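# Pack the drift punches into the telescopic canister and screw its lid on

### The job

Pack the customer's punches: draw the canister's tube up by an ear until its lock button clicks out, then put every punch from the wooden stand into the canister. Set the lid level on top of the thread with its grip bar in line with the two ears, turn it back (anticlockwise from above) until it drops into the thread start, then screw it clockwise until it is fully down at its stop. Leave the other goods on the counter where they are.

Things in the scene. Friction and masses are not known exactly. Their poses are not given: they have to be found in the camera images.
- canister: Canister, fixed upright in a steel clamp plate (130 x 130 x 12 mm); origin under its centre. A grey outer sleeve, 89 mm in diameter, ends 87 mm above the counter; a white tube slides in it. The rubber floor inside is 20 mm above the counter. z up, y to the left ear, +x to the lock button.
- mouth (a point): Centre of the canister's round mouth, level with the rim of the white tube (bore 72 mm, wall 4 mm); it rides up with the tube. Axes as the canister's. Rim 125 mm above the counter with the tube pushed in, 175 mm locked out: only then do the punches fit under the lid.
- thread (a point): On the axis, 12 mm below the rim, axes as mouth: two-start thread outside the rim, 92 mm over its ridges. t = lid yaw minus mouth yaw, anticlockwise positive, same every 180 degrees. From t = -80 to +30 deg the lid's lugs lie on top of the ridges: seal face 13 mm over the rim at t = 0, 15 mm at +30. From +31 to +59 (best 45) they drop 8 to 9 mm into the thread start.
- thread_end (a point): On the axis, 20 mm below the rim, axes as mouth. Once dropped in (seal face 6 to 7 mm over the rim at t = +45 deg), the lid sinks evenly as it turns clockwise, to 0 at about t = -60; then it tightens and a rib stops it at about t = -80, bar nearly square to the ears. The same rib stops turning back beyond +59, and turning on top of the ridges beyond -80.
- ear_left (a point): Middle of the left carrying ear of the inner tube: an upright fin 10 mm thick (mouth x), 22 mm wide (radially, 57 to 79 mm from the canister's axis), its top 12 mm above this point and 8 mm below the rim; free to pinch on both flat faces to 16 mm below this point.
- ear_right (a point): The same on the right ear, opposite.
- tube (a joint): How far the inner tube is drawn out (m): 0 pushed in, the button clicks out at 0.050 and the tube then cannot sink; hard stop at 0.053. It starts at 0 to 0.02, stays where it is left, and takes about 9 N to lift.
- button (a joint): Lock button, a steel 12 mm spring pin on the +x side of the canister near the sleeve's top: about 0.001 m while hidden in the sleeve, 0.009 when it has clicked out through the window.
- lid_grip (a point): Middle of the grip bar of the loose white screw lid, 43 mm above the lid's lower edge. The lid is 104 mm in diameter: an 18 mm skirt with two lugs inside, a 5 mm top, and on that an upright bar 14 mm thick (x), 66 mm long (y) and 30 mm high (20 mm below this point to 10 mm above it). It lies on the counter skirt down; mass 0.14 kg. The lugs are under the two ends of the bar, so a half turn makes no difference.
- lid_seal (a point): Centre of the lid's seal face (the underside of its top), 25 mm below lid_grip; it lies on the rim when the lid is home. Same axes as lid_grip.
- stand: Fixed wooden punch stand, 260 mm long (x), 70 mm wide (y), 60 mm high, origin under its centre. Five square wells 24 mm wide and 45 mm deep in a row along its x, at -104, -52, 0, 52 and 104 mm; some may be empty.
- punch1_mid (a point): Middle of a steel drift punch: 145 mm long, 18 mm in diameter, its lowest 35 mm tapering to a 12 mm flat foot; z along it towards its head, 72.5 mm either way. It stands foot down in a well of the stand, its foot 15 mm above the counter. 0.25 kg. None if absent.
- punch2_mid (a point): Another punch like punch1.
- punch3_mid (a point): Another punch like punch1.
- punch4_mid (a point): Another punch like punch1.
- punch5_mid (a point): Another punch like punch1.
- spray: Spray can, 52 mm in diameter, 150 mm high, standing; origin under its centre. Not to be moved.
- battery: Black tool battery pack, 75 x 115 mm, 63 mm high; origin under its centre. Not to be moved.
- tape: Green tape measure, 38 x 72 mm, 66 mm high; origin under its centre. Not to be moved.

How it is judged:
By the outcome, as a careful person would: the job done as asked, in the order asked, and still so for the second after the job is handed in, with the robot touching nothing.
Of punch1, punch2, punch3, punch4, punch5 only 3 to 5 are there at a start; the rules pass over those that are not, and their reading is None.
At some moment in a run one of lid may be knocked a few centimetres aside while the robot is not near it.
It also fails if it takes over 210 s, if anything falls off the work surface, if the arm or the gripper's body presses on something with over 40 N, if the wrist force passes 120 N, or if a joint passes its speed limit or range.

### The arm

A 6-joint arm with a two-finger parallel gripper is mounted at the origin on the work surface. World frame = base frame: x ahead of the robot, y to its left, z up, the work surface at z = 0. Lengths are in m, angles in rad, forces in N, time in s.
With the tool pointing down it reaches from about 0.325 to 0.775 m from the base axis. Payload 5.5 kg.
Tool frame: the origin (TCP) lies midway between the tips of the shut fingers; the grasp point (between the pads) lies bot.pinch_z behind it (bot.pinch_z is the distance from the TCP to the grasp point, in m); z points along the fingers, y is the line along which they close (so a half turn about z gives the same grasp; the last joint's range is limited). The gripper opens to 85 mm and grips with 20 to 120 N. Pads are 22 mm wide; open, the fingers measure 114 mm over their backs; the gripper's body (76 mm by 85 mm) begins 54 mm behind the grasp point. The pads swing forward as they close: fully open they stand 13 mm farther back than shut.
Start: joints at [-1.248, 0.091, 1.231, -0, 1.82, -0.057], TCP at [0.222, -0.557, 0.199] pointing down, gripper open.
Joint ranges: [-2.87, 2.87], [-0.86, 2.18], [0.17, 2.46], [-1.51, 4.65], [0.06, 2.69], [-2.65, 2.65]. Speed limits (rad/s): [2.57, 2.57, 3.01, 3.14, 3.14, 3.14].

### API

Orientations are given as a unit quaternion [w, x, y, z].
In Python, from cell import bot gives the robot as it stands. The module is installed in compiled form; this text tells all that it offers.
- The arm moves only by the tool jog_arm, never from a script. Its argument "targets" is a list of rows, each an object of numbers: "wx", "wy", "wz": the turn, a rotation vector about the tool's x, y, z as a fraction of full scale; "tx", "ty", "tz": the shift along the tool's x, y, z as a fraction of full scale; "claw": the opening, from -1 (shut) to 1 (fully open), so that 0 is half open. A call has 1 to 20 rows; each row shifts and turns the commanded pose from where the row before left it, along the tool's axes as they then stand; what a row does not reach is not made up. Full scale, the value 1, is 2 cm for a shift and 8 degrees for a turn. A row lasts 1/8 s, in which the tool goes at most 62.5 mm and 10.7 degrees, less where a joint would pass 70% of its speed; a pose out of reach is approached as far as the arm can. A call with a number of a shift or a turn outside -1 to 1 is refused whole. A call with a gripper value outside its range is refused whole. The fingers move at their own pace and stop on an object; the grip force is fixed at half the most. Time passes only in rows, so rows that do not move let the fingers close. It gives the time, the measured TCP pose, the force, the opening and the grip force at its end, in the units of the state.
- bot.sense(): the state, without advancing time (a new reading comes with each control period).
- bot.snapshot(name): name is "side" or "top" or "wrist"; returns the picture (480x640x3 uint8, red, green, blue); there is no depth.
- bot.camera_params(name): a dict with "K" (3x3 intrinsics, pixels), "R" (3x3) and "t" (3): a world point X has camera coordinates R X + t. Camera axes: x right, y down, z forward; pixel columns grow to the right and rows downward; lengths in m; the calibration is good to about 2 mm. A picture is of the moment at which its call begins: read the wrist's pose just before it. camera_params takes no time and is no camera call; for the wrist camera it gives the pose at the moment of the call.
- bot.sign_off(): hands the job in; it is judged then, once.
The state is a dict: "t": time; "joint_pos": joint angles; "joint_velocities": joint speeds; "joint_torque": joint torques, N m; "tool_pos": TCP position; "tool_rot": TCP orientation; "wrist_force": force on the tool from outside, world axes, zero at the start; "moment": the same for the moment, N m; "opening": finger opening in m; "gripper_force": force on a finger pad.
Only numpy, scipy, OpenCV 4.12 (cv2) and the standard library are available. Lean on these libraries where they do the work, as an engineer would, in place of code of your own. Each camera call takes 0.05 s, during which the arm holds its last target. There are 200 camera calls.

## Working session

There is one attempt and no reset: what is moved stays moved. The work goes in short steps, Python scripts to look and compute and a tool call to move; the robot and the scene stay as the last step left them, time stands still between calls to the robot, and variables do not carry over. Pictures are saved under pics/ and viewed, at most 14 in all, crops included, and the job is handed in when it is done.

Besides the shell and the picture viewer there is one more tool, called after "Call:" as name(argument=value, ...), one argument or row to a line, values as JSON. jog_arm: Moves the arm, as the interface text tells. Shift numbers are shares of 2 cm and turn numbers shares of 8 degrees, none past 1 either way. Its arguments: {"type":"object","properties":{"targets":{"type":"array","items":{"type":"object","properties":{"wx":{"type":"number"},"wy":{"type":"number"},"wz":{"type":"number"},"tx":{"type":"number"},"ty":{"type":"number"},"tz":{"type":"number"},"claw":{"type":"number"}}}}},"required":["targets"]}

```bash
mkdir -p pics
python3 - <<'E'
from cell import bot
import cv2,numpy as np
print(bot.sense(), bot.pinch_z)
ims=[]
for n in("top","side"):
    p=bot.camera_params(n); print(n,np.round(p["K"],1).tolist(),np.round(p["R"],4).tolist(),np.round(p["t"],4).tolist())
    im=bot.snapshot(n); cv2.imwrite(f"pics/{n}0.png",im[:,:,::-1])
E
```

```text
{'t': 0.0, 'joint_pos': array([-1.24772861e+00,  9.18954385e-02,  1.23191462e+00, -1.55549643e-05,
        1.81980789e+00, -5.66932071e-02]), 'joint_velocities': array([-0.00134601,  0.00141001,  0.00011385, -0.00041999, -0.00177609,
        0.00014475]), 'joint_torque': array([-2.62517256e-03, -4.58739173e+01, -4.18021560e+01, -1.50983437e-04,
        1.18753180e-02, -4.38160569e-06]), 'tool_pos': array([ 0.22230229, -0.55691369,  0.19761282]), 'tool_rot': array([-1.00267549e-03,  9.82026661e-01,  1.88739534e-01, -1.41945779e-04]), 'wrist_force': array([0.02057965, 0.21591412, 0.41179264]), 'moment': array([-0.01553228, -0.00207563,  0.02376878]), 'gripper_force': 0.0, 'opening': 0.08518536656189198} 0.0187
top [[453.4, 0.0, 321.6], [0.0, 453.4, 236.3], [0.0, 0.0, 1.0]] [[0.0083, -0.9994, 0.0329], [-0.9983, -0.0102, -0.0578], [0.0581, -0.0324, -0.9978]] [-0.0211, 0.5935, 0.9242]
side [[450.6, 0.0, 316.1], [0.0, 450.6, 238.3], [0.0, 0.0, 1.0]] [[0.9917, -0.1276, 0.0141], [-0.066, -0.6006, -0.7968], [0.1101, 0.7893, -0.604]] [-0.5675, 0.1137, 0.8176]
```

View pics/top0.png

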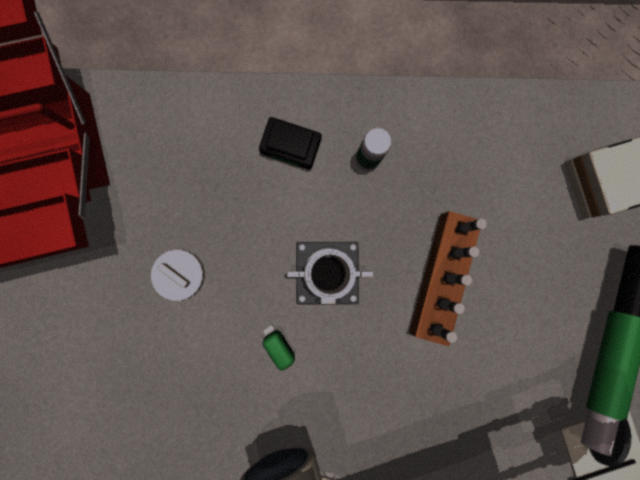

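View pics/side0.png

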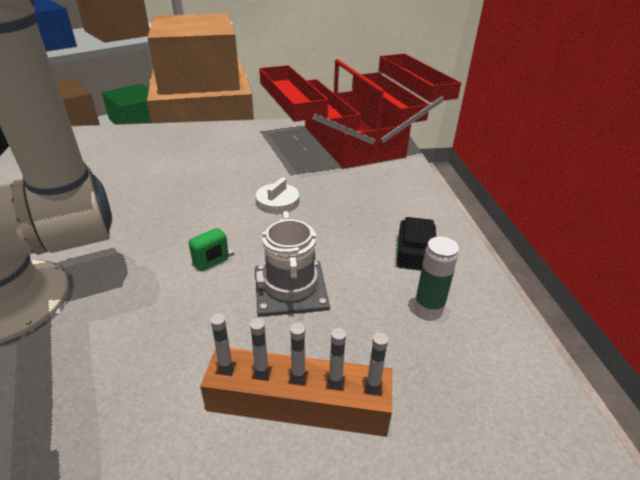

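The top view shows the mouth at about (330,274), the ears at (292,274) and (368,274), the lid at (177,276) and the stand with five punch heads from (481,224) to (451,337). The side view shows all five punches standing, with the tube low in its sleeve.

```bash
cat > h.py <<'E'
from cell import bot
import cv2,numpy as np
from scipy.spatial.transform import Rotation as Ro
def plane(n,uv,z,p=None):
    p=p or bot.camera_params(n); K,R,t=(np.array(p[k]) for k in"KRt")
    c=-R.T@t; d=R.T@np.linalg.solve(K,[uv[0],uv[1],1]); return c+d*(z-c[2])/d[2]
def tri(obs):
    A=[];b=[]
    for p,uv in obs:
        K,R,t=(np.array(p[k]) for k in"KRt"); c=-R.T@t; d=R.T@np.linalg.solve(K,[*uv,1]); d/=np.linalg.norm(d)
        M=np.eye(3)-np.outer(d,d); A.append(M); b.append(M@c)
    return np.linalg.lstsq(np.vstack(A),np.hstack(b),rcond=None)[0]
def st():
    s=bot.sense(); R=Ro.from_quat(np.roll(s["tool_rot"],-1)).as_matrix()
    print("t",round(s["t"],2),"tcp",s["tool_pos"].round(4),"yawx",round(np.degrees(np.arctan2(R[1,0],R[0,0])),2),"zax",R[:,2].round(3),"F",s["wrist_force"].round(1),"M",s["moment"].round(2),"open",round(s["opening"],4),"gf",round(s["gripper_force"],1),"j",np.round(s["joint_pos"],2))
    return s,R
def go(x,y,z,yaw=None):
    s,R=st(); d=R.T@(np.array([x,y,z])-s["tool_pos"])/0.02
    dy=None if yaw is None else -((yaw-np.degrees(np.arctan2(R[1,0],R[0,0]))+180)%360-180)/8
    print("  -> shift units tx ty tz",d.round(2),"wz units",dy)
E
python3 - <<'E'
from h import *
top=cv2.imread("pics/top0.png"); side=cv2.imread("pics/side0.png")
P=bot.camera_params("top");S=bot.camera_params("side")
print("heads",[plane("top",u,.16,P)[:2].round(3).tolist() for u in [(481,224),(473,252),(466,280),(458,308),(451,337)]])
print("lid",plane("top",(177,275),.02,P).round(3), "bar ends",plane("top",(164,265),.053,P).round(3),plane("top",(188,285),.053,P).round(3))
print("mouth tri",tri([(P,(330.5,273)),(S,(290,236))]).round(4))
for z in(.125,.135,.145):print(z,plane("top",(330.5,273),z,P).round(4),plane("side",(290,236),z,S).round(4), "ears",plane("top",(292,274),z-.008,P)[:2].round(4),plane("top",(369,274),z-.008,P)[:2].round(4))
print("side heads",[plane("side",u,.16,S)[:2].round(3).tolist() for u in[(219,318),(258,323),(298,328),(339,333),(379,339)]])
a=cv2.resize(top[225:325,255:405],None,fx=5.33,fy=5.33,interpolation=3)[:, :]; b=cv2.resize(side[200:310,240:340],None,fx=5,fy=5)
cv2.imwrite("pics/c1.png",a); cv2.imwrite("pics/c2.png",b)
E
```

```text
heads [[0.61, -0.295], [0.56, -0.28], [0.51, -0.267], [0.461, -0.253], [0.41, -0.24]]
lid [0.511 0.279 0.02 ] bar ends [0.532 0.296 0.053] [0.493 0.248 0.053]
mouth tri [ 0.5208 -0.0289  0.1262]
0.125 [ 0.5201 -0.0289  0.125 ] [ 0.5216 -0.0274  0.125 ] ears [0.5175 0.0418] [ 0.5186 -0.1008]
0.135 [ 0.5203 -0.0284  0.135 ] [ 0.5207 -0.0407  0.135 ] ears [0.5178 0.0414] [ 0.5189 -0.0994]
0.145 [ 0.5206 -0.0278  0.145 ] [ 0.5198 -0.054   0.145 ] ears [0.5181 0.0411] [ 0.5191 -0.0981]
side heads [[0.414, -0.239], [0.463, -0.253], [0.513, -0.267], [0.563, -0.281], [0.61, -0.296]]
```

View pics/c1.png

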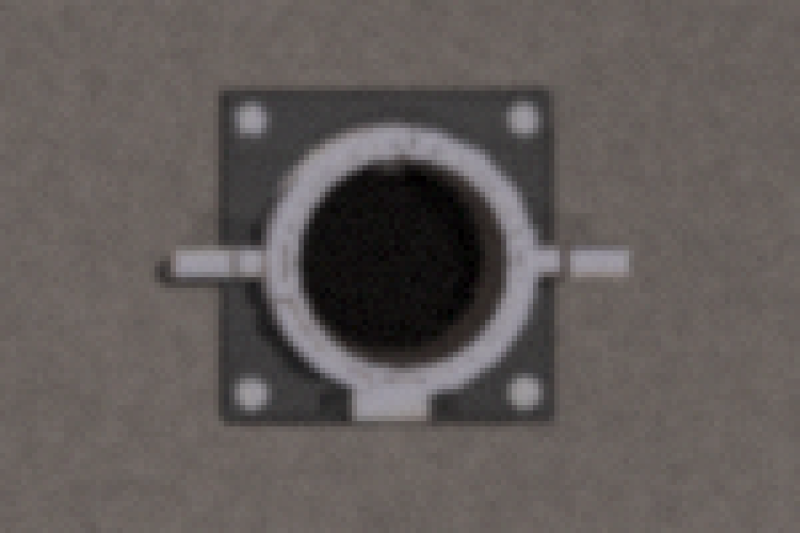

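View pics/c2.png

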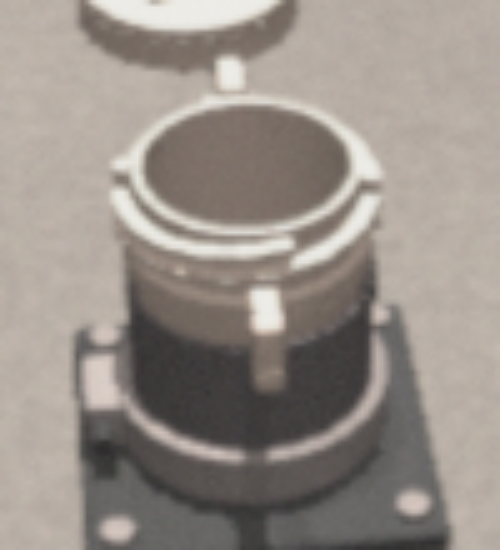

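The top crop shows the mouth centred at about (330.4,274.2), with ear fins at (293,274.2) and (367.4,274.2). The side crop has the mouth ellipse at about (289.5,232.6), and the near ear's top at about (293,261).

Run:
```python
from h import *
P=bot.camera_params("top");S=bot.camera_params("side")
m=tri([(P,(330.4,274.2)),(S,(289.5,232.6))]);print("mouth",m.round(4))
print("earR",tri([(P,(367.4,274.2)),(S,(293,261.5))]).round(4))
for z in (.117,.127,.137):
  a,b=plane("top",(293,274.2),z,P),plane("top",(367.4,274.2),z,P);print(z,a.round(4),b.round(4),np.linalg.norm(a-b))
c=plane("top",(255+387/5.33,225+256/5.33),.012,P);print("plate",c)
print([plane("top",(255+x/5.33,225+y/5.33),.012,P)[:2].round(4).tolist() for x,y in[(220,90),(550,90),(550,421),(220,421)]])
go(.5195,-.097,.20,90)
```

```text
mouth [ 0.5195 -0.0284  0.1332]
earR [ 0.5196 -0.0968  0.1258]
0.117 [0.5172 0.0399 0.117 ] [ 0.5182 -0.0978  0.117 ] 0.13775509746130826
0.127 [0.5174 0.0396 0.127 ] [ 0.5185 -0.0965  0.127 ] 0.13611537193751896
0.137 [0.5177 0.0393 0.137 ] [ 0.5187 -0.0952  0.137 ] 0.1344756464137297
plate [ 0.51743238 -0.02882535  0.012     ]
[[0.5816, 0.037], [0.5829, -0.0924], [0.4538, -0.0929], [0.4531, 0.0355]]
t 0.1 tcp [ 0.2223 -0.5569  0.1977] yawx 21.76 zax [-0.001  0.002 -1.   ] F [ 1.2 -0.3  0.6] M [-0.01 -0.04 -0.03] open 0.0851 gf 0.0 j [-1.25  0.09  1.23  0.    1.82 -0.06]
  -> shift units tx ty tz [ 22.33 -15.85  -0.08] wz units -8.529979278325506
```

Call:
jog_arm(
  targets=[
    {"tx": 1,"tz": -0.2,"wz": -0.948,"claw": 0},
    {"tx": 1,"tz": -0.2,"wz": -0.948,"claw": 0},
    {"tx": 1,"tz": -0.2,"wz": -0.948,"claw": 0},
    {"tx": 1,"tz": -0.2,"wz": -0.948,"claw": 0},
    {"tx": 1,"tz": -0.2,"wz": -0.948,"claw": 0},
    {"tx": 1,"tz": -0.2,"wz": -0.948,"claw": 0},
    {"tx": 1,"tz": -0.2,"wz": -0.948,"claw": 0},
    {"tx": 1,"tz": -0.2,"wz": -0.948,"claw": 0},
    {"tx": 1,"tz": -0.2,"wz": -0.948,"claw": 0},
    {"tx": 1,"ty": 0.62,"claw": 0},
    {"tx": 1,"ty": 0.62,"claw": 0},
    {"tx": 1,"ty": 0.62,"claw": 0},
    {"tx": 1,"ty": 0.62,"claw": 0},
    {"tx": 1,"ty": 0.62,"claw": 0},
    {"tx": 1,"ty": 0.62,"claw": 0},
    {"tx": 1,"ty": 0.62,"claw": 0},
    {"tx": 1,"ty": 0.62,"claw": 0},
    {"tx": 1,"ty": 0.62,"claw": 0},
    {"tx": 1,"ty": 0.62,"claw": 0},
    {"claw": 0},
  ],
)

```text
schema error: expected keys wx, wy, wz, tx, ty, tz, claw
```

Run:
```python
from h import *
go(.5185,-.0965,.23,90)
p=bot.camera_params("wrist"); print(p); im=bot.snapshot("wrist"); cv2.imwrite("pics/w1.png",im[:,:,::-1])
```

```text
t 0.1 tcp [ 0.2223 -0.5569  0.1977] yawx 21.76 zax [-0.001  0.002 -1.   ] F [ 1.2 -0.3  0.6] M [-0.01 -0.04 -0.03] open 0.0851 gf 0.0 j [-1.25  0.09  1.23  0.    1.82 -0.06]
  -> shift units tx ty tz [ 22.29 -15.89  -1.58] wz units -8.529979278325506
{'K': array([[344.24833153,   0.        , 323.8328642 ],
       [  0.        , 344.24833153, 236.93621935],
       [  0.        ,   0.        ,   1.        ]]), 'R': array([[ 0.37062276, -0.92877976, -0.00263096],
       [-0.89666421, -0.35854292,  0.25969266],
       [-0.24214059, -0.09388893, -0.96568774]]), 't': array([-0.59885936, -0.03371622,  0.37872576])}
```

View pics/w1.png

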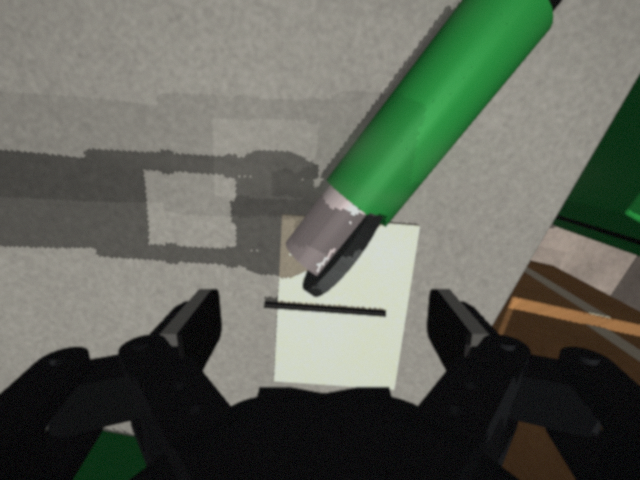

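The move was refused because every row needs all the keys. This view is still from the start pose: the fingers are at the bottom and the camera looks ahead along tool +x.

Call:
jog_arm(
  targets=[
    {"wx": 0,"wy": 0,"wz": -0.948,"tx": 1,"ty": 0,"tz": -0.2,"claw": 0},
    {"wx": 0,"wy": 0,"wz": -0.948,"tx": 1,"ty": 0,"tz": -0.2,"claw": 0},
    {"wx": 0,"wy": 0,"wz": -0.948,"tx": 1,"ty": 0,"tz": -0.2,"claw": 0},
    {"wx": 0,"wy": 0,"wz": -0.948,"tx": 1,"ty": 0,"tz": -0.2,"claw": 0},
    {"wx": 0,"wy": 0,"wz": -0.948,"tx": 1,"ty": 0,"tz": -0.2,"claw": 0},
    {"wx": 0,"wy": 0,"wz": -0.948,"tx": 1,"ty": 0,"tz": -0.2,"claw": 0},
    {"wx": 0,"wy": 0,"wz": -0.948,"tx": 1,"ty": 0,"tz": -0.2,"claw": 0},
    {"wx": 0,"wy": 0,"wz": -0.948,"tx": 1,"ty": 0,"tz": -0.2,"claw": 0},
    {"wx": 0,"wy": 0,"wz": -0.948,"tx": 1,"ty": 0,"tz": -0.2,"claw": 0},
    {"wx": 0,"wy": 0,"wz": 0,"tx": 1,"ty": 0.62,"tz": 0,"claw": 0},
    {"wx": 0,"wy": 0,"wz": 0,"tx": 1,"ty": 0.62,"tz": 0,"claw": 0},
    {"wx": 0,"wy": 0,"wz": 0,"tx": 1,"ty": 0.62,"tz": 0,"claw": 0},
    {"wx": 0,"wy": 0,"wz": 0,"tx": 1,"ty": 0.62,"tz": 0,"claw": 0},
    {"wx": 0,"wy": 0,"wz": 0,"tx": 1,"ty": 0.62,"tz": 0,"claw": 0},
    {"wx": 0,"wy": 0,"wz": 0,"tx": 1,"ty": 0.62,"tz": 0,"claw": 0},
    {"wx": 0,"wy": 0,"wz": 0,"tx": 1,"ty": 0.62,"tz": 0,"claw": 0},
    {"wx": 0,"wy": 0,"wz": 0,"tx": 1,"ty": 0.62,"tz": 0,"claw": 0},
    {"wx": 0,"wy": 0,"wz": 0,"tx": 1,"ty": 0.62,"tz": 0,"claw": 0},
    {"wx": 0,"wy": 0,"wz": 0,"tx": 1,"ty": 0.62,"tz": 0,"claw": 0},
    {"wx": 0,"wy": 0,"wz": 0,"tx": 0,"ty": 0,"tz": 0,"claw": 0},
  ],
)

```text
t: 2.65
tool_pos: [0.451, -0.2223, 0.2344]
tool_rot: [-0.0, 0.706, 0.708, -0.0]
wrist_force: [-0.1, -0.3, -0.3]
opening: 0.0427
gripper_force: 0.0
```

Run:
```python
from h import *
go(.5185,-.0965,.23,90)
p=bot.camera_params("wrist"); im=bot.snapshot("wrist"); cv2.imwrite("pics/w2.png",im[:,:,::-1])
```

```text
t 2.65 tcp [ 0.451  -0.2223  0.2344] yawx 90.15 zax [-0.001  0.    -1.   ] F [-0.1 -0.3 -0.3] M [-0.   -0.04  0.01] open 0.0427 gf 0.0 j [-0.53 -0.16  1.41  0.    1.89 -0.53]
  -> shift units tx ty tz [6.28 3.39 0.22] wz units 0.0187228104255297
```

View pics/w2.png

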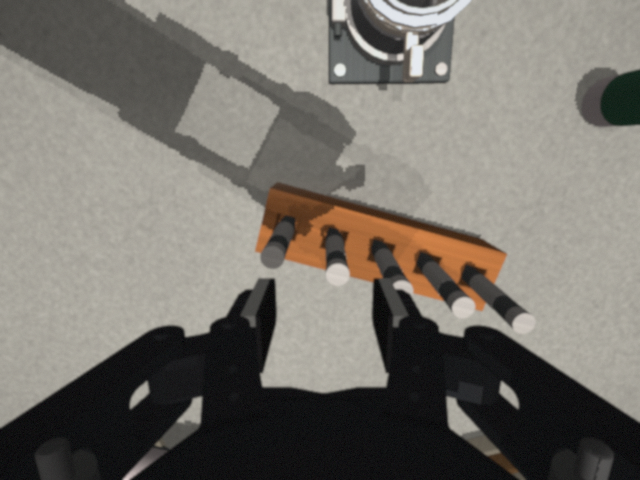

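The wrist view shows the stand with five punch heads at (273,257) to (524,323) and the right ear near (415,55). This agrees with the fixed cameras, so I'll move over the ear, descend and pinch.

Call:
jog_arm(
  targets=[
    {"wx": 0,"wy": 0,"wz": 0.02,"tx": 0.9,"ty": 0.48,"tz": 0,"claw": 0},
    {"wx": 0,"wy": 0,"wz": 0,"tx": 0.9,"ty": 0.48,"tz": 0,"claw": 0},
    {"wx": 0,"wy": 0,"wz": 0,"tx": 0.9,"ty": 0.48,"tz": 0,"claw": 0},
    {"wx": 0,"wy": 0,"wz": 0,"tx": 0.9,"ty": 0.48,"tz": 0,"claw": 0},
    {"wx": 0,"wy": 0,"wz": 0,"tx": 0.9,"ty": 0.48,"tz": 0,"claw": 0},
    {"wx": 0,"wy": 0,"wz": 0,"tx": 0.9,"ty": 0.48,"tz": 0.5,"claw": 0},
    {"wx": 0,"wy": 0,"wz": 0,"tx": 0.9,"ty": 0.48,"tz": 0.8,"claw": 0},
    {"wx": 0,"wy": 0,"wz": 0,"tx": 0,"ty": 0,"tz": 0.9,"claw": 0},
    {"wx": 0,"wy": 0,"wz": 0,"tx": 0,"ty": 0,"tz": 0.9,"claw": 0},
    {"wx": 0,"wy": 0,"wz": 0,"tx": 0,"ty": 0,"tz": 0.9,"claw": 0},
    {"wx": 0,"wy": 0,"wz": 0,"tx": 0,"ty": 0,"tz": 0.9,"claw": 0},
    {"wx": 0,"wy": 0,"wz": 0,"tx": 0,"ty": 0,"tz": 0.9,"claw": 0},
    {"wx": 0,"wy": 0,"wz": 0,"tx": 0,"ty": 0,"tz": 0.76,"claw": 0},
    {"wx": 0,"wy": 0,"wz": 0,"tx": 0,"ty": 0,"tz": 0,"claw": -0.3},
    {"wx": 0,"wy": 0,"wz": 0,"tx": 0,"ty": 0,"tz": 0,"claw": -1},
    {"wx": 0,"wy": 0,"wz": 0,"tx": 0,"ty": 0,"tz": 0,"claw": -1},
    {"wx": 0,"wy": 0,"wz": 0,"tx": 0,"ty": 0,"tz": 0,"claw": -1},
    {"wx": 0,"wy": 0,"wz": 0,"tx": 0,"ty": 0,"tz": 0,"claw": -1},
  ],
)

```text
t: 4.95
tool_pos: [0.5183, -0.0975, 0.1039]
tool_rot: [0.0, 0.708, 0.706, 0.0]
wrist_force: [0.0, 0.5, 0.1]
opening: 0.0001
gripper_force: 0.0
```

Run:
```python
from h import *
st()
a=cv2.resize(bot.snapshot("side")[200:310,240:340,::-1],None,fx=5,fy=5);cv2.imwrite("pics/c3.png",a)
```

```text
t 4.95 tcp [ 0.5183 -0.0975  0.1039] yawx 89.86 zax [ 0.001 -0.    -1.   ] F [0.  0.5 0.1] M [-0.02  0.02  0.01] open 0.0001 gf 0.0 j [-0.25 -0.1   1.59  0.    1.65 -0.25]
```

Run:
```python
from h import *
a=bot.snapshot("side")[170:310,220:360,::-1];a=cv2.resize(a,(560,560))
cv2.imwrite("pics/c3.png",a)
```

```text
(no output)
```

View pics/c3.png

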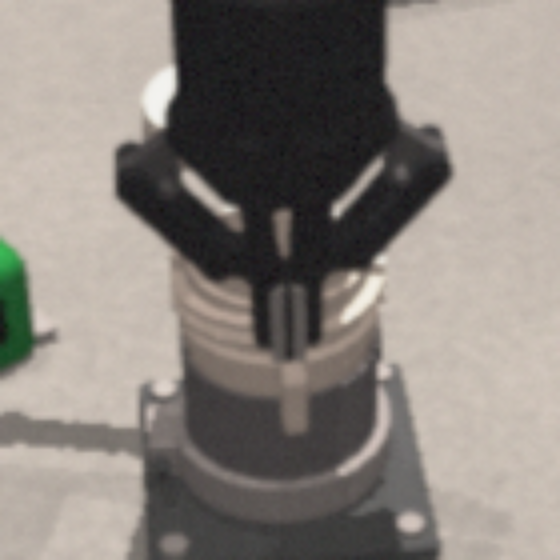

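The fingers have shut above the ear: the tips are at about (292,257) in full-image pixels, and the ear is visible just below them from y=260 to y=278.

Run:
```python
from h import *
S=bot.camera_params("side");P=bot.camera_params("top")
def pr(p,X):
    v=p["K"]@(p["R"]@np.array(X)+p["t"]);return (v[:2]/v[2]).round(1)
print("tcp in side",pr(S,[.5183,-.0975,.1039]))
for z in(.105,.117,.127):print(z,"ear top",pr(S,[.5185,-.0965,z]),pr(P,[.5185,-.0965,z]),"rim",pr(S,[.519,-.0285,z+.008]),"ear outer bottom",pr(S,[.5185,-.1075,z-.028]))
```

```text
tcp in side [291.8 272.1]
0.105 ear top [291.8 271.2] [365.8 273.9] rim [288.7 242. ] ear outer bottom [292.7 288.4]
0.117 ear top [291.7 265.6] [366.7 274. ] rim [288.5 236.5] ear outer bottom [292.6 283. ]
0.127 ear top [291.6 260.9] [367.4 274.2] rim [288.4 231.8] ear outer bottom [292.5 278.5]
```

Run:
```python
from h import *
s,R=st(); W=bot.camera_params("wrist")
def pr(p,X):
    v=p["K"]@(p["R"]@np.array(X)+p["t"]);return (v[:2]/v[2]).round(1)
for b in(0,.0187,.03,.05):print(b,pr(W,s["tool_pos"]-R[:,2]*b))
print("cam centre",-W["R"].T@W["t"])
cv2.imwrite("pics/w3.png",bot.snapshot("wrist")[:,:,::-1])
```

```text
t 5.05 tcp [ 0.5181 -0.0975  0.1037] yawx 89.86 zax [ 0. -0. -1.] F [-0.1  0.1 -0.7] M [-0.   -0.03 -0.01] open 0.0 gf 0.0 j [-0.25 -0.1   1.59 -0.    1.65 -0.25]
0 [324.  270.6]
0.0187 [324.  284.1]
0.03 [324.1 293.8]
0.05 [324.1 314.8]
cam centre [ 0.51809501 -0.03154425  0.27887303]
```

View pics/w3.png

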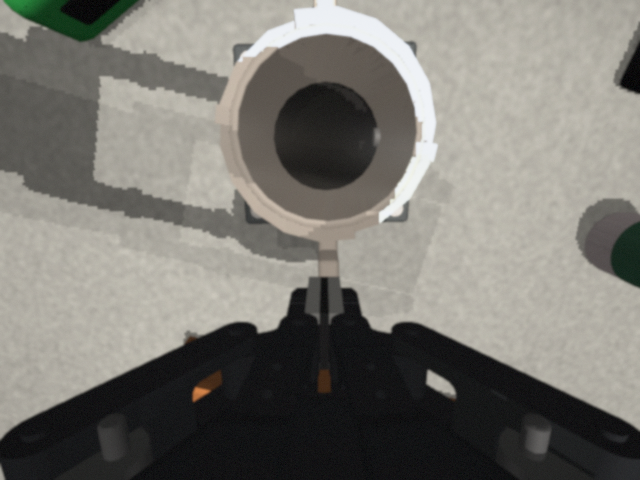

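The shut fingertips appear about 25–30 mm higher than the reported TCP in both views, so the pads closed above the ear. I'll open, go 25 mm lower and pinch again.

Call:
jog_arm(
  targets=[
    {"wx": 0,"wy": 0,"wz": 0,"tx": 0,"ty": 0,"tz": -0.3,"claw": 0},
    {"wx": 0,"wy": 0,"wz": 0,"tx": 0,"ty": 0,"tz": 0,"claw": 0},
    {"wx": 0,"wy": 0,"wz": 0,"tx": 0,"ty": 0,"tz": 0,"claw": 0},
    {"wx": 0,"wy": 0,"wz": 0,"tx": 0,"ty": 0,"tz": 0.5,"claw": 0},
    {"wx": 0,"wy": 0,"wz": 0,"tx": 0,"ty": 0,"tz": 0.5,"claw": 0},
    {"wx": 0,"wy": 0,"wz": 0,"tx": 0,"ty": 0,"tz": 0.5,"claw": 0},
    {"wx": 0,"wy": 0,"wz": 0,"tx": 0,"ty": 0,"tz": 0,"claw": -0.5},
    {"wx": 0,"wy": 0,"wz": 0,"tx": 0,"ty": 0,"tz": 0,"claw": -1},
    {"wx": 0,"wy": 0,"wz": 0,"tx": 0,"ty": 0,"tz": 0,"claw": -1},
    {"wx": 0,"wy": 0,"wz": 0,"tx": 0,"ty": 0,"tz": 0,"claw": -1},
  ],
)

```text
t: 6.35
tool_pos: [0.5203, -0.0974, 0.0798]
tool_rot: [0.002, 0.708, 0.707, 0.002]
wrist_force: [9.4, -1.1, -5.9]
opening: 0.0084
gripper_force: 62.3
```

Run:
```python
from h import *
st()
a=bot.snapshot("side")[170:310,220:360,::-1];b=bot.snapshot("wrist")[200:320,260:390,::-1]
cv2.imwrite("pics/c4.png",np.hstack([cv2.resize(a,(400,400)),cv2.resize(b,(400,400))]))
```

```text
t 6.35 tcp [ 0.5203 -0.0974  0.0798] yawx 89.9 zax [ 0.005 -0.    -1.   ] F [ 9.4 -1.1 -5.9] M [-0.01 -1.46  0.19] open 0.0084 gf 62.3 j [-0.25 -0.1   1.63  0.    1.6  -0.25]
```

View pics/c4.png

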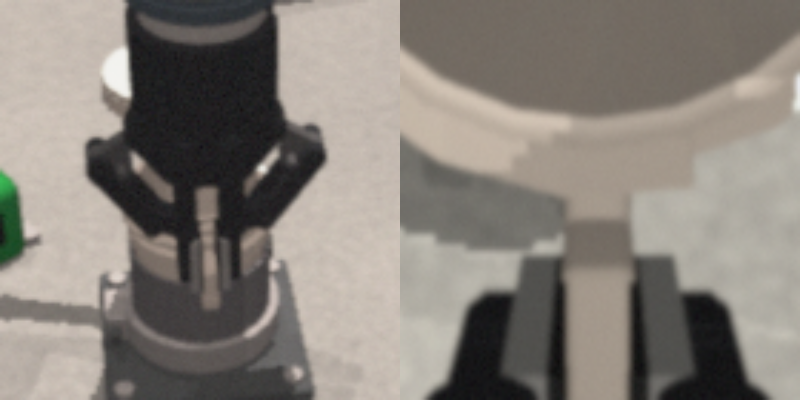

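The ear is now pinched (opening 8.4 mm, 62 N). I'll lift it.

Call:
jog_arm(
  targets=[
    {"wx": 0,"wy": 0,"wz": 0,"tx": 0,"ty": 0.1,"tz": 0,"claw": -1},
    {"wx": 0,"wy": 0,"wz": 0,"tx": 0,"ty": 0,"tz": -0.2,"claw": -1},
    {"wx": 0,"wy": 0,"wz": 0,"tx": 0,"ty": 0,"tz": -0.3,"claw": -1},
    {"wx": 0,"wy": 0,"wz": 0,"tx": 0,"ty": 0,"tz": -0.3,"claw": -1},
    {"wx": 0,"wy": 0,"wz": 0,"tx": 0,"ty": 0,"tz": -0.3,"claw": -1},
    {"wx": 0,"wy": 0,"wz": 0,"tx": 0,"ty": 0,"tz": -0.3,"claw": -1},
    {"wx": 0,"wy": 0,"wz": 0,"tx": 0,"ty": 0,"tz": -0.3,"claw": -1},
  ],
)

```text
t: 7.32
tool_pos: [0.5201, -0.0974, 0.1118]
tool_rot: [-0.001, 0.708, 0.706, -0.0]
wrist_force: [6.5, -0.9, -12.0]
opening: 0.0084
gripper_force: 61.6
```

Call:
jog_arm(
  targets=[
    {"wx": 0,"wy": 0,"wz": 0,"tx": 0,"ty": 0,"tz": 0,"claw": -1},
    {"wx": 0,"wy": 0,"wz": 0,"tx": 0,"ty": 0,"tz": -0.1,"claw": -1},
    {"wx": 0,"wy": 0,"wz": 0,"tx": 0,"ty": 0,"tz": 0,"claw": -1},
  ],
)

```text
t: 7.7
tool_pos: [0.5202, -0.0974, 0.1145]
tool_rot: [-0.0, 0.708, 0.706, -0.0]
wrist_force: [6.1, 0.1, -10.6]
opening: 0.008
gripper_force: 61.8
```

Call:
jog_arm(
  targets=[
    {"wx": 0,"wy": 0,"wz": 0,"tx": 0,"ty": 0,"tz": -0.1,"claw": -1},
    {"wx": 0,"wy": 0,"wz": 0,"tx": 0,"ty": 0,"tz": -0.1,"claw": -1},
    {"wx": 0,"wy": 0,"wz": 0,"tx": 0,"ty": 0,"tz": 0,"claw": -1},
  ],
)

```text
t: 8.07
tool_pos: [0.5201, -0.0974, 0.1185]
tool_rot: [-0.0, 0.708, 0.706, -0.0]
wrist_force: [5.4, -2.3, -8.8]
opening: 0.0083
gripper_force: 61.8
```

Call:
jog_arm(
  targets=[
    {"wx": 0,"wy": 0,"wz": 0,"tx": 0,"ty": 0,"tz": -0.1,"claw": -1},
    {"wx": 0,"wy": 0,"wz": 0,"tx": 0,"ty": 0,"tz": 0,"claw": -1},
  ],
)

```text
t: 8.32
tool_pos: [0.5202, -0.0974, 0.1208]
tool_rot: [-0.0, 0.708, 0.706, -0.0]
wrist_force: [5.5, -0.3, -8.1]
opening: 0.0085
gripper_force: 62.0
```

Run:
```python
from h import *
st()
a=bot.snapshot("side")[170:310,220:360,::-1];b=bot.snapshot("top")[215:335,260:400,::-1]
cv2.imwrite("pics/c5.png",np.hstack([cv2.resize(a,(400,400)),cv2.resize(b,(400,343))[:0] if 0 else cv2.resize(b,(400,400))]))
```

```text
t 8.32 tcp [ 0.5202 -0.0974  0.1208] yawx 89.86 zax [-0.  0. -1.] F [ 5.5 -0.3 -8.1] M [-0.08 -0.77  0.29] open 0.0085 gf 62.0 j [-0.25 -0.1   1.56  0.    1.68 -0.25]
```

View pics/c5.png

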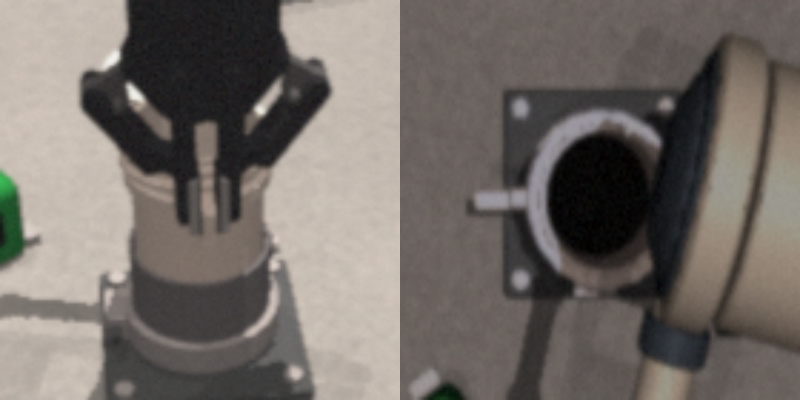

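The tube is well up, about 41 mm. I can't tell from this view whether the button is out, so I'll keep drawing until it meets the stop.

Call:
jog_arm(
  targets=[
    {"wx": 0,"wy": 0,"wz": 0,"tx": 0,"ty": 0,"tz": -0.1,"claw": -1},
    {"wx": 0,"wy": 0,"wz": 0,"tx": 0,"ty": 0,"tz": 0,"claw": -1},
  ],
)

```text
t: 8.68
tool_pos: [0.5202, -0.0974, 0.1232]
tool_rot: [-0.0, 0.708, 0.706, 0.0]
wrist_force: [5.3, -0.8, -7.8]
opening: 0.0083
gripper_force: 62.0
```

Call:
jog_arm(
  targets=[
    {"wx": 0,"wy": 0,"wz": 0,"tx": 0,"ty": 0,"tz": -0.07,"claw": -1},
    {"wx": 0,"wy": 0,"wz": 0,"tx": 0,"ty": 0,"tz": 0,"claw": -1},
  ],
)

```text
t: 8.93
tool_pos: [0.5201, -0.0974, 0.1237]
tool_rot: [-0.0, 0.708, 0.706, -0.0]
wrist_force: [6.4, -0.8, -11.3]
opening: 0.0081
gripper_force: 61.5
```

Call:
jog_arm(
  targets=[
    {"wx": 0,"wy": 0,"wz": 0,"tx": 0,"ty": 0,"tz": -0.07,"claw": -1},
    {"wx": 0,"wy": 0,"wz": 0,"tx": 0,"ty": 0,"tz": 0,"claw": -1},
  ],
)

```text
t: 9.18
tool_pos: [0.5201, -0.0974, 0.1237]
tool_rot: [-0.001, 0.708, 0.706, -0.0]
wrist_force: [9.2, -1.5, -16.8]
opening: 0.0083
gripper_force: 60.8
```

It has reached the hard stop. I'll press down a little to test the lock.

Call:
jog_arm(
  targets=[
    {"wx": 0,"wy": 0,"wz": 0,"tx": 0,"ty": 0,"tz": 0.1,"claw": -1},
    {"wx": 0,"wy": 0,"wz": 0,"tx": 0,"ty": 0,"tz": 0.1,"claw": -1},
    {"wx": 0,"wy": 0,"wz": 0,"tx": 0,"ty": 0,"tz": 0.1,"claw": -1},
    {"wx": 0,"wy": 0,"wz": 0,"tx": 0,"ty": 0,"tz": 0,"claw": -1},
  ],
)

```text
t: 9.68
tool_pos: [0.5202, -0.0975, 0.1213]
tool_rot: [0.0, 0.708, 0.706, 0.0]
wrist_force: [0.3, 1.1, 1.9]
opening: 0.008
gripper_force: 63.3
```

Call:
jog_arm(
  targets=[
    {"wx": 0,"wy": 0,"wz": 0,"tx": 0,"ty": 0,"tz": 0.07,"claw": -1},
    {"wx": 0,"wy": 0,"wz": 0,"tx": 0,"ty": 0,"tz": 0,"claw": -1},
  ],
)

```text
t: 9.93
tool_pos: [0.5203, -0.0975, 0.1201]
tool_rot: [0.0, 0.708, 0.706, 0.0]
wrist_force: [-1.4, 2.0, 5.2]
opening: 0.008
gripper_force: 63.7
```

Call:
jog_arm(
  targets=[
    {"wx": 0,"wy": 0,"wz": 0,"tx": 0,"ty": 0,"tz": 0.1,"claw": -1},
    {"wx": 0,"wy": 0,"wz": 0,"tx": 0,"ty": 0,"tz": 0,"claw": -1},
  ],
)

```text
t: 10.18
tool_pos: [0.5203, -0.0975, 0.1197]
tool_rot: [0.001, 0.708, 0.706, 0.001]
wrist_force: [-3.4, 1.9, 11.7]
opening: 0.0083
gripper_force: 64.6
```

Call:
jog_arm(
  targets=[
    {"wx": 0,"wy": 0,"wz": 0,"tx": 0,"ty": 0,"tz": 0.1,"claw": -1},
    {"wx": 0,"wy": 0,"wz": 0,"tx": 0,"ty": 0,"tz": 0,"claw": -1},
  ],
)

```text
t: 10.42
tool_pos: [0.5204, -0.0976, 0.1195]
tool_rot: [0.002, 0.708, 0.706, 0.001]
wrist_force: [-6.0, 2.8, 19.1]
opening: 0.008
gripper_force: 65.6
```

The tube is locked: it resists a downward press at about 3 mm below the stop. I'll release the ear and go to the middle punch.

Call:
jog_arm(
  targets=[
    {"wx": 0,"wy": 0,"wz": 0,"tx": 0,"ty": 0,"tz": -0.15,"claw": 0},
    {"wx": 0,"wy": 0,"wz": 0,"tx": 0,"ty": 0,"tz": 0,"claw": 0},
    {"wx": 0,"wy": 0,"wz": 0,"tx": 0,"ty": 0,"tz": 0,"claw": 0},
    {"wx": 0,"wy": 0,"wz": 0,"tx": 0,"ty": 0,"tz": -1,"claw": 0},
    {"wx": 0,"wy": 0,"wz": 0,"tx": 0,"ty": 0,"tz": -1,"claw": 0},
    {"wx": 0,"wy": 0,"wz": 0,"tx": 0,"ty": 0,"tz": -1,"claw": 0},
    {"wx": 0,"wy": 0,"wz": 0,"tx": -0.94,"ty": -0.05,"tz": 0,"claw": 0},
    {"wx": 0,"wy": 0,"wz": 0,"tx": -0.94,"ty": -0.05,"tz": 0,"claw": 0},
    {"wx": 0,"wy": 0,"wz": 0,"tx": -0.94,"ty": -0.05,"tz": 0,"claw": 0},
    {"wx": 0,"wy": 0,"wz": 0,"tx": -0.94,"ty": -0.05,"tz": 0,"claw": 0},
    {"wx": 0,"wy": 0,"wz": 0,"tx": -0.94,"ty": -0.05,"tz": 0,"claw": 0},
    {"wx": 0,"wy": 0,"wz": 0,"tx": -0.94,"ty": -0.05,"tz": 0,"claw": 0},
    {"wx": 0,"wy": 0,"wz": 0,"tx": -0.94,"ty": -0.05,"tz": 0,"claw": 0},
    {"wx": 0,"wy": 0,"wz": 0,"tx": -0.94,"ty": -0.05,"tz": 0,"claw": 0},
    {"wx": 0,"wy": 0,"wz": 0,"tx": -0.94,"ty": -0.05,"tz": 0,"claw": 0},
    {"wx": 0,"wy": 0,"wz": 0,"tx": 0,"ty": 0,"tz": 0,"claw": 0},
    {"wx": 0,"wy": 0,"wz": 0,"tx": 0,"ty": 0,"tz": 0,"claw": 0},
  ],
)

```text
t: 12.55
tool_pos: [0.5107, -0.2664, 0.1779]
tool_rot: [-0.0, 0.708, 0.706, 0.0]
wrist_force: [0.5, 0.9, -0.1]
opening: 0.0428
gripper_force: 0.0
```

Run:
```python
from h import *
go(.5115,-.267,.112,90)
t=bot.snapshot("top");s=bot.snapshot("side")
cv2.imwrite("pics/t6.png",t[:,:,::-1]);cv2.imwrite("pics/s6.png",s[:,:,::-1])
a=cv2.resize(t[225:325,270:420,::-1],None,fx=4,fy=4,interpolation=3);b=cv2.resize(s[170:350,190:400,::-1],(0,0),fx=2,fy=2)
c=np.zeros((600,800,3),np.uint8);c[:400,:600]=a[:400,:600];cv2.imwrite("pics/c6.png",a)
```

```text
t 12.55 tcp [ 0.5107 -0.2664  0.1779] yawx 89.86 zax [-0.     0.001 -1.   ] F [ 0.5  0.9 -0.1] M [-0.01  0.03  0.02] open 0.0428 gf 0.0 j [-0.54  0.02  1.34  0.    1.78 -0.54]
  -> shift units tx ty tz [-0.03  0.04  3.3 ] wz units -0.01753677498502526
```

View pics/c6.png

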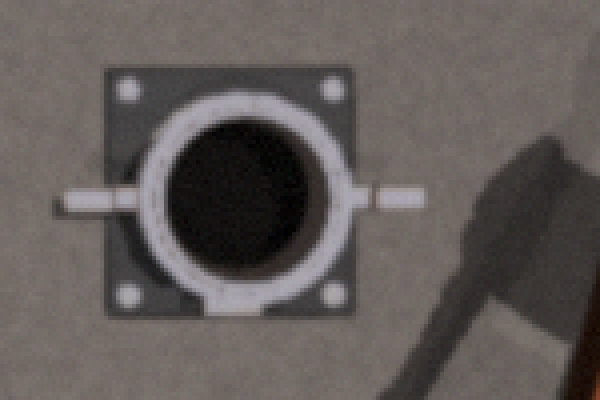

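The raised mouth is centred at crop (247,198), full-image (331.8,274.5). The ears are level with it and there is no visible yaw. Next I'll descend on the punch and grip it.

Call:
jog_arm(
  targets=[
    {"wx": 0,"wy": 0,"wz": 0,"tx": 0,"ty": 0.04,"tz": 0.8,"claw": 0},
    {"wx": 0,"wy": 0,"wz": 0,"tx": 0,"ty": 0,"tz": 0.8,"claw": 0},
    {"wx": 0,"wy": 0,"wz": 0,"tx": 0,"ty": 0,"tz": 0.8,"claw": 0},
    {"wx": 0,"wy": 0,"wz": 0,"tx": 0,"ty": 0,"tz": 0.7,"claw": 0},
    {"wx": 0,"wy": 0,"wz": 0,"tx": 0,"ty": 0,"tz": 0.2,"claw": 0},
    {"wx": 0,"wy": 0,"wz": 0,"tx": 0,"ty": 0,"tz": 0,"claw": -0.6},
    {"wx": 0,"wy": 0,"wz": 0,"tx": 0,"ty": 0,"tz": 0,"claw": -1},
    {"wx": 0,"wy": 0,"wz": 0,"tx": 0,"ty": 0,"tz": 0,"claw": -1},
    {"wx": 0,"wy": 0,"wz": 0,"tx": 0,"ty": 0,"tz": 0,"claw": -1},
  ],
)

```text
t: 13.78
tool_pos: [0.5118, -0.2668, 0.1127]
tool_rot: [0.001, 0.708, 0.706, 0.0]
wrist_force: [0.3, -0.1, 1.6]
opening: 0.0153
gripper_force: 58.8
```

Run:
```python
from h import *
P=bot.camera_params("top")
print("mouth",plane("top",(331.75,274.5),.175,P),"ears",plane("top",(292,274.75),.167,P),plane("top",(370,274.6),.167,P))
st()
s=bot.snapshot("side");cv2.imwrite("pics/c7.png",cv2.resize(s[170:410,190:430,::-1],(600,600)))
```

```text
mouth [ 0.51867121 -0.0284379   0.175     ] ears [0.51751731 0.04014377 0.167     ] [ 0.51878793 -0.09568359  0.167     ]
t 13.78 tcp [ 0.5118 -0.2668  0.1127] yawx 89.86 zax [ 0.001 -0.001 -1.   ] F [ 0.3 -0.1  1.6] M [-0.02 -0.01 -0.  ] open 0.0153 gf 58.8 j [-0.54  0.03  1.45  0.    1.66 -0.54]
```

View pics/c7.png

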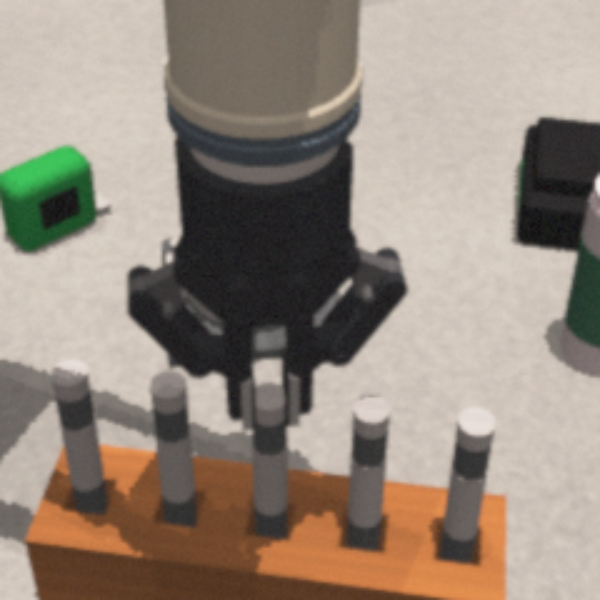

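The fingers grip the middle punch with its head just above the tips, about 20–25 mm, and the other punches are clear. I'll lift and carry it over the mouth.

Call:
jog_arm(
  targets=[
    {"wx": 0,"wy": 0,"wz": 0,"tx": 0,"ty": 0,"tz": -0.5,"claw": -1},
    {"wx": 0,"wy": 0,"wz": 0,"tx": 0,"ty": 0,"tz": -1,"claw": -1},
    {"wx": 0,"wy": 0,"wz": 0,"tx": 0,"ty": 0,"tz": -1,"claw": -1},
    {"wx": 0,"wy": 0,"wz": 0,"tx": 0,"ty": 0,"tz": -1,"claw": -1},
    {"wx": 0,"wy": 0,"wz": 0,"tx": 0,"ty": 0,"tz": -1,"claw": -1},
    {"wx": 0,"wy": 0,"wz": 0,"tx": 0,"ty": 0,"tz": -1,"claw": -1},
    {"wx": 0,"wy": 0,"wz": 0,"tx": 0,"ty": 0,"tz": -1,"claw": -1},
    {"wx": 0,"wy": 0,"wz": 0,"tx": 0,"ty": 0,"tz": -1,"claw": -1},
    {"wx": 0,"wy": 0,"wz": 0,"tx": 0,"ty": 0,"tz": -1,"claw": -1},
    {"wx": 0,"wy": 0,"wz": 0,"tx": 0,"ty": 0,"tz": -0.5,"claw": -1},
    {"wx": 0,"wy": 0,"wz": 0,"tx": 0,"ty": 0,"tz": 0,"claw": -1},
  ],
)

```text
t: 15.2
tool_pos: [0.5117, -0.2668, 0.2932]
tool_rot: [0.001, 0.708, 0.706, 0.0]
wrist_force: [-0.2, -0.2, -3.1]
opening: 0.0154
gripper_force: 58.7
```

Call:
jog_arm(
  targets=[
    {"wx": 0,"wy": 0,"wz": 0,"tx": 0.5,"ty": 0.03,"tz": 0,"claw": -1},
    {"wx": 0,"wy": 0,"wz": 0,"tx": 0.99,"ty": 0.03,"tz": 0,"claw": -1},
    {"wx": 0,"wy": 0,"wz": 0,"tx": 0.99,"ty": 0.03,"tz": 0,"claw": -1},
    {"wx": 0,"wy": 0,"wz": 0,"tx": 0.99,"ty": 0.03,"tz": 0,"claw": -1},
    {"wx": 0,"wy": 0,"wz": 0,"tx": 0.99,"ty": 0.03,"tz": 0,"claw": -1},
    {"wx": 0,"wy": 0,"wz": 0,"tx": 0.99,"ty": 0.03,"tz": 0,"claw": -1},
    {"wx": 0,"wy": 0,"wz": 0,"tx": 0.99,"ty": 0.03,"tz": 0,"claw": -1},
    {"wx": 0,"wy": 0,"wz": 0,"tx": 0.99,"ty": 0.03,"tz": 0,"claw": -1},
    {"wx": 0,"wy": 0,"wz": 0,"tx": 0.99,"ty": 0.03,"tz": 0,"claw": -1},
    {"wx": 0,"wy": 0,"wz": 0,"tx": 0.99,"ty": 0.03,"tz": 0,"claw": -1},
    {"wx": 0,"wy": 0,"wz": 0,"tx": 0.99,"ty": 0.03,"tz": 0,"claw": -1},
    {"wx": 0,"wy": 0,"wz": 0,"tx": 0.99,"ty": 0.03,"tz": 0,"claw": -1},
    {"wx": 0,"wy": 0,"wz": 0,"tx": 0.99,"ty": 0.03,"tz": 0,"claw": -1},
    {"wx": 0,"wy": 0,"wz": 0,"tx": 0.5,"ty": 0.03,"tz": 0,"claw": -1},
    {"wx": 0,"wy": 0,"wz": 0,"tx": 0,"ty": 0,"tz": 0,"claw": -1},
    {"wx": 0,"wy": 0,"wz": 0,"tx": 0,"ty": 0,"tz": 0,"claw": -1},
  ],
)

```text
t: 17.2
tool_pos: [0.5205, -0.0095, 0.2919]
tool_rot: [0.0, 0.708, 0.706, -0.0]
wrist_force: [0.2, -0.5, -2.1]
opening: 0.0154
gripper_force: 58.7
```

Run:
```python
from h import *
go(.5195,-.009,.152,90)
s=bot.snapshot("side");w=bot.snapshot("wrist")
cv2.imwrite("pics/c8.png",np.hstack([cv2.resize(s[100:320,200:380,::-1],(400,489)),cv2.resize(w[:,:,::-1],(400,489))]))
```

```text
t 17.2 tcp [ 0.5205 -0.0095  0.2919] yawx 89.83 zax [-0. -0. -1.] F [ 0.2 -0.5 -2.1] M [0.04 0.05 0.01] open 0.0154 gf 58.7 j [-0.08 -0.08  1.24 -0.    1.99 -0.08]
  -> shift units tx ty tz [ 0.03 -0.05  7.  ] wz units -0.021186746387201083
```

View pics/c8.png

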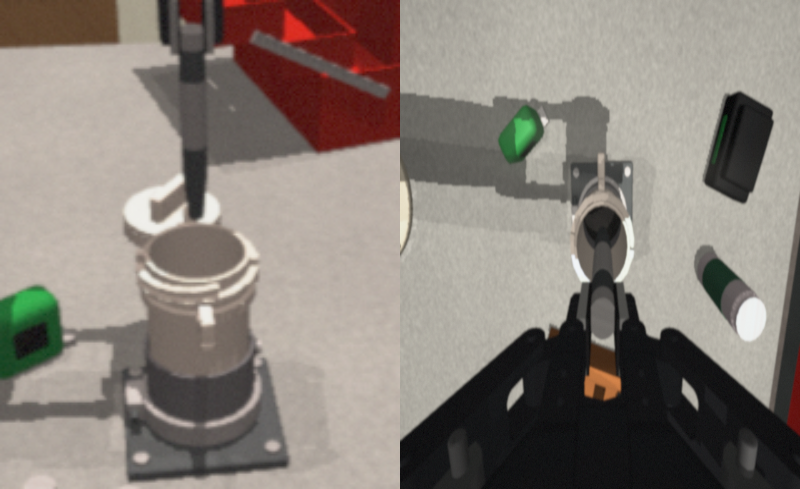

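The left half shows the punch hanging upright over the mouth; the right half shows it in line with the axis. I'll lower it, lean its head outward and release, then go to the next punch.

Call:
jog_arm(
  targets=[
    {"wx": 0,"wy": 0,"wz": 0,"tx": 0.02,"ty": -0.05,"tz": 0.7,"claw": -1},
    {"wx": 0,"wy": 0,"wz": 0,"tx": 0,"ty": 0,"tz": 1,"claw": -1},
    {"wx": 0,"wy": 0,"wz": 0,"tx": 0,"ty": 0,"tz": 1,"claw": -1},
    {"wx": 0,"wy": 0,"wz": 0,"tx": 0,"ty": 0,"tz": 1,"claw": -1},
    {"wx": 0,"wy": 0,"wz": 0,"tx": 0,"ty": 0,"tz": 1,"claw": -1},
    {"wx": 0,"wy": 0,"wz": 0,"tx": 0,"ty": 0,"tz": 1,"claw": -1},
    {"wx": 0,"wy": 0,"wz": 0,"tx": 0,"ty": 0,"tz": 0.8,"claw": -1},
    {"wx": 0,"wy": 0,"wz": 0,"tx": 0,"ty": 0,"tz": 0.5,"claw": -1},
    {"wx": 0,"wy": -0.375,"wz": 0,"tx": 0,"ty": 0,"tz": 0,"claw": -1},
    {"wx": 0,"wy": 0,"wz": 0,"tx": 0,"ty": 0,"tz": 0,"claw": -1},
  ],
)

```text
t: 18.55
tool_pos: [0.5196, -0.008, 0.152]
tool_rot: [0.018, 0.707, 0.706, -0.018]
wrist_force: [-0.5, 0.2, -1.6]
opening: 0.0154
gripper_force: 58.8
```

Call:
jog_arm(
  targets=[
    {"wx": 0,"wy": 0,"wz": 0,"tx": 0,"ty": 0,"tz": 0,"claw": 0},
    {"wx": 0,"wy": 0,"wz": 0,"tx": 0,"ty": 0,"tz": 0,"claw": 0},
    {"wx": 0,"wy": 0,"wz": 0,"tx": 0,"ty": 0,"tz": 0,"claw": 0},
    {"wx": 0,"wy": 0.375,"wz": 0,"tx": 0,"ty": 0,"tz": -1,"claw": 0},
    {"wx": 0,"wy": 0,"wz": 0,"tx": 0,"ty": 0,"tz": -1,"claw": 0},
    {"wx": 0,"wy": 0,"wz": 0,"tx": -0.94,"ty": -0.22,"tz": 0,"claw": 0},
    {"wx": 0,"wy": 0,"wz": 0,"tx": -0.94,"ty": -0.22,"tz": 0,"claw": 0},
    {"wx": 0,"wy": 0,"wz": 0,"tx": -0.94,"ty": -0.22,"tz": 0,"claw": 0},
    {"wx": 0,"wy": 0,"wz": 0,"tx": -0.94,"ty": -0.22,"tz": 0,"claw": 0},
    {"wx": 0,"wy": 0,"wz": 0,"tx": -0.94,"ty": -0.22,"tz": 0,"claw": 0},
    {"wx": 0,"wy": 0,"wz": 0,"tx": -0.94,"ty": -0.22,"tz": 0,"claw": 0},
    {"wx": 0,"wy": 0,"wz": 0,"tx": -0.94,"ty": -0.22,"tz": 0,"claw": 0},
    {"wx": 0,"wy": 0,"wz": 0,"tx": -0.94,"ty": -0.22,"tz": 0,"claw": 0},
    {"wx": 0,"wy": 0,"wz": 0,"tx": -0.94,"ty": -0.22,"tz": 0,"claw": 0},
    {"wx": 0,"wy": 0,"wz": 0,"tx": -0.94,"ty": -0.22,"tz": 0,"claw": 0},
    {"wx": 0,"wy": 0,"wz": 0,"tx": -0.94,"ty": -0.22,"tz": 0,"claw": 0},
    {"wx": 0,"wy": 0,"wz": 0,"tx": -0.94,"ty": -0.22,"tz": 0,"claw": 0},
    {"wx": 0,"wy": 0,"wz": 0,"tx": -0.9,"ty": -0.22,"tz": 0,"claw": 0},
    {"wx": 0,"wy": 0,"wz": 0,"tx": 0,"ty": 0,"tz": 0,"claw": 0},
    {"wx": 0,"wy": 0,"wz": 0,"tx": 0,"ty": 0,"tz": 0,"claw": 0},
  ],
)

```text
t: 21.05
tool_pos: [0.4618, -0.2509, 0.1919]
tool_rot: [-0.0, 0.708, 0.706, 0.0]
wrist_force: [-0.2, -0.8, 0.7]
opening: 0.0428
gripper_force: 0.0
```

Run:
```python
from h import *
go(.462,-.253,.112,90)
cv2.imwrite("pics/t9.png",bot.snapshot("top")[:,:,::-1])
a=cv2.imread("pics/t6.png").astype(int);b=cv2.imread("pics/t9.png").astype(int)
d=np.abs(a-b).sum(2)[225:325,270:400]
# bright spot inside mouth
g=b.sum(2)[255:296,312:352]
for r in g[::2]: print(" ".join(f"{v:3d}" for v in r[::2]))
```

```text
t 21.05 tcp [ 0.4618 -0.2509  0.1919] yawx 89.86 zax [ 0.  0. -1.] F [-0.2 -0.8  0.7] M [-0.02 -0.03  0.02] open 0.0428 gf 0.0 j [-0.56 -0.11  1.44  0.    1.81 -0.56]
  -> shift units tx ty tz [-0.11  0.01  4.  ] wz units -0.017418733351689752
419 504 490 468 488 432 311 191 135 105 111 152 193 288 421 478 500 487 474 309
469 494 454 452 300 114  32  31  37  30  16  39  59 112 155 281 437 470 494 463
498 469 436 235  63  39  28  58  26  17  22  34  22  41  92 145 206 418 491 493
483 471 246  60  57  54  51  43  46  40  33  28  16  26  27  77 138 208 433 473
487 294  75  42  58  43  50  36  49  69  44  25  30  33   0   9  96 151 253 471
432 117  40  41  47  46  30  37  31  53  40  36  26  31  27  27  48 130 161 352
301  62  54  46 106 138  99  57  59  56  53  43  28  30  19  28  38 105 135 240
161  62  54 223 432 459 409 215  53  39  48  57  59  30  37  28  18  71 151 157
113  30 112 428 504 507 506 442 106  47  48  56  55  14  29  23  24  50 143 145
 81  22 176 480 506 497 508 478 178  49  54  53  50  24  20  34  26  30 132 149
 85  19 111 450 507 509 507 460 130  54  38  46  55  62  20  32  22  67 133 140
 95  20  50 265 465 501 482 312  77  58  47  36  36  37  40  10  19  85 141 154
127  26  49  74 181 222 191  73  44  54  64  48  22  43  23  19  22 101 139 137
246  58  36  34  56  42  54  53  59  50  43  38  63  14   8  18  53 123 143 197
379  96  40  49  40  43  52  39  52  43  52  41  49  29  36  16  87 141 142 295
465 227  58  44  39  45  45  26  55  35  42  50  47  23  24  77 132 151 174 413
448 418 175  75  36  40  41  46  58  38  41  55  21  17  65 130 138 156 339 481
469 470 389 155  73  63  56  46  31  55  43  37  55  99 132 138 152 300 475 499
475 497 478 394 211 118 100  69  69  61  83  96 125 136 130 173 339 470 480 496
295 483 486 441 445 314 208 152 145 133 149 147 147 187 271 398 491 496 496 420
116 332 487 487 461 471 461 364 322 320 314 326 341 443 497 500 505 491 362 232
```

Call:
jog_arm(
  targets=[
    {"wx": 0,"wy": 0,"wz": 0,"tx": -0.11,"ty": 0,"tz": 0.9,"claw": 0},
    {"wx": 0,"wy": 0,"wz": 0,"tx": 0,"ty": 0,"tz": 0.9,"claw": 0},
    {"wx": 0,"wy": 0,"wz": 0,"tx": 0,"ty": 0,"tz": 0.9,"claw": 0},
    {"wx": 0,"wy": 0,"wz": 0,"tx": 0,"ty": 0,"tz": 0.9,"claw": 0},
    {"wx": 0,"wy": 0,"wz": 0,"tx": 0,"ty": 0,"tz": 0.4,"claw": 0},
    {"wx": 0,"wy": 0,"wz": 0,"tx": 0,"ty": 0,"tz": 0,"claw": -0.6},
    {"wx": 0,"wy": 0,"wz": 0,"tx": 0,"ty": 0,"tz": 0,"claw": -1},
    {"wx": 0,"wy": 0,"wz": 0,"tx": 0,"ty": 0,"tz": 0,"claw": -1},
    {"wx": 0,"wy": 0,"wz": 0,"tx": 0,"ty": 0,"tz": 0,"claw": -1},
    {"wx": 0,"wy": 0,"wz": 0,"tx": 0,"ty": 0,"tz": -0.5,"claw": -1},
    {"wx": 0,"wy": 0,"wz": 0,"tx": 0,"ty": 0,"tz": -1,"claw": -1},
    {"wx": 0,"wy": 0,"wz": 0,"tx": 0,"ty": 0,"tz": -1,"claw": -1},
    {"wx": 0,"wy": 0,"wz": 0,"tx": 0,"ty": 0,"tz": -1,"claw": -1},
    {"wx": 0,"wy": 0,"wz": 0,"tx": 0,"ty": 0,"tz": -1,"claw": -1},
    {"wx": 0,"wy": 0,"wz": 0,"tx": 0,"ty": 0,"tz": -1,"claw": -1},
    {"wx": 0,"wy": 0,"wz": 0,"tx": 0,"ty": 0,"tz": -1,"claw": -1},
    {"wx": 0,"wy": 0,"wz": 0,"tx": 0,"ty": 0,"tz": -1,"claw": -1},
    {"wx": 0,"wy": 0,"wz": 0,"tx": 0,"ty": 0,"tz": -1,"claw": -1},
    {"wx": 0,"wy": 0,"wz": 0,"tx": 0,"ty": 0,"tz": -0.5,"claw": -1},
    {"wx": 0,"wy": 0,"wz": 0,"tx": 0,"ty": 0,"tz": 0,"claw": -1},
  ],
)

```text
t: 23.6
tool_pos: [0.4619, -0.2534, 0.2932]
tool_rot: [0.001, 0.708, 0.706, 0.0]
wrist_force: [-0.3, -0.3, -2.5]
opening: 0.0152
gripper_force: 58.7
```

```bash
cat >> h.py <<'E'
C=np.array([.5195,-.0285])
def heads(f=None):
    im=bot.snapshot("top") if f is None else cv2.imread(f)[:,:,::-1]
    g=im.astype(int).sum(2); m=np.zeros(g.shape,np.uint8); cv2.circle(m,(332,274),19,1,-1)
    b=((g>300)&(m>0)).astype(np.uint8); n,l,s,c=cv2.connectedComponentsWithStats(b)
    for i in range(1,n):
        if s[i,4]>15: p=plane("top",c[i],.164)[:2]; print("head px",c[i].round(1),"area",s[i,4],"rel mm",((p-C)*1000).round(1))
E
python3 - <<'E'
from h import *
heads("pics/t9.png")
go(.5195-.0195*.951,-.0285+.0195*.309,.152,90)
E
```

```text
head px [322.  273.2] area 91 rel mm [ 1.  16.4]
t 23.6 tcp [ 0.4619 -0.2534  0.2932] yawx 89.86 zax [ 0.002 -0.001 -1.   ] F [-0.3 -0.3 -2.5] M [-0.05 -0.03 -0.02] open 0.0152 gf 58.7 j [-0.57 -0.07  1.22 -0.    1.99 -0.56]
  -> shift units tx ty tz [11.56  1.91  7.05] wz units -0.017897376078771288
```

Call:
jog_arm(
  targets=[
    {"wx": 0,"wy": 0,"wz": 0,"tx": 0.96,"ty": 0.16,"tz": 0,"claw": -1},
    {"wx": 0,"wy": 0,"wz": 0,"tx": 0.96,"ty": 0.16,"tz": 0,"claw": -1},
    {"wx": 0,"wy": 0,"wz": 0,"tx": 0.96,"ty": 0.16,"tz": 0,"claw": -1},
    {"wx": 0,"wy": 0,"wz": 0,"tx": 0.96,"ty": 0.16,"tz": 0,"claw": -1},
    {"wx": 0,"wy": 0,"wz": 0,"tx": 0.96,"ty": 0.16,"tz": 0,"claw": -1},
    {"wx": 0,"wy": 0,"wz": 0,"tx": 0.96,"ty": 0.16,"tz": 0,"claw": -1},
    {"wx": 0,"wy": 0,"wz": 0,"tx": 0.96,"ty": 0.16,"tz": 0,"claw": -1},
    {"wx": 0,"wy": 0,"wz": 0,"tx": 0.96,"ty": 0.16,"tz": 0,"claw": -1},
    {"wx": 0,"wy": 0,"wz": 0,"tx": 0.96,"ty": 0.16,"tz": 0,"claw": -1},
    {"wx": 0,"wy": 0,"wz": 0,"tx": 0.96,"ty": 0.16,"tz": 0,"claw": -1},
    {"wx": 0,"wy": 0,"wz": 0,"tx": 0.96,"ty": 0.16,"tz": 0,"claw": -1},
    {"wx": 0,"wy": 0,"wz": 0,"tx": 0.98,"ty": 0.16,"tz": 0,"claw": -1},
    {"wx": 0,"wy": 0,"wz": 0,"tx": 0,"ty": 0,"tz": 0,"claw": -1},
    {"wx": 0,"wy": 0,"wz": 0,"tx": 0,"ty": 0,"tz": 0,"claw": -1},
  ],
)

```text
t: 25.35
tool_pos: [0.5005, -0.0225, 0.2919]
tool_rot: [0.0, 0.708, 0.706, -0.0]
wrist_force: [0.6, 0.0, -2.3]
opening: 0.0155
gripper_force: 58.7
```

Call:
jog_arm(
  targets=[
    {"wx": 0,"wy": 0,"wz": 0,"tx": 0,"ty": 0,"tz": 0.7,"claw": -1},
    {"wx": 0,"wy": 0,"wz": 0,"tx": 0,"ty": 0,"tz": 1,"claw": -1},
    {"wx": 0,"wy": 0,"wz": 0,"tx": 0,"ty": 0,"tz": 1,"claw": -1},
    {"wx": 0,"wy": 0,"wz": 0,"tx": 0,"ty": 0,"tz": 1,"claw": -1},
    {"wx": 0,"wy": 0,"wz": 0,"tx": 0,"ty": 0,"tz": 1,"claw": -1},
    {"wx": 0,"wy": 0,"wz": 0,"tx": 0,"ty": 0,"tz": 1,"claw": -1},
    {"wx": 0,"wy": 0,"wz": 0,"tx": 0,"ty": 0,"tz": 0.85,"claw": -1},
    {"wx": 0,"wy": 0,"wz": 0,"tx": 0,"ty": 0,"tz": 0.5,"claw": -1},
    {"wx": -0.36,"wy": -0.12,"wz": 0,"tx": 0,"ty": 0,"tz": 0,"claw": -1},
    {"wx": 0,"wy": 0,"wz": 0,"tx": 0,"ty": 0,"tz": 0,"claw": -1},
  ],
)

```text
t: 26.6
tool_pos: [0.5004, -0.0225, 0.1513]
tool_rot: [0.024, 0.708, 0.706, 0.012]
wrist_force: [-0.3, -0.2, -1.8]
opening: 0.0153
gripper_force: 59.0
```

Call:
jog_arm(
  targets=[
    {"wx": 0,"wy": 0,"wz": 0,"tx": 0,"ty": 0,"tz": 0,"claw": 0},
    {"wx": 0,"wy": 0,"wz": 0,"tx": 0,"ty": 0,"tz": 0,"claw": 0},
    {"wx": 0,"wy": 0,"wz": 0,"tx": 0,"ty": 0,"tz": 0,"claw": 0},
    {"wx": 0.36,"wy": 0.12,"wz": 0,"tx": 0,"ty": 0,"tz": -1,"claw": 0},
    {"wx": 0,"wy": 0,"wz": 0,"tx": 0,"ty": 0,"tz": -1,"claw": 0},
    {"wx": 0,"wy": 0,"wz": 0,"tx": -0.99,"ty": 0.235,"tz": 0,"claw": 0},
    {"wx": 0,"wy": 0,"wz": 0,"tx": -0.99,"ty": 0.235,"tz": 0,"claw": 0},
    {"wx": 0,"wy": 0,"wz": 0,"tx": -0.99,"ty": 0.235,"tz": 0,"claw": 0},
    {"wx": 0,"wy": 0,"wz": 0,"tx": -0.99,"ty": 0.235,"tz": 0,"claw": 0},
    {"wx": 0,"wy": 0,"wz": 0,"tx": -0.99,"ty": 0.235,"tz": 0,"claw": 0},
    {"wx": 0,"wy": 0,"wz": 0,"tx": -0.99,"ty": 0.235,"tz": 0,"claw": 0},
    {"wx": 0,"wy": 0,"wz": 0,"tx": -0.99,"ty": 0.235,"tz": 0,"claw": 0},
    {"wx": 0,"wy": 0,"wz": 0,"tx": -0.99,"ty": 0.235,"tz": 0,"claw": 0},
    {"wx": 0,"wy": 0,"wz": 0,"tx": -0.99,"ty": 0.235,"tz": 0,"claw": 0},
    {"wx": 0,"wy": 0,"wz": 0,"tx": -0.99,"ty": 0.235,"tz": 0,"claw": 0},
    {"wx": 0,"wy": 0,"wz": 0,"tx": -0.99,"ty": 0.235,"tz": 0,"claw": 0},
    {"wx": 0,"wy": 0,"wz": 0,"tx": -0.99,"ty": 0.235,"tz": 0,"claw": 0},
    {"wx": 0,"wy": 0,"wz": 0,"tx": -0.99,"ty": 0.235,"tz": 0,"claw": 0},
    {"wx": 0,"wy": 0,"wz": 0,"tx": 0,"ty": 0,"tz": 0,"claw": 0},
    {"wx": 0,"wy": 0,"wz": 0,"tx": 0,"ty": 0,"tz": 0,"claw": 0},
  ],
)

```text
t: 29.1
tool_pos: [0.5601, -0.2796, 0.1908]
tool_rot: [-0.0, 0.708, 0.706, 0.0]
wrist_force: [-0.1, -0.1, -0.9]
opening: 0.043
gripper_force: 0.0
```

Run:
```python
from h import *
heads()
go(.5615,-.2805,.112,90)
```

```text
head px [326.3 278.3] area 188 rel mm [-7.8  9. ]
t 29.15 tcp [ 0.5602 -0.2793  0.191 ] yawx 89.89 zax [ 0.  0. -1.] F [ 0.5 -0.3 -0.3] M [ 0.01 -0.02 -0.01] open 0.0428 gf 0.0 j [-0.52  0.16  1.17  0.    1.81 -0.52]
  -> shift units tx ty tz [-0.06  0.07  3.95] wz units -0.014156931834644837
```

Call:
jog_arm(
  targets=[
    {"wx": 0,"wy": 0,"wz": 0,"tx": -0.06,"ty": 0.07,"tz": 0.9,"claw": 0},
    {"wx": 0,"wy": 0,"wz": 0,"tx": 0,"ty": 0,"tz": 0.9,"claw": 0},
    {"wx": 0,"wy": 0,"wz": 0,"tx": 0,"ty": 0,"tz": 0.9,"claw": 0},
    {"wx": 0,"wy": 0,"wz": 0,"tx": 0,"ty": 0,"tz": 0.9,"claw": 0},
    {"wx": 0,"wy": 0,"wz": 0,"tx": 0,"ty": 0,"tz": 0.35,"claw": 0},
    {"wx": 0,"wy": 0,"wz": 0,"tx": 0,"ty": 0,"tz": 0,"claw": -0.6},
    {"wx": 0,"wy": 0,"wz": 0,"tx": 0,"ty": 0,"tz": 0,"claw": -1},
    {"wx": 0,"wy": 0,"wz": 0,"tx": 0,"ty": 0,"tz": 0,"claw": -1},
    {"wx": 0,"wy": 0,"wz": 0,"tx": 0,"ty": 0,"tz": 0,"claw": -1},
    {"wx": 0,"wy": 0,"wz": 0,"tx": 0,"ty": 0,"tz": -0.5,"claw": -1},
    {"wx": 0,"wy": 0,"wz": 0,"tx": 0,"ty": 0,"tz": -1,"claw": -1},
    {"wx": 0,"wy": 0,"wz": 0,"tx": 0,"ty": 0,"tz": -1,"claw": -1},
    {"wx": 0,"wy": 0,"wz": 0,"tx": 0,"ty": 0,"tz": -1,"claw": -1},
    {"wx": 0,"wy": 0,"wz": 0,"tx": 0,"ty": 0,"tz": -1,"claw": -1},
    {"wx": 0,"wy": 0,"wz": 0,"tx": 0,"ty": 0,"tz": -1,"claw": -1},
    {"wx": 0,"wy": 0,"wz": 0,"tx": 0,"ty": 0,"tz": -1,"claw": -1},
    {"wx": 0,"wy": 0,"wz": 0,"tx": 0,"ty": 0,"tz": -1,"claw": -1},
    {"wx": 0,"wy": 0,"wz": 0,"tx": 0,"ty": 0,"tz": -1,"claw": -1},
    {"wx": 0,"wy": 0,"wz": 0,"tx": 0,"ty": 0,"tz": -0.5,"claw": -1},
    {"wx": 0,"wy": 0,"wz": 0,"tx": 0,"ty": 0,"tz": 0,"claw": -1},
  ],
)

```text
t: 31.65
tool_pos: [0.5618, -0.2811, 0.2933]
tool_rot: [0.001, 0.708, 0.706, 0.0]
wrist_force: [0.1, -0.3, -2.7]
opening: 0.0153
gripper_force: 58.8
```

Run:
```python
from h import *
go(.5104,-.0463,.152,90)
```

```text
t 31.65 tcp [ 0.5618 -0.2811  0.2933] yawx 89.86 zax [ 0.002 -0.001 -1.   ] F [ 0.1 -0.3 -2.7] M [0.03 0.01 0.04] open 0.0153 gf 58.8 j [-0.52  0.21  0.93 -0.    2.   -0.52]
  -> shift units tx ty tz [11.74 -2.61  7.05] wz units -0.01780187538177813
```

Call:
jog_arm(
  targets=[
    {"wx": 0,"wy": 0,"wz": 0,"tx": 0.978,"ty": -0.22,"tz": 0,"claw": -1},
    {"wx": 0,"wy": 0,"wz": 0,"tx": 0.978,"ty": -0.22,"tz": 0,"claw": -1},
    {"wx": 0,"wy": 0,"wz": 0,"tx": 0.978,"ty": -0.22,"tz": 0,"claw": -1},
    {"wx": 0,"wy": 0,"wz": 0,"tx": 0.978,"ty": -0.22,"tz": 0,"claw": -1},
    {"wx": 0,"wy": 0,"wz": 0,"tx": 0.978,"ty": -0.22,"tz": 0,"claw": -1},
    {"wx": 0,"wy": 0,"wz": 0,"tx": 0.978,"ty": -0.22,"tz": 0,"claw": -1},
    {"wx": 0,"wy": 0,"wz": 0,"tx": 0.978,"ty": -0.22,"tz": 0,"claw": -1},
    {"wx": 0,"wy": 0,"wz": 0,"tx": 0.978,"ty": -0.22,"tz": 0,"claw": -1},
    {"wx": 0,"wy": 0,"wz": 0,"tx": 0.978,"ty": -0.22,"tz": 0,"claw": -1},
    {"wx": 0,"wy": 0,"wz": 0,"tx": 0.978,"ty": -0.22,"tz": 0,"claw": -1},
    {"wx": 0,"wy": 0,"wz": 0,"tx": 0.978,"ty": -0.22,"tz": 0,"claw": -1},
    {"wx": 0,"wy": 0,"wz": 0,"tx": 0.978,"ty": -0.22,"tz": 0,"claw": -1},
    {"wx": 0,"wy": 0,"wz": 0,"tx": 0,"ty": 0,"tz": 0,"claw": -1},
    {"wx": 0,"wy": 0,"wz": 0,"tx": 0,"ty": 0,"tz": 0,"claw": -1},
  ],
)

```text
t: 33.4
tool_pos: [0.5094, -0.0462, 0.2919]
tool_rot: [0.0, 0.708, 0.706, -0.0]
wrist_force: [1.1, 0.4, -2.4]
opening: 0.0155
gripper_force: 58.8
```

Call:
jog_arm(
  targets=[
    {"wx": 0,"wy": 0,"wz": 0,"tx": 0,"ty": 0,"tz": 0.7,"claw": -1},
    {"wx": 0,"wy": 0,"wz": 0,"tx": 0,"ty": 0,"tz": 1,"claw": -1},
    {"wx": 0,"wy": 0,"wz": 0,"tx": 0,"ty": 0,"tz": 1,"claw": -1},
    {"wx": 0,"wy": 0,"wz": 0,"tx": 0,"ty": 0,"tz": 1,"claw": -1},
    {"wx": 0,"wy": 0,"wz": 0,"tx": 0,"ty": 0,"tz": 1,"claw": -1},
    {"wx": 0,"wy": 0,"wz": 0,"tx": 0,"ty": 0,"tz": 1,"claw": -1},
    {"wx": 0,"wy": 0,"wz": 0,"tx": 0,"ty": 0,"tz": 0.85,"claw": -1},
    {"wx": 0,"wy": 0,"wz": 0,"tx": 0,"ty": 0,"tz": 0.5,"claw": -1},
    {"wx": -0.17,"wy": 0.33,"wz": 0,"tx": 0,"ty": 0,"tz": 0,"claw": -1},
    {"wx": 0,"wy": 0,"wz": 0,"tx": 0,"ty": 0,"tz": 0,"claw": -1},
  ],
)

```text
t: 34.65
tool_pos: [0.5092, -0.0469, 0.151]
tool_rot: [-0.008, 0.708, 0.705, 0.025]
wrist_force: [-0.5, -1.3, -2.9]
opening: 0.0154
gripper_force: 58.9
```

Call:
jog_arm(
  targets=[
    {"wx": 0,"wy": 0,"wz": 0,"tx": 0,"ty": 0,"tz": 0,"claw": 0},
    {"wx": 0,"wy": 0,"wz": 0,"tx": 0,"ty": 0,"tz": 0,"claw": 0},
    {"wx": 0,"wy": 0,"wz": 0,"tx": 0,"ty": 0,"tz": 0,"claw": 0},
    {"wx": 0.17,"wy": -0.33,"wz": 0,"tx": 0,"ty": 0,"tz": -1,"claw": 0},
    {"wx": 0,"wy": 0,"wz": 0,"tx": 0,"ty": 0,"tz": -1,"claw": 0},
    {"wx": 0,"wy": 0,"wz": 0,"tx": -0.97,"ty": -0.49,"tz": 0,"claw": 0},
    {"wx": 0,"wy": 0,"wz": 0,"tx": -0.97,"ty": -0.49,"tz": 0,"claw": 0},
    {"wx": 0,"wy": 0,"wz": 0,"tx": -0.97,"ty": -0.49,"tz": 0,"claw": 0},
    {"wx": 0,"wy": 0,"wz": 0,"tx": -0.97,"ty": -0.49,"tz": 0,"claw": 0},
    {"wx": 0,"wy": 0,"wz": 0,"tx": -0.97,"ty": -0.49,"tz": 0,"claw": 0},
    {"wx": 0,"wy": 0,"wz": 0,"tx": -0.97,"ty": -0.49,"tz": 0,"claw": 0},
    {"wx": 0,"wy": 0,"wz": 0,"tx": -0.97,"ty": -0.49,"tz": 0,"claw": 0},
    {"wx": 0,"wy": 0,"wz": 0,"tx": -0.97,"ty": -0.49,"tz": 0,"claw": 0},
    {"wx": 0,"wy": 0,"wz": 0,"tx": -0.97,"ty": -0.49,"tz": 0,"claw": 0},
    {"wx": 0,"wy": 0,"wz": 0,"tx": -0.97,"ty": -0.49,"tz": 0,"claw": 0},
    {"wx": 0,"wy": 0,"wz": 0,"tx": 0,"ty": 0,"tz": 0,"claw": 0},
    {"wx": 0,"wy": 0,"wz": 0,"tx": 0,"ty": 0,"tz": 0,"claw": 0},
  ],
)

```text
t: 36.78
tool_pos: [0.4106, -0.2404, 0.191]
tool_rot: [0.0, 0.708, 0.706, 0.0]
wrist_force: [0.4, -0.3, -0.7]
opening: 0.0426
gripper_force: 0.0
```

Run:
```python
from h import *
heads()
go(.412,-.2395,.112,90)
```

```text
head px [330.9 278.9] area 275 rel mm [-8.7  0.9]
t 36.83 tcp [ 0.4107 -0.2403  0.191 ] yawx 89.9 zax [ 0.  0. -1.] F [0.3 0.3 0.8] M [-0.06  0.07  0.03] open 0.0431 gf 0.0 j [-0.6  -0.25  1.56  0.    1.82 -0.6 ]
  -> shift units tx ty tz [0.04 0.06 3.95] wz units -0.012999492898543963
```

Call:
jog_arm(
  targets=[
    {"wx": 0,"wy": 0,"wz": 0,"tx": 0.04,"ty": 0.06,"tz": 0.9,"claw": 0},
    {"wx": 0,"wy": 0,"wz": 0,"tx": 0,"ty": 0,"tz": 0.9,"claw": 0},
    {"wx": 0,"wy": 0,"wz": 0,"tx": 0,"ty": 0,"tz": 0.9,"claw": 0},
    {"wx": 0,"wy": 0,"wz": 0,"tx": 0,"ty": 0,"tz": 0.9,"claw": 0},
    {"wx": 0,"wy": 0,"wz": 0,"tx": 0,"ty": 0,"tz": 0.35,"claw": 0},
    {"wx": 0,"wy": 0,"wz": 0,"tx": 0,"ty": 0,"tz": 0,"claw": -0.6},
    {"wx": 0,"wy": 0,"wz": 0,"tx": 0,"ty": 0,"tz": 0,"claw": -1},
    {"wx": 0,"wy": 0,"wz": 0,"tx": 0,"ty": 0,"tz": 0,"claw": -1},
    {"wx": 0,"wy": 0,"wz": 0,"tx": 0,"ty": 0,"tz": 0,"claw": -1},
    {"wx": 0,"wy": 0,"wz": 0,"tx": 0,"ty": 0,"tz": -0.5,"claw": -1},
    {"wx": 0,"wy": 0,"wz": 0,"tx": 0,"ty": 0,"tz": -1,"claw": -1},
    {"wx": 0,"wy": 0,"wz": 0,"tx": 0,"ty": 0,"tz": -1,"claw": -1},
    {"wx": 0,"wy": 0,"wz": 0,"tx": 0,"ty": 0,"tz": -1,"claw": -1},
    {"wx": 0,"wy": 0,"wz": 0,"tx": 0,"ty": 0,"tz": -1,"claw": -1},
    {"wx": 0,"wy": 0,"wz": 0,"tx": 0,"ty": 0,"tz": -1,"claw": -1},
    {"wx": 0,"wy": 0,"wz": 0,"tx": 0,"ty": 0,"tz": -1,"claw": -1},
    {"wx": 0,"wy": 0,"wz": 0,"tx": 0,"ty": 0,"tz": -1,"claw": -1},
    {"wx": 0,"wy": 0,"wz": 0,"tx": 0,"ty": 0,"tz": -1,"claw": -1},
    {"wx": 0,"wy": 0,"wz": 0,"tx": 0,"ty": 0,"tz": -0.5,"claw": -1},
    {"wx": 0,"wy": 0,"wz": 0,"tx": 0,"ty": 0,"tz": 0,"claw": -1},
  ],
)

```text
t: 39.33
tool_pos: [0.4118, -0.2402, 0.293]
tool_rot: [0.001, 0.708, 0.706, 0.0]
wrist_force: [0.4, -0.5, -2.1]
opening: 0.0149
gripper_force: 58.7
```

Run:
```python
from h import *
go(.5313,-.0447,.152,90)
```

```text
t 39.33 tcp [ 0.4118 -0.2402  0.293 ] yawx 89.86 zax [ 0.002 -0.001 -1.   ] F [ 0.4 -0.5 -2.1] M [-0.01  0.01  0.01] open 0.0149 gf 58.7 j [-0.6  -0.2   1.34  0.    2.   -0.6 ]
  -> shift units tx ty tz [9.8  5.94 7.05] wz units -0.017585911409465638
```

Call:
jog_arm(
  targets=[
    {"wx": 0,"wy": 0,"wz": 0,"tx": 0.98,"ty": 0.59,"tz": 0,"claw": -1},
    {"wx": 0,"wy": 0,"wz": 0,"tx": 0.98,"ty": 0.59,"tz": 0,"claw": -1},
    {"wx": 0,"wy": 0,"wz": 0,"tx": 0.98,"ty": 0.59,"tz": 0,"claw": -1},
    {"wx": 0,"wy": 0,"wz": 0,"tx": 0.98,"ty": 0.59,"tz": 0,"claw": -1},
    {"wx": 0,"wy": 0,"wz": 0,"tx": 0.98,"ty": 0.59,"tz": 0,"claw": -1},
    {"wx": 0,"wy": 0,"wz": 0,"tx": 0.98,"ty": 0.59,"tz": 0,"claw": -1},
    {"wx": 0,"wy": 0,"wz": 0,"tx": 0.98,"ty": 0.59,"tz": 0,"claw": -1},
    {"wx": 0,"wy": 0,"wz": 0,"tx": 0.98,"ty": 0.59,"tz": 0,"claw": -1},
    {"wx": 0,"wy": 0,"wz": 0,"tx": 0.98,"ty": 0.59,"tz": 0,"claw": -1},
    {"wx": 0,"wy": 0,"wz": 0,"tx": 0.98,"ty": 0.59,"tz": 0,"claw": -1},
    {"wx": 0,"wy": 0,"wz": 0,"tx": 0,"ty": 0,"tz": 0,"claw": -1},
    {"wx": 0,"wy": 0,"wz": 0,"tx": 0,"ty": 0,"tz": 0,"claw": -1},
  ],
)

```text
t: 40.83
tool_pos: [0.5297, -0.0446, 0.2912]
tool_rot: [-0.0, 0.708, 0.706, -0.001]
wrist_force: [0.2, 0.2, -2.0]
opening: 0.0154
gripper_force: 58.8
```

Call:
jog_arm(
  targets=[
    {"wx": 0,"wy": 0,"wz": 0,"tx": 0,"ty": 0,"tz": 0.7,"claw": -1},
    {"wx": 0,"wy": 0,"wz": 0,"tx": 0,"ty": 0,"tz": 1,"claw": -1},
    {"wx": 0,"wy": 0,"wz": 0,"tx": 0,"ty": 0,"tz": 1,"claw": -1},
    {"wx": 0,"wy": 0,"wz": 0,"tx": 0,"ty": 0,"tz": 1,"claw": -1},
    {"wx": 0,"wy": 0,"wz": 0,"tx": 0,"ty": 0,"tz": 1,"claw": -1},
    {"wx": 0,"wy": 0,"wz": 0,"tx": 0,"ty": 0,"tz": 1,"claw": -1},
    {"wx": 0,"wy": 0,"wz": 0,"tx": 0,"ty": 0,"tz": 0.85,"claw": -1},
    {"wx": 0,"wy": 0,"wz": 0,"tx": 0,"ty": 0,"tz": 0.5,"claw": -1},
    {"wx": 0.22,"wy": 0.3,"wz": 0,"tx": 0,"ty": 0,"tz": 0,"claw": -1},
    {"wx": 0,"wy": 0,"wz": 0,"tx": 0,"ty": 0,"tz": 0,"claw": -1},
  ],
)

```text
t: 42.08
tool_pos: [0.5306, -0.0452, 0.1513]
tool_rot: [-0.026, 0.708, 0.706, 0.004]
wrist_force: [0.7, -0.1, -1.9]
opening: 0.0151
gripper_force: 58.9
```

Call:
jog_arm(
  targets=[
    {"wx": 0,"wy": 0,"wz": 0,"tx": 0,"ty": 0,"tz": 0,"claw": 0},
    {"wx": 0,"wy": 0,"wz": 0,"tx": 0,"ty": 0,"tz": 0,"claw": 0},
    {"wx": 0,"wy": 0,"wz": 0,"tx": 0,"ty": 0,"tz": 0,"claw": 0},
    {"wx": -0.22,"wy": -0.3,"wz": 0,"tx": 0,"ty": 0,"tz": -1,"claw": 0},
    {"wx": 0,"wy": 0,"wz": 0,"tx": 0,"ty": 0,"tz": -1,"claw": 0},
    {"wx": 0,"wy": 0,"wz": 0,"tx": -0.965,"ty": 0.3,"tz": 0,"claw": 0},
    {"wx": 0,"wy": 0,"wz": 0,"tx": -0.965,"ty": 0.3,"tz": 0,"claw": 0},
    {"wx": 0,"wy": 0,"wz": 0,"tx": -0.965,"ty": 0.3,"tz": 0,"claw": 0},
    {"wx": 0,"wy": 0,"wz": 0,"tx": -0.965,"ty": 0.3,"tz": 0,"claw": 0},
    {"wx": 0,"wy": 0,"wz": 0,"tx": -0.965,"ty": 0.3,"tz": 0,"claw": 0},
    {"wx": 0,"wy": 0,"wz": 0,"tx": -0.965,"ty": 0.3,"tz": 0,"claw": 0},
    {"wx": 0,"wy": 0,"wz": 0,"tx": -0.965,"ty": 0.3,"tz": 0,"claw": 0},
    {"wx": 0,"wy": 0,"wz": 0,"tx": -0.965,"ty": 0.3,"tz": 0,"claw": 0},
    {"wx": 0,"wy": 0,"wz": 0,"tx": -0.965,"ty": 0.3,"tz": 0,"claw": 0},
    {"wx": 0,"wy": 0,"wz": 0,"tx": -0.965,"ty": 0.3,"tz": 0,"claw": 0},
    {"wx": 0,"wy": 0,"wz": 0,"tx": -0.965,"ty": 0.3,"tz": 0,"claw": 0},
    {"wx": 0,"wy": 0,"wz": 0,"tx": -0.965,"ty": 0.3,"tz": 0,"claw": 0},
    {"wx": 0,"wy": 0,"wz": 0,"tx": -0.965,"ty": 0.3,"tz": 0,"claw": 0},
    {"wx": 0,"wy": 0,"wz": 0,"tx": 0,"ty": 0,"tz": 0,"claw": 0},
    {"wx": 0,"wy": 0,"wz": 0,"tx": 0,"ty": 0,"tz": 0,"claw": 0},
  ],
)

```text
t: 44.58
tool_pos: [0.608, -0.296, 0.1907]
tool_rot: [-0.0, 0.708, 0.706, 0.0]
wrist_force: [0.7, 0.2, -0.4]
opening: 0.0429
gripper_force: 0.0
```

Run:
```python
from h import *
heads()
go(.610,-.2955,.112,90)
```

```text
head px [338.9 270.1] area 91 rel mm [  6.6 -13. ]
head px [330.4 280.9] area 268 rel mm [-12.2   1.7]
t 44.62 tcp [ 0.608  -0.2957  0.191 ] yawx 89.89 zax [-0.  0. -1.] F [-0.5  0.4 -0.2] M [0.03 0.05 0.02] open 0.0432 gf 0.0 j [-0.5   0.3   1.01  0.    1.83 -0.5 ]
  -> shift units tx ty tz [0.01 0.1  3.95] wz units -0.013834610272162706
```

Call:
jog_arm(
  targets=[
    {"wx": 0,"wy": 0,"wz": 0,"tx": 0,"ty": 0.1,"tz": 0.9,"claw": 0},
    {"wx": 0,"wy": 0,"wz": 0,"tx": 0,"ty": 0,"tz": 0.9,"claw": 0},
    {"wx": 0,"wy": 0,"wz": 0,"tx": 0,"ty": 0,"tz": 0.9,"claw": 0},
    {"wx": 0,"wy": 0,"wz": 0,"tx": 0,"ty": 0,"tz": 0.9,"claw": 0},
    {"wx": 0,"wy": 0,"wz": 0,"tx": 0,"ty": 0,"tz": 0.35,"claw": 0},
    {"wx": 0,"wy": 0,"wz": 0,"tx": 0,"ty": 0,"tz": 0,"claw": -0.6},
    {"wx": 0,"wy": 0,"wz": 0,"tx": 0,"ty": 0,"tz": 0,"claw": -1},
    {"wx": 0,"wy": 0,"wz": 0,"tx": 0,"ty": 0,"tz": 0,"claw": -1},
    {"wx": 0,"wy": 0,"wz": 0,"tx": 0,"ty": 0,"tz": 0,"claw": -1},
    {"wx": 0,"wy": 0,"wz": 0,"tx": 0,"ty": 0,"tz": -0.5,"claw": -1},
    {"wx": 0,"wy": 0,"wz": 0,"tx": 0,"ty": 0,"tz": -1,"claw": -1},
    {"wx": 0,"wy": 0,"wz": 0,"tx": 0,"ty": 0,"tz": -1,"claw": -1},
    {"wx": 0,"wy": 0,"wz": 0,"tx": 0,"ty": 0,"tz": -1,"claw": -1},
    {"wx": 0,"wy": 0,"wz": 0,"tx": 0,"ty": 0,"tz": -1,"claw": -1},
    {"wx": 0,"wy": 0,"wz": 0,"tx": 0,"ty": 0,"tz": -1,"claw": -1},
    {"wx": 0,"wy": 0,"wz": 0,"tx": 0,"ty": 0,"tz": -1,"claw": -1},
    {"wx": 0,"wy": 0,"wz": 0,"tx": 0,"ty": 0,"tz": -1,"claw": -1},
    {"wx": 0,"wy": 0,"wz": 0,"tx": 0,"ty": 0,"tz": -1,"claw": -1},
    {"wx": 0,"wy": 0,"wz": 0,"tx": 0,"ty": 0,"tz": -0.5,"claw": -1},
    {"wx": 0,"wy": 0,"wz": 0,"tx": 0,"ty": 0,"tz": 0,"claw": -1},
  ],
)

```text
t: 47.12
tool_pos: [0.6103, -0.2964, 0.2936]
tool_rot: [0.001, 0.708, 0.706, 0.0]
wrist_force: [0.9, 0.8, -2.8]
opening: 0.0151
gripper_force: 58.7
```

Run:
```python
from h import *
st()
im=bot.snapshot("top").astype(int).sum(2)[250:300,308:358]
for r in range(0,50): print(250+r,"".join("#" if v>300 else("+" if v>120 else ".") for v in im[r]))
g=cv2.resize(((im>300)*255).astype(np.uint8),None,fx=4,fy=4)
m=np.zeros_like(g);cv2.circle(m,((332-308)*4,(274-250)*4),19*4,255,-1)
dt=cv2.distanceTransform(cv2.bitwise_and(g,m),cv2.DIST_L2,5)
for i in range(6):
    v=dt.max();y,x=np.unravel_index(dt.argmax(),dt.shape)
    if v<12:break
    p=plane("top",(308+x/4,250+y/4),.164)[:2];print(v/4,308+x/4,250+y/4,((p-C)*1000).round(1));cv2.circle(dt,(int(x),int(y)),28,0,-1)
```

```text
t 47.12 tcp [ 0.6103 -0.2964  0.2936] yawx 89.86 zax [ 0.002 -0.001 -1.   ] F [ 0.9  0.8 -2.8] M [0.02 0.04 0.03] open 0.0151 gf 58.7 j [-0.5   0.37  0.74  0.    2.03 -0.5 ]
250 ++++++++++#########################++++++++++#++++
251 ++++++++#############################+++++++++++++
252 ++++++#################################+++++++++++
253 +++++###################################++++++++++
254 ++++#################++++++###############++++++++
255 +++##############+++++....+++++###########++++++++
256 ++############+++............++++##########+++++++
257 +###########++.................++++#########++++++
258 ###########++....................+++#########+++++
259 ##########++......................+++#########++++
260 #########+.........................+++#########+++
261 ########+...........................+++########+++
262 #######++............................+++#######+++
263 #######+.............................++++#######++
264 ######+......................+++++....++++######++
265 #####+.....................++####++...++++######++
266 #####+....................++#######+...+++
[... 1268 characters left out ...]
#++++
290 ++########++...............+##################++++
291 .++#########++.............++################+++++
292 ..++#########++++......+.+.+++##############++++++
293 ...++##########+++++++++++++++++############++++++
294 ....++###########+++++++++++++#############+++++++
295 +....+###################################++++#++++
296 +++++++#################################+++#####++
297 +++++++++#############################++++#######+
298 +++++++++++##########################+++++#######+
299 +++++++++.+++######################+++++++#######+
5.497674 324.0 274.5 [-1.2 13. ]
5.497674 329.75 283.25 [-16.3   2.8]
5.3937993 339.25 270.25 [  6.4 -13.6]
4.3992243 339.25 286.5 [-21.9 -13.8]
```

Call:
jog_arm(
  targets=[
    {"wx": 0,"wy": 0,"wz": 0,"tx": 0.965,"ty": -0.25,"tz": 0,"claw": -1},
    {"wx": 0,"wy": 0,"wz": 0,"tx": 0.965,"ty": -0.25,"tz": 0,"claw": -1},
    {"wx": 0,"wy": 0,"wz": 0,"tx": 0.965,"ty": -0.25,"tz": 0,"claw": -1},
    {"wx": 0,"wy": 0,"wz": 0,"tx": 0.965,"ty": -0.25,"tz": 0,"claw": -1},
    {"wx": 0,"wy": 0,"wz": 0,"tx": 0.965,"ty": -0.25,"tz": 0,"claw": -1},
    {"wx": 0,"wy": 0,"wz": 0,"tx": 0.965,"ty": -0.25,"tz": 0,"claw": -1},
    {"wx": 0,"wy": 0,"wz": 0,"tx": 0.965,"ty": -0.25,"tz": 0,"claw": -1},
    {"wx": 0,"wy": 0,"wz": 0,"tx": 0.965,"ty": -0.25,"tz": 0,"claw": -1},
    {"wx": 0,"wy": 0,"wz": 0,"tx": 0.965,"ty": -0.25,"tz": 0,"claw": -1},
    {"wx": 0,"wy": 0,"wz": 0,"tx": 0.965,"ty": -0.25,"tz": 0,"claw": -1},
    {"wx": 0,"wy": 0,"wz": 0,"tx": 0.965,"ty": -0.25,"tz": 0,"claw": -1},
    {"wx": 0,"wy": 0,"wz": 0,"tx": 0.965,"ty": -0.25,"tz": 0,"claw": -1},
    {"wx": 0,"wy": 0,"wz": 0,"tx": 0.965,"ty": -0.25,"tz": 0,"claw": -1},
    {"wx": 0,"wy": 0,"wz": 0,"tx": 0.965,"ty": -0.25,"tz": 0,"claw": -1},
    {"wx": 0,"wy": 0,"wz": 0,"tx": 0,"ty": 0,"tz": 0,"claw": -1},
    {"wx": 0,"wy": 0,"wz": 0,"tx": 0,"ty": 0,"tz": 0,"claw": -1},
  ],
)

```text
t: 49.18
tool_pos: [0.5407, -0.026, 0.2919]
tool_rot: [0.0, 0.708, 0.706, -0.0]
wrist_force: [0.2, -0.1, -2.4]
opening: 0.0154
gripper_force: 58.8
```

Call:
jog_arm(
  targets=[
    {"wx": 0,"wy": 0,"wz": 0,"tx": 0,"ty": 0,"tz": 0.7,"claw": -1},
    {"wx": 0,"wy": 0,"wz": 0,"tx": 0,"ty": 0,"tz": 1,"claw": -1},
    {"wx": 0,"wy": 0,"wz": 0,"tx": 0,"ty": 0,"tz": 1,"claw": -1},
    {"wx": 0,"wy": 0,"wz": 0,"tx": 0,"ty": 0,"tz": 1,"claw": -1},
    {"wx": 0,"wy": 0,"wz": 0,"tx": 0,"ty": 0,"tz": 1,"claw": -1},
    {"wx": 0,"wy": 0,"wz": 0,"tx": 0,"ty": 0,"tz": 1,"claw": -1},
    {"wx": 0,"wy": 0,"wz": 0,"tx": 0,"ty": 0,"tz": 0.85,"claw": -1},
    {"wx": 0,"wy": 0,"wz": 0,"tx": 0,"ty": 0,"tz": 0.5,"claw": -1},
    {"wx": 0.2,"wy": -0.02,"wz": 0,"tx": 0,"ty": 0,"tz": 0,"claw": -1},
    {"wx": 0,"wy": 0,"wz": 0,"tx": 0,"ty": 0,"tz": 0,"claw": -1},
  ],
)

```text
t: 50.42
tool_pos: [0.5414, -0.0259, 0.1515]
tool_rot: [-0.009, 0.708, 0.706, -0.011]
wrist_force: [-0.1, -0.2, -3.6]
opening: 0.0153
gripper_force: 59.0
```

Call:
jog_arm(
  targets=[
    {"wx": 0,"wy": 0,"wz": 0,"tx": 0,"ty": 0,"tz": 0,"claw": 0},
    {"wx": 0,"wy": 0,"wz": 0,"tx": 0,"ty": 0,"tz": 0,"claw": 0},
    {"wx": 0,"wy": 0,"wz": 0,"tx": 0,"ty": 0,"tz": 0,"claw": 0},
    {"wx": -0.2,"wy": 0.02,"wz": 0,"tx": 0,"ty": 0,"tz": -1,"claw": 0},
    {"wx": 0,"wy": 0,"wz": 0,"tx": 0,"ty": 0,"tz": -1,"claw": 0},
    {"wx": 0,"wy": 0,"wz": 0,"tx": 0,"ty": 0,"tz": -1,"claw": 0},
    {"wx": 0,"wy": 0,"wz": 0,"tx": 0.96,"ty": 0,"tz": 0,"claw": 0},
    {"wx": 0,"wy": 0,"wz": 0,"tx": 0.96,"ty": 0,"tz": 0,"claw": 0},
    {"wx": 0,"wy": 0,"wz": 0,"tx": 0.96,"ty": 0,"tz": 0,"claw": 0},
    {"wx": 0,"wy": 0,"wz": 0,"tx": 0.96,"ty": 0,"tz": 0,"claw": 0},
    {"wx": 0,"wy": 0,"wz": 0,"tx": 0.96,"ty": 0,"tz": 0,"claw": 0},
    {"wx": 0,"wy": 0,"wz": 0,"tx": 0.96,"ty": 0,"tz": 0,"claw": 0},
    {"wx": 0,"wy": 0,"wz": 0,"tx": 0.96,"ty": 0,"tz": 0,"claw": 0},
    {"wx": 0,"wy": 0,"wz": 0,"tx": 0.96,"ty": 0,"tz": 0,"claw": 0},
    {"wx": 0,"wy": 0,"wz": 0,"tx": 0.96,"ty": 0,"tz": 0,"claw": 0},
    {"wx": 0,"wy": 0,"wz": 0,"tx": 0,"ty": 0,"tz": 0,"claw": 0},
    {"wx": 0,"wy": 0,"wz": 0,"tx": 0,"ty": 0,"tz": 0,"claw": 0},
  ],
)

```text
t: 52.55
tool_pos: [0.5417, 0.1467, 0.2108]
tool_rot: [0.0, 0.708, 0.706, -0.0]
wrist_force: [-1.0, 0.5, -0.4]
opening: 0.0427
gripper_force: 0.0
```

Run:
```python
from h import *
st()
t=bot.snapshot("top");W=bot.camera_params("wrist");w=bot.snapshot("wrist");s=bot.snapshot("side")
for n,i in(("t10",t),("w10",w),("s10",s)):cv2.imwrite(f"pics/{n}.png",i[:,:,::-1])
im=t.astype(int).sum(2)[250:300,308:358]
for r in range(0,50): print(250+r,"".join("#" if v>300 else("+" if v>120 else ".") for v in im[r]))
```

```text
t 52.55 tcp [0.5417 0.1467 0.2108] yawx 89.86 zax [-0. -0. -1.] F [-1.   0.5 -0.4] M [ 0.05  0.07 -0.03] open 0.0427 gf 0.0 j [ 0.2  -0.01  1.31 -0.    1.84  0.21]
250 ++++++++++########################++++++++++++++++
251 ++++++++#############################+++++++++++++
252 +++++++###############################++++++++++++
253 +++++###################################++++++++++
254 ++++################+++++++##############+++++++++
255 +++#############++++++++.++++++###########++++++++
256 ++############+++..++++++.....+++##########+++++++
257 +###########++....++#####++.....+++#########++++++
258 +##########++....+########+......+++#########+++++
259 ##########+.....++#########+......++++#######+++++
260 +########+......+##########+.......++++#######++++
261 ########+.......+##########+........++++#######+++
262 #######+........+##########+.........+++#######+++
263 ######++........+##########+.........++++#######++
264 ######+.........++#########+++++++....++++######++
265 #####+...........+########+++#####+...++++######++
266 #####+............+######++########+...++++######+
2
[... 1113 characters left out ...]
.......++######++###########++########++
288 ########++........+++#+++.++##########+########+++
289 +########++..........++....+#########+########++++
290 ++########+++..............+##################++++
291 .++#########++.............++################+++++
292 ..++#########+++++......+.+++++#############++++++
293 ...++##########+++++++++++++++++###########+++++++
294 ....++###########++++++++++++++###########++++++++
295 +....+################+++################++++#++++
296 +++++++#################################+++#####++
297 +++++++++#############################+++++#####++
298 +++++++++++##########################+++++#######+
299 ++++++++...++######################+++++++######++
```

View pics/w10.png

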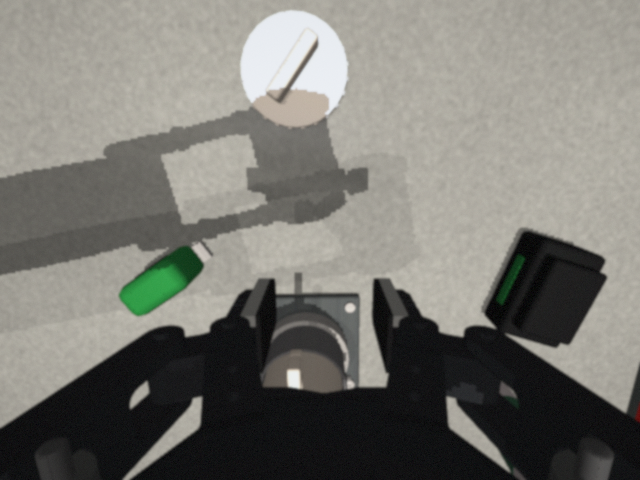

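All views are used now. The lid disc is centred at (294,69), and its bar's top face runs from about (271,95) to (309,33).

Run:
```python
from h import *
W=bot.camera_params("wrist")
w=cv2.imread("pics/w10.png"); g=cv2.cvtColor(w,cv2.COLOR_BGR2GRAY)
a=plane("wrist",(271,95),.053,W);b=plane("wrist",(309,33),.053,W);print(a,b,np.linalg.norm(a-b),"ang",np.degrees(np.arctan2(*(b-a)[[1,0]])),"mid",(a+b)/2)
m=((g>195)&(np.arange(480)[:,None]<140)).astype(np.uint8)
cs,_=cv2.findContours(m,cv2.RETR_EXTERNAL,2);c=max(cs,key=cv2.contourArea);h=cv2.convexHull(c);print("hull bbox",cv2.boundingRect(h))
(x,y),r=cv2.minEnclosingCircle(h);print("disc",x,y,r,plane("wrist",(x,y),.023,W))
t=cv2.imread("pics/t10.png");g=t.astype(int).sum(2);roi=(g[200:350,100:260]>360).astype(np.uint8);n,l,s,cc=cv2.connectedComponentsWithStats(roi);i=1+s[1:,4].argmax();print("top disc",cc[i]+[100,200],s[i],plane("top",cc[i]+[100,200],.023))
# bar from wrist: dark side face line
roi=cv2.cvtColor(w,cv2.COLOR_BGR2GRAY)[25:110,255:335]
for r in roi[::4]:print(" ".join(f"{v:3d}" for v in r[::3]))
```

```text
[0.49453429 0.25542037 0.053     ] [0.52953975 0.30524421 0.053     ] 0.060891680941239354 ang 54.90871109681312 mid [0.51203702 0.28033229 0.053     ]
hull bbox (240, 10, 108, 105)
disc 295.0598449707031 66.48069763183594 57.25617218017578 [0.51457396 0.28484224 0.023     ]
top disc [138.85924299 255.86752281] [   0   11   87   90 5918] [0.54956296 0.3560135  0.023     ]
174 227 234 234 235 235 235 234 235 235 235 235 234 234 235 234 236 234 235 235 234 234 236 235 225 175 161
228 234 236 236 235 234 235 235 236 235 235 235 235 235 235 235 227 229 224 228 236 235 234 235 236 232 187
234 235 235 235 234 235 234 236 235 235 236 235 236 235 236 228 226 237 236 233 225 234 235 235 235 235 233
235 235 236 236 235 235 235 235 236 236 235 236 235 236 233 224 235 236 236 236 228 216 236 236 235 236 235
236 235 236 236 236 235 236 236 236 235 236 236 235 234 223 232 235 236 237 232 165 193 235 237 235 236 236
236 236 235 236 236 235 235 236 236 236 236 236 235 223 234 236 235 236 233 178  95 195 236 236 235 236 235
236 236 236 235 237 236 237 236 236 236 235 235 221 234 235 236 236 234 196 1
[... 950 characters left out ...]
 238 238 238 237 238 238 238 238 237 238 238 238 237
238 238 237 234 225 216 215 217 193 148  96  93 190 212 206 219 219 223 237 238 237 237 238 237 238 238 238
237 237 237 233 149 156 173 174 151  97  88 142 170 181 181 182 182 183 183 184 184 215 218 222 237 238 238
227 210 181 179 180 155 139 148 103  84 136 172 181 181 181 182 182 182 182 182 182 182 183 182 206 236 238
183 177 178 180 178 181 175 135  95 129 157 180 181 182 181 182 183 182 182 182 182 182 183 181 186 235 238
174 177 180 179 180 182 180 179 177 177 180 182 181 180 181 181 183 181 181 183 182 182 182 182 184 235 237
126 169 177 178 180 179 179 181 180 183 181 180 182 182 181 181 182 181 182 182 181 181 183 183 192 232 168
```

Call:
jog_arm(
  targets=[
    {"wx": 0,"wy": 0,"wz": 0,"tx": 0.96,"ty": -0.21,"tz": 0,"claw": 0},
    {"wx": 0,"wy": 0,"wz": 0,"tx": 0.96,"ty": -0.21,"tz": 0,"claw": 0},
    {"wx": 0,"wy": 0,"wz": 0,"tx": 0.96,"ty": -0.21,"tz": 0,"claw": 0},
    {"wx": 0,"wy": 0,"wz": 0,"tx": 0.96,"ty": -0.21,"tz": 0,"claw": 0},
    {"wx": 0,"wy": 0,"wz": 0,"tx": 0.96,"ty": -0.21,"tz": 0,"claw": 0},
    {"wx": 0,"wy": 0,"wz": 0,"tx": 0.96,"ty": -0.21,"tz": 0,"claw": 0},
    {"wx": 0,"wy": 0,"wz": 0,"tx": 0.96,"ty": -0.21,"tz": 0,"claw": 0},
    {"wx": 0,"wy": 0,"wz": 0.934,"tx": 0,"ty": 0,"tz": 0.8,"claw": 0},
    {"wx": 0,"wy": 0,"wz": 0.934,"tx": 0,"ty": 0,"tz": 0.8,"claw": 0},
    {"wx": 0,"wy": 0,"wz": 0.934,"tx": 0,"ty": 0,"tz": 0.8,"claw": 0},
    {"wx": 0,"wy": 0,"wz": 0.934,"tx": 0,"ty": 0,"tz": 0.8,"claw": 0},
    {"wx": 0,"wy": 0,"wz": 0.934,"tx": 0,"ty": 0,"tz": 0.8,"claw": 0},
    {"wx": 0,"wy": 0,"wz": 0,"tx": 0,"ty": 0,"tz": 0,"claw": 0},
    {"wx": 0,"wy": 0,"wz": 0,"tx": 0,"ty": 0,"tz": 0,"claw": 0},
  ],
)

```text
t: 54.45
tool_pos: [0.5128, 0.2818, 0.1316]
tool_rot: [0.0, 0.896, 0.443, 0.0]
wrist_force: [0.1, 0.4, -0.1]
opening: 0.0427
gripper_force: 0.0
```

Run:
```python
from h import *
go(.5125,.281,.010,52.5)
W=bot.camera_params("wrist");w=bot.snapshot("wrist");cv2.imwrite("pics/w11.png",w[:,:,::-1])
g=cv2.cvtColor(w,cv2.COLOR_RGB2GRAY)
def pr(X):
    v=W["K"]@(W["R"]@np.array(X)+W["t"]);return (v[:2]/v[2]).round(0)
u=np.array([np.cos(np.radians(52.5)),np.sin(np.radians(52.5)),0]);c=np.array([.5125,.281,.053])
print([pr(c+u*k) for k in(-.033,0,.033)],pr([.5125,.281,.023]))
p=g[100:400:8,200:440:6]
for i,r in enumerate(p):print(100+8*i," ".join(f"{v:3d}" for v in r))
```

```text
t 54.45 tcp [0.5128 0.2818 0.1316] yawx 52.65 zax [ 0.001  0.    -1.   ] F [ 0.1  0.4 -0.1] M [ 0.02 -0.   -0.02] open 0.0427 gf 0.0 j [0.44 0.05 1.4  0.   1.7  1.1 ]
  -> shift units tx ty tz [-0.05  0.01  6.08] wz units 0.018233865648170422
[array([324., 276.]), array([325., 235.]), array([325., 192.])] [324. 226.]
100 150 149 154 158 154 150 151 154 150 152 156 150 153 150 159 149 154 152 150 148 145 149 148 155 149 151 151 150 147 148 150 147 151 146 152 152 151 149 154 155
108 151 150 154 154 148 157 154 153 151 146 152 150 154 156 153 148 150 152 150 154 151 156 155 156 151 155 154 152 148 150 152 150 153 149 152 155 150 145 147 149
116 150 145 156 153 154 149 154 153 151 147 144 150 151 149 150 152 153 151 153 148 156 151 152 148 150 155 151 149 153 147 153 150 146 146 148 153 150 156 150 153
124 151 152 150 148 154 115 124 148 149 150 151 150 151 154 151 156 150 150 149 151 150 150 156 144 139 145 147 154 149 144 156 152 153 154 150 153 156 149 154 156
132 150 153 147 147  97  96  95  98 144 148 152 150 148 151 151 156 155 151 155 151 149 147 138 138 142 141 143 155 152 152 1
[... 4750 characters left out ...]
 154 150  15  16  13  16  15  14  16  14  15
372  20  19  17  16  15  19  15  19  17  14  40 144 143 142 144 143 140 146 141 140 145 139 141 143 142 151 156 154 160 152 152  83  17  13  11  10  22  13  16  16
380  21   9  11  19  16  18  12  12  19  16  64 140 140 142 140 146 140 139 140 143 139 144 141 141 158 156 157 155 159 156 152 127  17   9  13  16  20  15   9  10
388  21  14  16  15  16  16   8  15  12  10  14  34  37  36  39  39  73 111 134 140 140 142 140 150 135  94  46  37  37  41  38  25  17  16  15  19  14  17  17  14
396  47  15  14  19  15  24  20  19  16  12  10  11   7  13  14  15   6  12  17   8  11  18  14  14  15  17  15  17  16  10  12  15  13  16  14  20  23  16  15  13
```

Call:
jog_arm(
  targets=[
    {"wx": 0,"wy": 0,"wz": 0,"tx": 0.15,"ty": 0,"tz": 0.9,"claw": 0},
    {"wx": 0,"wy": 0,"wz": 0,"tx": 0,"ty": 0,"tz": 0.9,"claw": 0},
    {"wx": 0,"wy": 0,"wz": 0,"tx": 0,"ty": 0,"tz": 0.9,"claw": 0},
    {"wx": 0,"wy": 0,"wz": 0,"tx": 0,"ty": 0,"tz": 0.9,"claw": 0},
    {"wx": 0,"wy": 0,"wz": 0,"tx": 0,"ty": 0,"tz": 0.9,"claw": 0},
    {"wx": 0,"wy": 0,"wz": 0,"tx": 0,"ty": 0,"tz": 0.6,"claw": 0},
    {"wx": 0,"wy": 0,"wz": 0,"tx": 0,"ty": 0,"tz": 0.4,"claw": 0},
    {"wx": 0,"wy": 0,"wz": 0,"tx": 0,"ty": 0,"tz": 0.3,"claw": 0},
    {"wx": 0,"wy": 0,"wz": 0,"tx": 0,"ty": 0,"tz": 0,"claw": 0},
  ],
)

```text
t: 55.62
tool_pos: [0.5144, 0.2838, 0.0147]
tool_rot: [-0.0, 0.897, 0.442, -0.0]
wrist_force: [-0.2, 0.5, 0.5]
opening: 0.0425
gripper_force: 0.0
```

Call:
jog_arm(
  targets=[
    {"wx": 0,"wy": 0,"wz": 0,"tx": 0,"ty": 0,"tz": 0,"claw": -0.5},
    {"wx": 0,"wy": 0,"wz": 0,"tx": 0,"ty": 0,"tz": 0,"claw": -1},
    {"wx": 0,"wy": 0,"wz": 0,"tx": 0,"ty": 0,"tz": 0,"claw": -1},
    {"wx": 0,"wy": 0,"wz": 0,"tx": 0,"ty": 0,"tz": 0,"claw": -1},
  ],
)

```text
t: 56.12
tool_pos: [0.5149, 0.2841, 0.0158]
tool_rot: [-0.0, 0.897, 0.442, 0.001]
wrist_force: [-1.3, 0.7, 4.5]
opening: 0.0117
gripper_force: 59.0
```

Run:
```python
from h import *
st()
```

```text
t 56.12 tcp [0.5149 0.2841 0.0158] yawx 52.49 zax [ 0.001  0.001 -1.   ] F [-1.3  0.7  4.5] M [0.03 0.04 0.04] open 0.0117 gf 59.0 j [0.45 0.1  1.55 0.   1.49 1.1 ]
```

Call:
jog_arm(
  targets=[
    {"wx": 0,"wy": 0,"wz": 0,"tx": 0,"ty": 0,"tz": -0.3,"claw": -1},
    {"wx": 0,"wy": 0,"wz": 0,"tx": 0,"ty": 0,"tz": -0.8,"claw": -1},
    {"wx": 0,"wy": 0,"wz": -0.5,"tx": 0,"ty": 0,"tz": -1,"claw": -1},
    {"wx": 0,"wy": 0,"wz": -0.7,"tx": 0,"ty": 0,"tz": -1,"claw": -1},
    {"wx": 0,"wy": 0,"wz": -0.7,"tx": 0,"ty": 0,"tz": -1,"claw": -1},
    {"wx": 0,"wy": 0,"wz": -0.7,"tx": 0,"ty": 0,"tz": -1,"claw": -1},
    {"wx": 0,"wy": 0,"wz": -0.7,"tx": 0,"ty": 0,"tz": -1,"claw": -1},
    {"wx": 0,"wy": 0,"wz": -0.7,"tx": 0,"ty": 0,"tz": -1,"claw": -1},
    {"wx": 0,"wy": 0,"wz": -0.69,"tx": 0,"ty": 0,"tz": -1,"claw": -1},
    {"wx": 0,"wy": 0,"wz": 0,"tx": 0,"ty": 0,"tz": -1,"claw": -1},
    {"wx": 0,"wy": 0,"wz": 0,"tx": 0,"ty": 0,"tz": -0.9,"claw": -1},
    {"wx": 0,"wy": 0,"wz": 0,"tx": 0,"ty": 0,"tz": 0,"claw": -1},
    {"wx": 0,"wy": 0,"wz": 0,"tx": 0,"ty": 0,"tz": 0,"claw": -1},
  ],
)

```text
t: 57.75
tool_pos: [0.5143, 0.2837, 0.2141]
tool_rot: [-0.0, 0.707, 0.707, -0.001]
wrist_force: [0.2, 0.0, -1.8]
opening: 0.0114
gripper_force: 58.6
```

Call:
jog_arm(
  targets=[
    {"wx": 0,"wy": 0,"wz": 0,"tx": -0.6,"ty": 0,"tz": 0,"claw": -1},
    {"wx": 0,"wy": 0,"wz": 0,"tx": -0.9,"ty": 0,"tz": 0,"claw": -1},
    {"wx": 0,"wy": 0,"wz": 0,"tx": -0.9,"ty": 0,"tz": 0,"claw": -1},
    {"wx": 0,"wy": 0,"wz": 0,"tx": -0.9,"ty": 0,"tz": 0,"claw": -1},
    {"wx": 0,"wy": 0,"wz": 0,"tx": -0.9,"ty": 0,"tz": 0,"claw": -1},
    {"wx": 0,"wy": 0,"wz": 0,"tx": -0.9,"ty": 0,"tz": 0,"claw": -1},
    {"wx": 0,"wy": 0,"wz": 0,"tx": -0.9,"ty": 0,"tz": 0,"claw": -1},
    {"wx": 0,"wy": 0,"wz": 0,"tx": -0.9,"ty": 0,"tz": 0,"claw": -1},
    {"wx": 0,"wy": 0,"wz": 0,"tx": -0.9,"ty": 0,"tz": 0,"claw": -1},
    {"wx": 0,"wy": 0,"wz": 0,"tx": -0.9,"ty": 0,"tz": 0,"claw": -1},
    {"wx": 0,"wy": 0,"wz": 0,"tx": -0.9,"ty": 0,"tz": 0,"claw": -1},
    {"wx": 0,"wy": 0,"wz": 0,"tx": -0.9,"ty": 0,"tz": 0,"claw": -1},
    {"wx": 0,"wy": 0,"wz": 0,"tx": -0.9,"ty": 0,"tz": 0,"claw": -1},
    {"wx": 0,"wy": 0,"wz": 0,"tx": -0.9,"ty": 0,"tz": 0,"claw": -1},
    {"wx": 0,"wy": 0,"wz": 0,"tx": -0.9,"ty": 0,"tz": 0,"claw": -1},
    {"wx": 0,"wy": 0,"wz": 0,"tx": -0.9,"ty": 0,"tz": 0,"claw": -1},
    {"wx": 0,"wy": 0,"wz": 0,"tx": -0.9,"ty": 0,"tz": 0,"claw": -1},
    {"wx": 0,"wy": 0,"wz": 0,"tx": -0.6,"ty": 0,"tz": 0,"claw": -1},
    {"wx": 0,"wy": 0,"wz": 0,"tx": 0,"ty": 0,"tz": 0,"claw": -1},
    {"wx": 0,"wy": 0,"wz": 0,"tx": 0,"ty": 0,"tz": 0,"claw": -1},
  ],
)

```text
t: 60.25
tool_pos: [0.5146, -0.0279, 0.2149]
tool_rot: [-0.0, 0.707, 0.707, 0.0]
wrist_force: [-0.1, 0.2, -1.1]
opening: 0.0116
gripper_force: 58.6
```

Run:
```python
from h import *
go(.5195,-.0285,.193,90)
w=bot.snapshot("wrist");s=bot.snapshot("side");t=bot.snapshot("top")
for n,i in(("t12",t),("w12",w),("s12",s)):cv2.imwrite(f"pics/{n}.png",i[:,:,::-1])
W=bot.camera_params("wrist");S=bot.camera_params("side")
g=s.astype(int).sum(2)
# lid silhouette in side image: rows near lid skirt
for v in range(190,250,3): print(v,"".join("#" if x>480 else("+" if x>330 else ".") for x in g[v,230:350:2]))
```

```text
t 60.25 tcp [ 0.5146 -0.0279  0.2149] yawx 90.03 zax [ 0.  0. -1.] F [-0.1  0.2 -1.1] M [ 0.03 -0.03 -0.01] open 0.0116 gf 58.6 j [-0.12 -0.13  1.42  0.    1.85 -0.12]
  -> shift units tx ty tz [-0.03  0.25  1.09] wz units 0.0036090324584705513
190 ############++++++++++++++..+.++++##########################
193 ###########+++++++++++++++.+++++++##########+###############
196 ###########++#########+++++..+++++#########++###############
199 ###########+++###########+++++############+++###############
202 ###########+.+++########################++++################
205 ############+...+++#################+++.++++################
208 #############...++.++++++++++++++++++++++++#################
211 ##############+..+..++++++++++++++++++++++##################
214 ################+.+++++++++++++++++++++.+++#################
217 ################+.++.++++++++++++++++..++.++################
220 ################++.++.................++.++#################
223 ################+++..++++.......++++++..++++################
226 ################++++++..+++++++++++.+.++++++################
229 ################+++++++++++++++++++.++++.++#################
232 #################+++++++++++++++++++++..+++#################
235 #################++++++++++++++++++..+++++##################
238 ##################+.++++++++++###++++++..+##################
241 ##################+....+++++++###++......+##################
244 ##################+........+..####.......+##################
247 ##################+......++++.++++.......+##################
```

Call:
jog_arm(
  targets=[
    {"wx": 0,"wy": 0,"wz": 0,"tx": -0.03,"ty": 0.25,"tz": 0,"claw": -1},
    {"wx": 0,"wy": 0,"wz": 0,"tx": 0,"ty": 0,"tz": 0.5,"claw": -1},
    {"wx": 0,"wy": 0,"wz": 0,"tx": 0,"ty": 0,"tz": 0.5,"claw": -1},
    {"wx": 0,"wy": 0,"wz": 0,"tx": 0,"ty": 0,"tz": 0.2,"claw": -1},
    {"wx": 0,"wy": 0,"wz": 0,"tx": 0,"ty": 0,"tz": 0,"claw": -1},
  ],
)

```text
t: 61.02
tool_pos: [0.5193, -0.0288, 0.1905]
tool_rot: [-0.0, 0.707, 0.707, -0.0]
wrist_force: [-0.5, 0.5, -1.6]
opening: 0.0114
gripper_force: 58.7
```

Call:
jog_arm(
  targets=[
    {"wx": 0,"wy": 0,"wz": 0,"tx": 0,"ty": 0,"tz": 0.1,"claw": -1},
    {"wx": 0,"wy": 0,"wz": 0,"tx": 0,"ty": 0,"tz": 0.1,"claw": -1},
    {"wx": 0,"wy": 0,"wz": 0,"tx": 0,"ty": 0,"tz": 0,"claw": -1},
  ],
)

```text
t: 61.4
tool_pos: [0.5199, -0.0296, 0.1889]
tool_rot: [0.002, 0.707, 0.707, 0.0]
wrist_force: [-2.3, -2.4, 7.1]
opening: 0.0118
gripper_force: 59.6
```

Call:
jog_arm(
  targets=[
    {"wx": 0,"wy": 0,"wz": 0,"tx": 0,"ty": 0,"tz": 0.1,"claw": -1},
    {"wx": 0,"wy": 0,"wz": 0,"tx": 0,"ty": 0,"tz": 0,"claw": -1},
  ],
)

```text
t: 61.65
tool_pos: [0.5201, -0.0301, 0.1881]
tool_rot: [0.002, 0.707, 0.707, 0.001]
wrist_force: [-3.1, -4.4, 10.2]
opening: 0.0118
gripper_force: 60.1
```

Call:
jog_arm(
  targets=[
    {"wx": 0,"wy": 0,"wz": 0,"tx": -0.05,"ty": 0,"tz": -0.05,"claw": -1},
    {"wx": 0,"wy": 0,"wz": 0,"tx": 0,"ty": 0,"tz": 0,"claw": -0.5},
    {"wx": 0,"wy": 0,"wz": 0,"tx": 0,"ty": 0,"tz": 0,"claw": -0.5},
    {"wx": 0,"wy": 0,"wz": 0,"tx": 0,"ty": 0,"tz": 0,"claw": -0.5},
  ],
)

```text
t: 62.15
tool_pos: [0.5194, -0.0296, 0.1854]
tool_rot: [-0.0, 0.707, 0.707, -0.0]
wrist_force: [-0.7, -0.2, 0.4]
opening: 0.0216
gripper_force: 0.1
```

Run:
```python
from h import *
st()
s=bot.snapshot("side");w=bot.snapshot("wrist")
cv2.imwrite("pics/s13.png",s[:,:,::-1]);cv2.imwrite("pics/w13.png",w[:,:,::-1])
g=s.astype(int).sum(2)
for v in range(186,250,2): print(v,"".join("#" if x>540 else("+" if x>420 else("-" if x>300 else ".")) for x in g[v,245:335]))
```

```text
t 62.15 tcp [ 0.5194 -0.0296  0.1854] yawx 90.03 zax [-0.001  0.    -1.   ] F [-0.7 -0.2  0.4] M [0.01 0.06 0.01] open 0.0216 gf 0.1 j [-0.12 -0.13  1.47  0.    1.8  -0.12]
186 #+###++#+#+#++++#######+++++.........-++++++-++++-........-++#+##+#####+#+###+++########+#
188 #####++#+##############+++#+-........-++++++--++--......-+####+++#+#+#+#++++#+++##########
190 #######+++#+##+######+++##+++---.....--++++++-+++-....-+###########+##+###+++###+++++##+##
192 #+###++++#####++##+##+++++++++++-....--++++++--++-..---+++###########+++++#++##++++++++###
194 ++####+######++++++++++++++++++++++++--+++++---+++++++++++++++####+++++##+++###+#++++#####
196 ##############++#++++++++++++++++++++---+++++--++++++++++++++++++++++++++++++##+#####+###+
198 ##############+++++++++++++++++++++++---++++++--+++++++++++++++++++++++++++++++++#######+#
200 #############++++++++++++++++++++++++---++++++--+++++++++++++++++++++++++++###++++++++++++
202 ############+++++++++++++++++++++++++-----------+++++++++++++++++++++#######+#++++++#+####
204 ###########++++++++++++++++++++++++++-----------++++++++++##########
[... 1412 characters left out ...]
--------------++#+########+++######
236 ####+##############+----------------------------------------++------+#####++++++#+#++#####
238 +++####+##+###+####++--------+++------------+#####+-----++---------++###########+##+######
240 ####################+-------------++++++++++#######+---------------++#####+++#############
242 ##############++####++-.--------------------+######----------------+#############+########
244 #############+#######+-----------------------######+---------------+##+###################
246 ################+###++-----------------------+##+++----------------+###############+######
248 #####################+-.--------------------.--------------------.--+###+++###############
```

Call:
jog_arm(
  targets=[
    {"wx": 0,"wy": 0,"wz": 0,"tx": 0,"ty": 0,"tz": 0,"claw": -0.8},
    {"wx": 0,"wy": 0,"wz": 0,"tx": 0,"ty": 0,"tz": 0,"claw": -1},
    {"wx": 0,"wy": 0,"wz": 0,"tx": 0,"ty": 0,"tz": 0,"claw": -1},
  ],
)

```text
t: 62.62
tool_pos: [0.5196, -0.0297, 0.1858]
tool_rot: [-0.0, 0.707, 0.707, 0.0]
wrist_force: [-1.1, 0.5, -0.6]
opening: 0.0115
gripper_force: 58.9
```

Call:
jog_arm(
  targets=[
    {"wx": 0,"wy": 0,"wz": -0.5,"tx": 0,"ty": 0,"tz": 0,"claw": -1},
    {"wx": 0,"wy": 0,"wz": -0.5,"tx": 0,"ty": 0,"tz": 0,"claw": -1},
    {"wx": 0,"wy": 0,"wz": 0,"tx": 0,"ty": 0,"tz": 0,"claw": -1},
  ],
)

```text
t: 63.0
tool_pos: [0.5196, -0.0299, 0.1858]
tool_rot: [-0.0, 0.656, 0.755, -0.0]
wrist_force: [-0.8, -0.1, 0.5]
opening: 0.0114
gripper_force: 58.9
```

Call:
jog_arm(
  targets=[
    {"wx": 0,"wy": 0,"wz": -0.8,"tx": 0,"ty": 0,"tz": -0.03,"claw": -1},
    {"wx": 0,"wy": 0,"wz": -0.8,"tx": 0,"ty": 0,"tz": -0.03,"claw": -1},
    {"wx": 0,"wy": 0,"wz": -0.8,"tx": 0,"ty": 0,"tz": -0.03,"claw": -1},
    {"wx": 0,"wy": 0,"wz": -0.8,"tx": 0,"ty": 0,"tz": 0,"claw": -1},
    {"wx": 0,"wy": 0,"wz": -0.8,"tx": 0,"ty": 0,"tz": 0,"claw": -1},
    {"wx": 0,"wy": 0,"wz": -0.62,"tx": 0,"ty": 0,"tz": 0,"claw": -1},
    {"wx": 0,"wy": 0,"wz": 0,"tx": 0,"ty": 0,"tz": 0,"claw": -1},
    {"wx": 0,"wy": 0,"wz": 0,"tx": 0,"ty": 0,"tz": 0,"claw": -1},
  ],
)

```text
t: 64.0
tool_pos: [0.5194, -0.0298, 0.1874]
tool_rot: [-0.0, 0.384, 0.923, -0.0]
wrist_force: [0.4, -0.0, -1.0]
opening: 0.0119
gripper_force: 58.7
```

Call:
jog_arm(
  targets=[
    {"wx": 0,"wy": 0,"wz": 0,"tx": 0,"ty": 0,"tz": 0.1,"claw": -1},
    {"wx": 0,"wy": 0,"wz": 0,"tx": 0,"ty": 0,"tz": 0.1,"claw": -1},
    {"wx": 0,"wy": 0,"wz": 0,"tx": 0,"ty": 0,"tz": 0.1,"claw": -1},
    {"wx": 0,"wy": 0,"wz": 0,"tx": 0,"ty": 0,"tz": 0,"claw": -1},
  ],
)

```text
t: 64.5
tool_pos: [0.5205, -0.0306, 0.1841]
tool_rot: [0.002, 0.383, 0.924, 0.0]
wrist_force: [0.6, -3.4, 7.3]
opening: 0.0114
gripper_force: 59.8
```

Run:
```python
from h import *
st()
```

```text
t 64.5 tcp [ 0.5205 -0.0306  0.1841] yawx 134.91 zax [ 0.005 -0.002 -1.   ] F [ 0.6 -3.4  7.3] M [-0.38  0.12  0.06] open 0.0114 gf 59.8 j [-0.12 -0.13  1.47 -0.    1.79 -0.91]
```

Call:
jog_arm(
  targets=[
    {"wx": 0,"wy": 0,"wz": 0,"tx": 0,"ty": 0,"tz": -0.1,"claw": -0.5},
    {"wx": 0,"wy": 0,"wz": 0,"tx": 0,"ty": 0,"tz": 0,"claw": -0.5},
    {"wx": 0,"wy": 0,"wz": 0,"tx": 0,"ty": 0,"tz": 0,"claw": -0.5},
    {"wx": 0,"wy": 0,"wz": 0,"tx": 0,"ty": 0,"tz": 0,"claw": -0.5},
  ],
)

```text
t: 65.0
tool_pos: [0.5194, -0.0297, 0.1832]
tool_rot: [-0.0, 0.383, 0.924, -0.0]
wrist_force: [0.3, -0.7, -0.9]
opening: 0.0216
gripper_force: 0.0
```

Run:
```python
from h import *
st()
s=bot.snapshot("side");w=bot.snapshot("wrist")
cv2.imwrite("pics/s14.png",s[:,:,::-1]);cv2.imwrite("pics/w14.png",w[:,:,::-1])
g=s.astype(int).sum(2)
for v in range(190,250,2): print(v,"".join("#" if x>540 else("+" if x>420 else("-" if x>300 else ".")) for x in g[v,245:335]))
```

```text
t 65.0 tcp [ 0.5194 -0.0297  0.1832] yawx 134.98 zax [-0.001  0.    -1.   ] F [ 0.3 -0.7 -0.9] M [-0.02  0.01 -0.02] open 0.0216 gf 0.0 j [-0.12 -0.13  1.47  0.    1.8  -0.91]
190 #######+++#########+++++++++-...............-+----...-+++++++++++++####+#+++######+#######
192 #####+#+#+####++###+#+++++++-...............-++++++++++++++++++#######++++++##++++++++####
194 +#############+++#++++++++++---.............--++++++++++++++++###########++####+++++######
196 #+###############+++++++++++-------........------+++++++#################+++++#+#####+###+
198 ################+++++++++++++----------.------------++++++#################+++#+++#####+##
200 #############+++++++++++++++++--------------------------++####################++++++++++#+
202 ##########+##+++++++++++++++++++-------------------------+###+-+##############+++++#++####
204 #######+#####++++++++++++++++++++++----------------------------+##############++##+#######
206 ############+++++++++++++++++++++++++++------------------------##################++#######
208 #############++++++++++++++++++++++++++++++------------------.-##
[... 1225 characters left out ...]
--------------++#+########+#++#####
236 ###################+-----+------------------------------------------+#####++++##+####+####
238 +++#####+##########++--------++-------------######+-----+----------++############+#++#####
240 ####################+-------------++++++++++#######+---------------++#####+++#############
242 ############+#++####++----------------------+######----------------+######################
244 #####################+-.---------------------######+------------..-+###+##################
246 ###+#####+###+#+####++-----------------------+##+++----------------+##############+#######
248 ###############+####++----------------------.--------------------..-++#++++#####+#########
```

Call:
jog_arm(
  targets=[
    {"wx": 0,"wy": 0,"wz": 0,"tx": 0,"ty": 0,"tz": 0,"claw": -0.8},
    {"wx": 0,"wy": 0,"wz": 0,"tx": 0,"ty": 0,"tz": 0,"claw": -1},
    {"wx": 0,"wy": 0,"wz": 0,"tx": 0,"ty": 0,"tz": 0,"claw": -1},
  ],
)

```text
t: 65.47
tool_pos: [0.5195, -0.0298, 0.1837]
tool_rot: [0.0, 0.383, 0.924, 0.0]
wrist_force: [0.5, 0.2, 0.2]
opening: 0.0118
gripper_force: 59.2
```

Run:
```python
from h import *
st()
```

```text
t 65.47 tcp [ 0.5195 -0.0298  0.1837] yawx 134.98 zax [ 0.  0. -1.] F [0.5 0.2 0.2] M [ 0.03  0.04 -0.05] open 0.0118 gf 59.2 j [-0.12 -0.13  1.47  0.    1.8  -0.91]
```

Call:
jog_arm(
  targets=[
    {"wx": 0,"wy": 0,"wz": 0.5,"tx": 0,"ty": 0,"tz": 0.015,"claw": -1},
    {"wx": 0,"wy": 0,"wz": 0.5,"tx": 0,"ty": 0,"tz": 0.015,"claw": -1},
    {"wx": 0,"wy": 0,"wz": 0.5,"tx": 0,"ty": 0,"tz": 0.015,"claw": -1},
    {"wx": 0,"wy": 0,"wz": 0.5,"tx": 0,"ty": 0,"tz": 0.015,"claw": -1},
    {"wx": 0,"wy": 0,"wz": 0,"tx": 0,"ty": 0,"tz": 0,"claw": -1},
  ],
)

```text
t: 66.1
tool_pos: [0.5199, -0.0295, 0.1832]
tool_rot: [0.001, 0.507, 0.862, 0.001]
wrist_force: [0.7, 1.3, 3.9]
opening: 0.0115
gripper_force: 59.6
```

Run:
```python
from h import *
st()
```

```text
t 66.1 tcp [ 0.5199 -0.0295  0.1832] yawx 119.03 zax [ 0.002  0.    -1.   ] F [0.7 1.3 3.9] M [ 0.28 -0.14 -0.  ] open 0.0115 gf 59.6 j [-0.12 -0.13  1.47  0.    1.79 -0.63]
```

Call:
jog_arm(
  targets=[
    {"wx": 0,"wy": 0,"wz": 0.6,"tx": 0,"ty": 0,"tz": 0.016,"claw": -1},
    {"wx": 0,"wy": 0,"wz": 0.6,"tx": 0,"ty": 0,"tz": 0.016,"claw": -1},
    {"wx": 0,"wy": 0,"wz": 0.6,"tx": 0,"ty": 0,"tz": 0.016,"claw": -1},
    {"wx": 0,"wy": 0,"wz": 0.6,"tx": 0,"ty": 0,"tz": 0.016,"claw": -1},
    {"wx": 0,"wy": 0,"wz": 0.6,"tx": 0,"ty": 0,"tz": 0.016,"claw": -1},
    {"wx": 0,"wy": 0,"wz": 0.6,"tx": 0,"ty": 0,"tz": 0.016,"claw": -1},
    {"wx": 0,"wy": 0,"wz": 0,"tx": 0,"ty": 0,"tz": 0,"claw": -1},
  ],
)

```text
t: 66.97
tool_pos: [0.5202, -0.0294, 0.1823]
tool_rot: [0.001, 0.706, 0.709, 0.001]
wrist_force: [0.7, 1.6, 7.1]
opening: 0.0115
gripper_force: 60.0
```

Run:
```python
from h import *
st()
s=bot.snapshot("side");cv2.imwrite("pics/s15.png",s[:,:,::-1])
for f in("s13","s14","s15"):
    g=cv2.imread(f"pics/{f}.png").astype(float).sum(2)
    for c0 in (268,278,288,298,308):
        col=cv2.GaussianBlur(g[:,c0-2:c0+3].mean(1).reshape(-1,1),(1,3),0)[:,0]; d=np.diff(col[212:236]); print(f,c0,"edge row",212+d.argmin(),round(d.min()),end="; ")
    print()
g=s.astype(int).sum(2)
for v in range(196,240,2): print(v,"".join("#" if x>540 else("+" if x>420 else("-" if x>300 else ".")) for x in g[v,245:335]))
```

```text
t 66.97 tcp [ 0.5202 -0.0294  0.1823] yawx 90.25 zax [ 0.003  0.    -1.   ] F [0.7 1.6 7.1] M [ 0.42 -0.1  -0.01] open 0.0115 gf 60.0 j [-0.12 -0.13  1.48  0.    1.79 -0.13]
s13 268 edge row 223 -116; s13 278 edge row 225 -136; s13 288 edge row 225 -126; s13 298 edge row 224 -124; s13 308 edge row 219 -102; 
s14 268 edge row 223 -59; s14 278 edge row 226 -126; s14 288 edge row 228 -137; s14 298 edge row 227 -130; s14 308 edge row 224 -110; 
s15 268 edge row 224 -75; s15 278 edge row 228 -133; s15 288 edge row 229 -144; s15 298 edge row 228 -135; s15 308 edge row 225 -100; 
196 ##############++++++++++++++++++++++++----++++++--+++++++++++++++++++++++++###++#####++###
198 ###############+++++++++++++++++++++++----++++++--++++++++++++++++++++++++++##+++######+##
200 ############+#+++++++++++++++++++++++++---++++++-+++++++++++++++++++++++++++##++++++#+++#+
202 ##############+++++++++++++++++++++++++---+++++++++++++++++++++++++++++++++++#++#+++##+###
204 ########+#+#+++++++++++++++++++++++++++----++++++--++++++++++++++++++++######++###+######+
206 #####+######+++++++++++++++++++++++++++--
[... 869 characters left out ...]
##########+---------+++#+++#+######
226 ###############+----------###################################++-----------+++++++++++#++++
228 ##+###+#########+------+------++########################++----+++-------++###+++++##++++++
230 ###+#####+#######+------------+----------++++++-----------------------++#+###+++++########
232 ##############+#+++---------------------------------------------------+##+###+#####+#+####
234 +####+############+--------------------------------------------------++#+#+######+++######
236 ###################+------------------------------------------------++#####++++#++###+####
238 ++############+#####+-----------------------######+----------------+++####################
```

The side view confirms it: the lid's front edge sits about 4 px (8–9 mm) lower at t=0 than when it lay on the ridges, so it is in the thread. I'll screw it on down.

Call:
jog_arm(
  targets=[
    {"wx": 0,"wy": 0,"wz": 0.75,"tx": 0,"ty": 0,"tz": 0.015,"claw": -1},
    {"wx": 0,"wy": 0,"wz": 0.75,"tx": 0,"ty": 0,"tz": 0.015,"claw": -1},
    {"wx": 0,"wy": 0,"wz": 0.75,"tx": 0,"ty": 0,"tz": 0.015,"claw": -1},
    {"wx": 0,"wy": 0,"wz": 0.75,"tx": 0,"ty": 0,"tz": 0.015,"claw": -1},
    {"wx": 0,"wy": 0,"wz": 0.75,"tx": 0,"ty": 0,"tz": 0.015,"claw": -1},
    {"wx": 0,"wy": 0,"wz": 0.75,"tx": 0,"ty": 0,"tz": 0.015,"claw": -1},
    {"wx": 0,"wy": 0,"wz": 0.75,"tx": 0,"ty": 0,"tz": 0.015,"claw": -1},
    {"wx": 0,"wy": 0,"wz": 0.75,"tx": 0,"ty": 0,"tz": 0.015,"claw": -1},
    {"wx": 0,"wy": 0,"wz": 0.75,"tx": 0,"ty": 0,"tz": 0.015,"claw": -1},
    {"wx": 0,"wy": 0,"wz": 0,"tx": 0,"ty": 0,"tz": 0,"claw": -1},
  ],
)

```text
t: 68.28
tool_pos: [0.5207, -0.0281, 0.1789]
tool_rot: [-0.001, 0.95, 0.312, 0.002]
wrist_force: [3.7, 5.0, 3.6]
opening: 0.0118
gripper_force: 59.6
```

Run:
```python
from h import *
st()
```

```text
t 68.28 tcp [ 0.5207 -0.0281  0.1789] yawx 36.32 zax [ 0.004  0.003 -1.   ] F [3.7 5.  3.6] M [ 1.13 -0.6  -0.01] open 0.0118 gf 59.6 j [-0.12 -0.13  1.48  0.    1.78  0.82]
```

Call:
jog_arm(
  targets=[
    {"wx": 0,"wy": 0,"wz": 0.5,"tx": 0,"ty": 0,"tz": 0,"claw": -1},
    {"wx": 0,"wy": 0,"wz": 0.5,"tx": 0,"ty": 0,"tz": 0,"claw": -1},
    {"wx": 0,"wy": 0,"wz": 0.5,"tx": 0,"ty": 0,"tz": 0,"claw": -1},
    {"wx": 0,"wy": 0,"wz": 0,"tx": 0,"ty": 0,"tz": 0,"claw": -1},
  ],
)

```text
t: 68.78
tool_pos: [0.5206, -0.0288, 0.1783]
tool_rot: [-0.0, 0.978, 0.21, 0.002]
wrist_force: [3.8, 4.0, 2.4]
opening: 0.0115
gripper_force: 59.4
```

Run:
```python
from h import *
st()
```

```text
t 68.78 tcp [ 0.5206 -0.0288  0.1783] yawx 24.3 zax [ 0.003  0.002 -1.   ] F [3.8 4.  2.4] M [ 0.68 -0.65  0.  ] open 0.0115 gf 59.4 j [-0.12 -0.13  1.48  0.    1.78  1.03]
```

Call:
jog_arm(
  targets=[
    {"wx": 0,"wy": 0,"wz": 0.5,"tx": 0,"ty": 0,"tz": 0,"claw": -1},
    {"wx": 0,"wy": 0,"wz": 0.5,"tx": 0,"ty": 0,"tz": 0,"claw": -1},
    {"wx": 0,"wy": 0,"wz": 0.4,"tx": 0,"ty": 0,"tz": 0,"claw": -1},
    {"wx": 0,"wy": 0,"wz": 0,"tx": 0,"ty": 0,"tz": 0,"claw": -1},
  ],
)

```text
t: 69.28
tool_pos: [0.5203, -0.0285, 0.1778]
tool_rot: [-0.001, 0.993, 0.114, 0.001]
wrist_force: [2.8, 3.9, 0.0]
opening: 0.0117
gripper_force: 59.2
```

Run:
```python
from h import *
st()
```

```text
t 69.28 tcp [ 0.5203 -0.0285  0.1778] yawx 13.12 zax [ 0.002  0.002 -1.   ] F [2.8 3.9 0. ] M [ 0.85 -0.6   0.16] open 0.0117 gf 59.2 j [-0.12 -0.13  1.48  0.    1.78  1.22]
```

Call:
jog_arm(
  targets=[
    {"wx": 0,"wy": 0,"wz": 0.4,"tx": 0,"ty": 0,"tz": 0,"claw": -1},
    {"wx": 0,"wy": 0,"wz": 0,"tx": 0,"ty": 0,"tz": 0,"claw": -1},
  ],
)

```text
t: 69.53
tool_pos: [0.5202, -0.028, 0.1778]
tool_rot: [-0.002, 0.996, 0.087, 0.001]
wrist_force: [2.4, 5.9, -0.1]
opening: 0.0118
gripper_force: 59.5
```

Run:
```python
from h import *
st()
```

```text
t 69.53 tcp [ 0.5202 -0.028   0.1778] yawx 10.0 zax [ 0.002  0.003 -1.   ] F [ 2.4  5.9 -0.1] M [ 1.12 -0.56  0.5 ] open 0.0118 gf 59.5 j [-0.12 -0.13  1.48  0.    1.78  1.28]
```

Call:
jog_arm(
  targets=[
    {"wx": 0,"wy": 0,"wz": 0.4,"tx": 0,"ty": 0,"tz": 0,"claw": -1},
    {"wx": 0,"wy": 0,"wz": 0,"tx": 0,"ty": 0,"tz": 0,"claw": -1},
  ],
)

```text
t: 69.78
tool_pos: [0.5203, -0.0277, 0.1778]
tool_rot: [-0.002, 0.998, 0.06, 0.001]
wrist_force: [3.2, 6.2, 0.1]
opening: 0.0114
gripper_force: 63.5
```

Run:
```python
from h import *
st()
```

```text
t 69.78 tcp [ 0.5203 -0.0277  0.1778] yawx 6.87 zax [ 0.002  0.003 -1.   ] F [3.2 6.2 0.1] M [ 1.12 -0.6   1.18] open 0.0114 gf 63.5 j [-0.12 -0.13  1.48  0.    1.78  1.33]
```

Call:
jog_arm(
  targets=[
    {"wx": 0,"wy": 0,"wz": 0.4,"tx": 0,"ty": 0,"tz": 0,"claw": -1},
    {"wx": 0,"wy": 0,"wz": 0,"tx": 0,"ty": 0,"tz": 0,"claw": -1},
  ],
)

```text
t: 70.03
tool_pos: [0.5203, -0.0276, 0.1778]
tool_rot: [-0.002, 0.999, 0.033, 0.001]
wrist_force: [2.4, 5.6, -0.1]
opening: 0.0116
gripper_force: 73.4
```

Run:
```python
from h import *
st()
s=bot.snapshot("side");cv2.imwrite("pics/s16.png",s[:,:,::-1])
for f in("s13","s15","s16"):
    g=cv2.imread(f"pics/{f}.png").astype(float).sum(2)
    for c0 in (278,288,298):
        col=g[:,c0-2:c0+3].mean(1); d=np.diff(col[212:242]); print(f,c0,"edge row",212+d.argmin(),round(d.min()),end="; ")
    print()
```

```text
t 70.03 tcp [ 0.5203 -0.0276  0.1778] yawx 3.73 zax [ 0.002  0.003 -1.   ] F [ 2.4  5.6 -0.1] M [ 1.05 -0.57  1.55] open 0.0116 gf 73.4 j [-0.12 -0.13  1.48  0.    1.78  1.39]
s13 278 edge row 225 -204; s13 288 edge row 225 -174; s13 298 edge row 224 -176; 
s15 278 edge row 228 -194; s15 288 edge row 229 -234; s15 298 edge row 228 -196; 
s16 278 edge row 227 -176; s16 288 edge row 226 -40; s16 298 edge row 224 -113;
```

Call:
jog_arm(
  targets=[
    {"wx": 0,"wy": 0,"wz": 0,"tx": 0,"ty": 0,"tz": 0,"claw": -0.4},
    {"wx": 0,"wy": 0,"wz": 0,"tx": 0,"ty": 0,"tz": 0,"claw": 0},
    {"wx": 0,"wy": 0,"wz": 0,"tx": 0,"ty": 0,"tz": 0,"claw": 0},
    {"wx": 0,"wy": 0,"wz": 0,"tx": 0,"ty": 0,"tz": -1,"claw": 0},
    {"wx": 0,"wy": 0,"wz": 0,"tx": 0,"ty": 0,"tz": -1,"claw": 0},
    {"wx": 0,"wy": 0,"wz": 0,"tx": 0,"ty": 0,"tz": -1,"claw": 0},
    {"wx": 0,"wy": 0,"wz": 0,"tx": 0,"ty": 0,"tz": -1,"claw": 0},
    {"wx": 0,"wy": 0,"wz": 0,"tx": 0,"ty": -1,"tz": 0,"claw": 0},
    {"wx": 0,"wy": 0,"wz": 0,"tx": 0,"ty": -1,"tz": 0,"claw": 0},
    {"wx": 0,"wy": 0,"wz": 0,"tx": 0,"ty": -1,"tz": 0,"claw": 0},
    {"wx": 0,"wy": 0,"wz": 0,"tx": 0,"ty": -1,"tz": 0,"claw": 0},
    {"wx": 0,"wy": 0,"wz": 0,"tx": 0,"ty": -1,"tz": 0,"claw": 0},
    {"wx": 0,"wy": 0,"wz": 0,"tx": 0,"ty": -1,"tz": 0,"claw": 0},
    {"wx": 0,"wy": 0,"wz": 0,"tx": 0,"ty": -1,"tz": 0,"claw": 0},
    {"wx": 0,"wy": 0,"wz": 0,"tx": 0,"ty": -1,"tz": 0,"claw": 0},
    {"wx": 0,"wy": 0,"wz": 0,"tx": 0,"ty": 0,"tz": 0,"claw": 0},
    {"wx": 0,"wy": 0,"wz": 0,"tx": 0,"ty": 0,"tz": 0,"claw": 0},
  ],
)

```text
t: 72.2
tool_pos: [0.5102, 0.1293, 0.2578]
tool_rot: [0.0, 1.0, 0.029, -0.0]
wrist_force: [-0.0, 0.9, -0.1]
opening: 0.0425
gripper_force: 0.0
```

Run:
```python
from h import *
st()
s=bot.snapshot("side");cv2.imwrite("pics/s17.png",s[:,:,::-1]);t=bot.snapshot("top");cv2.imwrite("pics/t17.png",t[:,:,::-1])
g=s.astype(int).sum(2)
for v in range(196,244,2): print(v,"".join("#" if x>540 else("+" if x>420 else("-" if x>300 else ".")) for x in g[v,245:335]))
g=t.astype(int).sum(2)
for v in range(240,310,2): print(v,"".join("#" if x>480 else("+" if x>400 else("-" if x>250 else ".")) for x in g[v,285:380]))
```

```text
t 72.2 tcp [0.5102 0.1293 0.2578] yawx 3.36 zax [-0.    -0.001 -1.   ] F [-0.   0.9 -0.1] M [-0.03  0.04  0.01] open 0.0425 gf 0.0 j [ 0.18 -0.09  1.3  -0.    1.92  1.7 ]
196 +++++++++++++++++++#####################+++-----------------########++++++++++++++++++++++
198 +++++++++++++++++++##############++-------------------------##########++++++++++++++++++++
200 +++++++++++++++++###+#####++--------------------------------+###########++++++++++++++++++
202 ++++++++++++++######+---------------------------------------+###########++++++++++++++++++
204 +#++++++++++#########---------------------------------------#############+++++++++++++++++
206 +++++++++++##########--------------------------------+++##################++++++++++++++++
208 ++++++++#+###########+------------------------+++########################+++++++++++++++++
210 ###++++++++###########-----------------+++###############################-++++++++++++++++
212 +++-------+#########++---------+++######################################++++++++++++++++++
214 ----------+##########+++++############################################
[... 4150 characters left out ...]

296 ----------.....----....--+++++++++++#++++++++----+++++++++++++++++++++--...--------------------
298 ----------....-++++--....--+++#+#++++++++##+++++++++++++++#++#+#+++++++-..---------------------
300 ----------....--+++--.......-++++#+++++++#++++++++++++++#++++#+++--+++-...---------------------
302 -----------...................--++++++#+++#++++++#+#++++++++++--...........--------------------
304 ------------.....................--++++++++++#++++++++++++---............----------------------
306 -------------------------------------------++++++++--------------------------------------------
308 -----------------------------------------------------------------------------------------------
```

Run:
```python
from h import *
S=bot.camera_params("side")
a=np.linspace(0,2*np.pi,3601)
for seal in(0,4,6.5,8,13):
    X=np.c_[.5195+.052*np.cos(a),-.0285+.052*np.sin(a),np.full(a.size,.175+seal/1000+.005)]
    v=(S["K"]@(S["R"]@X.T+S["t"][:,None]));p=(v[:2]/v[2]).T
    print(seal,[round(p[(abs(p[:,0]-c)<.5)][:,1].max(),1) for c in(268,278,288,298,308)],"left",p[:,0].min().round(1),"right",p[:,0].max().round(1))
for f in("s13","s14","s15","s17"):
    g=cv2.imread(f"pics/{f}.png").astype(float).sum(2);o=[]
    for c0 in (268,278,288,298,308):
        col=g[:,c0-1:c0+2].mean(1)[210:240]; d=-np.diff(col); k=d.argmax(); w=d[max(k-2,0):k+3].clip(0); o.append(round(210+.5+(np.arange(max(k-2,0),max(k-2,0)+len(w))*w).sum()/w.sum(),1))
    print(f,o)
```

```text
0 [np.float64(224.9), np.float64(227.7), np.float64(228.3), np.float64(227.3), np.float64(224.3)] left 256.4 right 319.6
4 [np.float64(222.9), np.float64(225.6), np.float64(226.2), np.float64(225.3), np.float64(222.2)] left 256.2 right 319.6
6.5 [np.float64(221.6), np.float64(224.3), np.float64(224.9), np.float64(223.9), np.float64(220.9)] left 256.1 right 319.7
8 [np.float64(220.8), np.float64(223.5), np.float64(224.1), np.float64(223.1), np.float64(220.1)] left 256.0 right 319.7
13 [np.float64(218.2), np.float64(220.9), np.float64(221.5), np.float64(220.5), np.float64(217.5)] left 255.8 right 319.7
s13 [np.float64(223.2), np.float64(225.7), np.float64(225.8), np.float64(224.2), np.float64(220.0)]
s14 [np.float64(222.8), np.float64(226.6), np.float64(228.5), np.float64(227.7), np.float64(224.9)]
s15 [np.float64(224.7), np.float64(228.6), np.float64(229.7), np.float64(228.8), np.float64(225.0)]
s17 [np.float64(226.0), np.float64(227.5), np.float64(227.3), np.float64(225.0), np.float64(220.5)]
```

The side-view edge is sloped and too high: the lid is cocked, with one lug in the thread and the other riding on the ridge. I'll regrip it, turn back to the thread start and let both lugs drop.

Run:
```python
from h import *
print(plane("top",(332.3,277.5),.213),plane("top",(331.5,274.5),.18))
t=cv2.imread("pics/t17.png").astype(int).sum(2)
for v in range(256,302,3):print(v,t[v,318:345])
go(.5195,-.029,.20,11.6)
```

```text
[ 0.51476539 -0.02726731  0.213     ] [ 0.51879756 -0.02773245  0.18      ]
256 [479 472 477 480 473 481 479 472 479 468 463 462 463 471 472 479 467 480
 475 471 481 485 482 481 479 475 477]
259 [475 481 481 477 476 474 431 337 258 261 282 300 314 324 362 425 460 476
 475 477 483 469 476 479 466 481 478]
262 [479 484 479 469 470 431 322 275 400 452 476 477 476 477 466 418 419 459
 470 467 469 469 474 475 477 471 474]
265 [468 485 478 475 474 458 357 284 330 429 473 477 480 469 467 452 404 444
 474 478 488 468 478 483 473 478 480]
268 [478 476 484 477 476 472 433 341 277 382 465 475 474 478 482 471 428 400
 444 468 482 475 477 476 473 473 482]
271 [479 475 467 477 475 469 450 364 277 296 404 470 475 482 481 474 445 419
 434 461 476 485 472 475 475 483 467]
274 [478 479 470 480 475 474 474 438 337 283 366 444 479 477 477 467 475 440
 379 443 468 479 480 476 463 473 477]
277 [481 475 475 476 478 475 466 450 366 291 258 388 454 468 479 476 468 469
 441 418 449 473 478 487 480 483 479]
280 [482 475 477 472 475 482 480 477 443 348 274 314 417 467 475 469 478 467
 450 408 439 463 482 478 47
[... 346 characters left out ...]
 475 479]
292 [479 481 472 469 483 484 477 487 480 478 449 358 295 267 386 458 475 478
 474 475 470 439 416 441 473 482 478]
295 [480 478 473 474 483 481 474 466 476 477 468 452 353 282 300 414 467 482
 477 481 476 463 443 460 479 476 473]
298 [470 480 474 475 478 478 473 471 485 483 477 473 453 450 442 433 432 424
 432 435 405 411 444 480 475 481 478]
301 [472 476 474 470 468 479 480 487 479 469 483 478 476 487 476 480 475 482
 475 473 470 479 478 478 475 479 479]
t 72.3 tcp [0.5102 0.1291 0.2579] yawx 3.32 zax [ 0. -0. -1.] F [0.6 0.4 0.1] M [-0.01  0.01  0.02] open 0.0429 gf 0.0 j [ 0.18 -0.09  1.3  -0.    1.92  1.7 ]
  -> shift units tx ty tz [0.   7.92 2.9 ] wz units -1.0348111865176506
```

Call:
jog_arm(
  targets=[
    {"wx": 0,"wy": 0,"wz": -0.96,"tx": 0,"ty": 0,"tz": 0,"claw": 0},
    {"wx": 0,"wy": 0,"wz": 0,"tx": -0.16,"ty": 0.97,"tz": 0,"claw": 0},
    {"wx": 0,"wy": 0,"wz": 0,"tx": -0.16,"ty": 0.97,"tz": 0,"claw": 0},
    {"wx": 0,"wy": 0,"wz": 0,"tx": -0.16,"ty": 0.97,"tz": 0,"claw": 0},
    {"wx": 0,"wy": 0,"wz": 0,"tx": -0.16,"ty": 0.97,"tz": 0,"claw": 0},
    {"wx": 0,"wy": 0,"wz": 0,"tx": -0.16,"ty": 0.97,"tz": 0,"claw": 0},
    {"wx": 0,"wy": 0,"wz": 0,"tx": -0.16,"ty": 0.97,"tz": 0,"claw": 0},
    {"wx": 0,"wy": 0,"wz": 0,"tx": -0.16,"ty": 0.97,"tz": 0,"claw": 0},
    {"wx": 0,"wy": 0,"wz": 0,"tx": -0.16,"ty": 0.97,"tz": 0,"claw": 0},
    {"wx": 0,"wy": 0,"wz": 0,"tx": 0,"ty": 0,"tz": 0,"claw": 0},
    {"wx": 0,"wy": 0,"wz": 0,"tx": 0,"ty": 0,"tz": 0.9,"claw": 0},
    {"wx": 0,"wy": 0,"wz": 0,"tx": 0,"ty": 0,"tz": 0.9,"claw": 0},
    {"wx": 0,"wy": 0,"wz": 0,"tx": 0,"ty": 0,"tz": 0.9,"claw": 0},
    {"wx": 0,"wy": 0,"wz": 0,"tx": 0,"ty": 0,"tz": 0.6,"claw": 0},
    {"wx": 0,"wy": 0,"wz": 0,"tx": 0,"ty": 0,"tz": 0.3,"claw": 0},
    {"wx": 0,"wy": 0,"wz": 0,"tx": 0,"ty": 0,"tz": 0,"claw": 0},
  ],
)

```text
t: 74.3
tool_pos: [0.5147, -0.0273, 0.1857]
tool_rot: [-0.0, 0.995, 0.096, -0.0]
wrist_force: [-0.6, -0.4, 0.6]
opening: 0.0424
gripper_force: 0.0
```

Call:
jog_arm(
  targets=[
    {"wx": 0,"wy": 0,"wz": 0,"tx": 0,"ty": 0,"tz": 0,"claw": -0.5},
    {"wx": 0,"wy": 0,"wz": 0,"tx": 0,"ty": 0,"tz": 0,"claw": -1},
    {"wx": 0,"wy": 0,"wz": 0,"tx": 0,"ty": 0,"tz": 0,"claw": -1},
    {"wx": 0,"wy": 0,"wz": 0,"tx": 0,"ty": 0,"tz": 0,"claw": -1},
  ],
)

```text
t: 74.8
tool_pos: [0.5148, -0.0273, 0.186]
tool_rot: [0.0, 0.995, 0.096, 0.0]
wrist_force: [-0.0, -0.1, -0.6]
opening: 0.0005
gripper_force: 0.0
```

Run:
```python
from h import *
st()
```

```text
t 74.8 tcp [ 0.5148 -0.0273  0.186 ] yawx 11.05 zax [ 0.  0. -1.] F [-0.  -0.1 -0.6] M [ 0.01  0.02 -0.02] open 0.0005 gf 0.0 j [-0.12 -0.14  1.48  0.    1.8   1.26]
```

Call:
jog_arm(
  targets=[
    {"wx": 0,"wy": 0,"wz": 0,"tx": 1,"ty": 0,"tz": -0.1,"claw": -1},
    {"wx": 0,"wy": 0,"wz": 0,"tx": 0,"ty": 0,"tz": 0.1,"claw": -1},
    {"wx": 0,"wy": 0,"wz": 0,"tx": 0,"ty": 0,"tz": 0,"claw": -1},
  ],
)

```text
t: 75.18
tool_pos: [0.5339, -0.0235, 0.1854]
tool_rot: [-0.0, 0.995, 0.096, -0.001]
wrist_force: [-0.8, 0.4, 0.3]
opening: -0.0
gripper_force: 0.0
```

Call:
jog_arm(
  targets=[
    {"wx": 0,"wy": 0,"wz": 0,"tx": 0,"ty": 0,"tz": 0.1,"claw": -1},
    {"wx": 0,"wy": 0,"wz": 0,"tx": 0,"ty": 0,"tz": 0,"claw": -1},
  ],
)

```text
t: 75.42
tool_pos: [0.534, -0.0235, 0.1837]
tool_rot: [-0.0, 0.995, 0.096, -0.0]
wrist_force: [-1.1, 0.3, -0.5]
opening: -0.0001
gripper_force: 0.0
```

Call:
jog_arm(
  targets=[
    {"wx": 0,"wy": 0,"wz": 0,"tx": 0,"ty": 0,"tz": 0.1,"claw": -1},
    {"wx": 0,"wy": 0,"wz": 0,"tx": 0,"ty": 0,"tz": 0,"claw": -1},
  ],
)

```text
t: 75.68
tool_pos: [0.5345, -0.0238, 0.1831]
tool_rot: [0.0, 0.995, 0.096, 0.001]
wrist_force: [-1.0, -0.5, 4.4]
opening: 0.0002
gripper_force: 2.4
```

Call:
jog_arm(
  targets=[
    {"wx": 0,"wy": 0,"wz": 0,"tx": 0,"ty": 0,"tz": 0.1,"claw": -1},
    {"wx": 0,"wy": 0,"wz": 0,"tx": 0,"ty": 0,"tz": 0,"claw": -1},
  ],
)

```text
t: 75.92
tool_pos: [0.5347, -0.0239, 0.1826]
tool_rot: [0.001, 0.995, 0.096, 0.002]
wrist_force: [-3.3, -1.8, 11.1]
opening: -0.0001
gripper_force: 5.5
```

Call:
jog_arm(
  targets=[
    {"wx": 0,"wy": 0,"wz": 0,"tx": 0,"ty": 0,"tz": -0.3,"claw": -1},
    {"wx": 0,"wy": 0,"wz": 0,"tx": -1,"ty": 0,"tz": 0,"claw": -1},
    {"wx": 0,"wy": 0,"wz": 0,"tx": -1,"ty": 0,"tz": 0,"claw": -1},
    {"wx": 0,"wy": 0,"wz": 0,"tx": 0,"ty": 0,"tz": 0.25,"claw": -1},
    {"wx": 0,"wy": 0,"wz": 0,"tx": 0,"ty": 0,"tz": 0,"claw": -1},
  ],
)

```text
t: 76.55
tool_pos: [0.4952, -0.031, 0.1799]
tool_rot: [-0.0, 0.995, 0.096, -0.0]
wrist_force: [-0.0, 1.4, 0.1]
opening: -0.0001
gripper_force: 0.0
```

Call:
jog_arm(
  targets=[
    {"wx": 0,"wy": 0,"wz": 0,"tx": 0,"ty": 0,"tz": 0.1,"claw": -1},
    {"wx": 0,"wy": 0,"wz": 0,"tx": 0,"ty": 0,"tz": 0,"claw": -1},
  ],
)

```text
t: 76.8
tool_pos: [0.4956, -0.031, 0.1791]
tool_rot: [0.0, 0.995, 0.096, 0.0]
wrist_force: [0.1, 0.0, 2.7]
opening: -0.0001
gripper_force: 1.3
```

Call:
jog_arm(
  targets=[
    {"wx": 0,"wy": 0,"wz": 0,"tx": 0,"ty": 0,"tz": 0.15,"claw": -1},
    {"wx": 0,"wy": 0,"wz": 0,"tx": 0,"ty": 0,"tz": 0,"claw": -1},
  ],
)

```text
t: 77.05
tool_pos: [0.4958, -0.0311, 0.1785]
tool_rot: [0.0, 0.995, 0.096, 0.002]
wrist_force: [-3.9, -0.4, 11.3]
opening: -0.0005
gripper_force: 6.0
```

Call:
jog_arm(
  targets=[
    {"wx": 0,"wy": 0,"wz": 0,"tx": 0,"ty": 0,"tz": 0.15,"claw": -1},
    {"wx": 0,"wy": 0,"wz": 0,"tx": 0,"ty": 0,"tz": 0,"claw": -1},
  ],
)

```text
t: 77.3
tool_pos: [0.496, -0.0313, 0.178]
tool_rot: [0.001, 0.995, 0.096, 0.003]
wrist_force: [-7.5, -0.4, 19.9]
opening: 0.0003
gripper_force: 10.7
```

Call:
jog_arm(
  targets=[
    {"wx": 0,"wy": 0,"wz": 0,"tx": 0,"ty": 0,"tz": -0.7,"claw": -1},
    {"wx": 0,"wy": 0,"wz": 0,"tx": 0.59,"ty": 0.04,"tz": 0,"claw": 0},
    {"wx": 0,"wy": 0,"wz": 0,"tx": 0.59,"ty": 0.04,"tz": 0,"claw": 0},
    {"wx": 0,"wy": 0,"wz": 0,"tx": 0,"ty": 0,"tz": 0,"claw": 0},
    {"wx": 0,"wy": 0,"wz": 0,"tx": 0,"ty": 0,"tz": 0.4,"claw": 0},
    {"wx": 0,"wy": 0,"wz": 0,"tx": 0,"ty": 0,"tz": 0.2,"claw": 0},
    {"wx": 0,"wy": 0,"wz": 0,"tx": 0,"ty": 0,"tz": 0,"claw": 0},
  ],
)

```text
t: 78.18
tool_pos: [0.5181, -0.0282, 0.1741]
tool_rot: [-0.0, 0.995, 0.096, -0.001]
wrist_force: [-0.2, -0.1, 0.4]
opening: 0.0429
gripper_force: 0.0
```

Run:
```python
from h import *
go(.5195,-.0285,.172,11)
```

```text
t 78.17 tcp [ 0.5181 -0.0282  0.1741] yawx 11.05 zax [-0.001  0.    -1.   ] F [-0.2 -0.1  0.4] M [-0.05  0.01 -0.05] open 0.0429 gf 0.0 j [-0.12 -0.13  1.49  0.    1.78  1.26]
  -> shift units tx ty tz [0.06 0.03 0.1 ] wz units 0.006462401523741335
```

Call:
jog_arm(
  targets=[
    {"wx": 0,"wy": 0,"wz": 0,"tx": 0.06,"ty": 0,"tz": 0.25,"claw": 0},
    {"wx": 0,"wy": 0,"wz": 0,"tx": 0,"ty": 0,"tz": 0,"claw": -0.5},
    {"wx": 0,"wy": 0,"wz": 0,"tx": 0,"ty": 0,"tz": 0,"claw": -1},
    {"wx": 0,"wy": 0,"wz": 0,"tx": 0,"ty": 0,"tz": 0,"claw": -1},
    {"wx": 0,"wy": 0,"wz": 0,"tx": 0,"ty": 0,"tz": 0,"claw": -1},
  ],
)

```text
t: 78.8
tool_pos: [0.5198, -0.0277, 0.17]
tool_rot: [-0.0, 0.995, 0.097, 0.0]
wrist_force: [-0.6, 1.5, 0.4]
opening: 0.0121
gripper_force: 60.1
```

Call:
jog_arm(
  targets=[
    {"wx": 0,"wy": 0,"wz": -0.5,"tx": 0,"ty": 0,"tz": -0.02,"claw": -1},
    {"wx": 0,"wy": 0,"wz": -0.5,"tx": 0,"ty": 0,"tz": -0.02,"claw": -1},
    {"wx": 0,"wy": 0,"wz": -0.5,"tx": 0,"ty": 0,"tz": -0.02,"claw": -1},
    {"wx": 0,"wy": 0,"wz": 0,"tx": 0,"ty": 0,"tz": 0,"claw": -1},
  ],
)

```text
t: 79.3
tool_pos: [0.5198, -0.0281, 0.1708]
tool_rot: [0.0, 0.98, 0.199, -0.0]
wrist_force: [1.2, -0.4, -0.9]
opening: 0.012
gripper_force: 59.9
```

Run:
```python
from h import *
st()
```

```text
t 79.3 tcp [ 0.5198 -0.0281  0.1708] yawx 23.0 zax [-0. -0. -1.] F [ 1.2 -0.4 -0.9] M [ 0.11 -0.04 -0.05] open 0.012 gf 59.9 j [-0.12 -0.13  1.5  -0.    1.77  1.05]
```

Call:
jog_arm(
  targets=[
    {"wx": 0,"wy": 0,"wz": -0.8,"tx": 0,"ty": 0,"tz": -0.025,"claw": -1},
    {"wx": 0,"wy": 0,"wz": -0.8,"tx": 0,"ty": 0,"tz": -0.025,"claw": -1},
    {"wx": 0,"wy": 0,"wz": -0.8,"tx": 0,"ty": 0,"tz": -0.025,"claw": -1},
    {"wx": 0,"wy": 0,"wz": -0.8,"tx": 0,"ty": 0,"tz": -0.025,"claw": -1},
    {"wx": 0,"wy": 0,"wz": -0.8,"tx": 0,"ty": 0,"tz": -0.025,"claw": -1},
    {"wx": 0,"wy": 0,"wz": -0.8,"tx": 0,"ty": 0,"tz": -0.025,"claw": -1},
    {"wx": 0,"wy": 0,"wz": -0.8,"tx": 0,"ty": 0,"tz": -0.025,"claw": -1},
    {"wx": 0,"wy": 0,"wz": -0.8,"tx": 0,"ty": 0,"tz": -0.025,"claw": -1},
    {"wx": 0,"wy": 0,"wz": -0.8,"tx": 0,"ty": 0,"tz": -0.025,"claw": -1},
    {"wx": 0,"wy": 0,"wz": 0,"tx": 0,"ty": 0,"tz": 0,"claw": -1},
  ],
)

```text
t: 80.55
tool_pos: [0.5197, -0.0277, 0.1752]
tool_rot: [-0.0, 0.763, 0.646, -0.0]
wrist_force: [0.4, -0.3, -1.4]
opening: 0.0121
gripper_force: 59.7
```

Run:
```python
from h import *
st()
```

```text
t 80.55 tcp [ 0.5197 -0.0277  0.1752] yawx 80.54 zax [-0.001  0.    -1.   ] F [ 0.4 -0.3 -1.4] M [ 0.25 -0.05  0.05] open 0.0121 gf 59.7 j [-0.12 -0.13  1.49  0.    1.78  0.05]
```

Call:
jog_arm(
  targets=[
    {"wx": 0,"wy": 0,"wz": -0.8,"tx": 0,"ty": 0,"tz": -0.025,"claw": -1},
    {"wx": 0,"wy": 0,"wz": -0.8,"tx": 0,"ty": 0,"tz": -0.025,"claw": -1},
    {"wx": 0,"wy": 0,"wz": -0.8,"tx": 0,"ty": 0,"tz": -0.025,"claw": -1},
    {"wx": 0,"wy": 0,"wz": -0.8,"tx": 0,"ty": 0,"tz": -0.025,"claw": -1},
    {"wx": 0,"wy": 0,"wz": -0.8,"tx": 0,"ty": 0,"tz": -0.025,"claw": -1},
    {"wx": 0,"wy": 0,"wz": -0.8,"tx": 0,"ty": 0,"tz": -0.025,"claw": -1},
    {"wx": 0,"wy": 0,"wz": -0.8,"tx": 0,"ty": 0,"tz": -0.025,"claw": -1},
    {"wx": 0,"wy": 0,"wz": -0.8,"tx": 0,"ty": 0,"tz": -0.025,"claw": -1},
    {"wx": 0,"wy": 0,"wz": -0.4,"tx": 0,"ty": 0,"tz": -0.01,"claw": -1},
    {"wx": 0,"wy": 0,"wz": 0,"tx": 0,"ty": 0,"tz": 0,"claw": -1},
  ],
)

```text
t: 81.8
tool_pos: [0.5197, -0.0281, 0.1796]
tool_rot: [-0.0, 0.384, 0.923, -0.0]
wrist_force: [-0.1, -0.2, -2.1]
opening: 0.0122
gripper_force: 59.8
```

Run:
```python
from h import *
st()
```

```text
t 81.8 tcp [ 0.5197 -0.0281  0.1796] yawx 134.86 zax [-0. -0. -1.] F [-0.1 -0.2 -2.1] M [ 0.    0.01 -0.02] open 0.0122 gf 59.8 j [-0.12 -0.13  1.48 -0.    1.79 -0.9 ]
```

Call:
jog_arm(
  targets=[
    {"wx": 0,"wy": -0.35,"wz": 0,"tx": 0,"ty": 0,"tz": 0,"claw": -1},
    {"wx": 0,"wy": -0.35,"wz": 0,"tx": 0,"ty": 0,"tz": 0,"claw": -1},
    {"wx": 0,"wy": 0,"wz": 0,"tx": 0,"ty": 0,"tz": 0,"claw": -1},
  ],
)

```text
t: 82.18
tool_pos: [0.5194, -0.0272, 0.1802]
tool_rot: [0.046, 0.381, 0.923, -0.019]
wrist_force: [-0.1, 0.0, -1.7]
opening: 0.0121
gripper_force: 59.8
```

Run:
```python
from h import *
st()
```

```text
t 82.17 tcp [ 0.5194 -0.0272  0.1802] yawx 135.11 zax [ 0.071 -0.07  -0.995] F [-0.1  0.  -1.7] M [ 0.09  0.04 -0.04] open 0.0121 gf 59.8 j [-0.07 -0.2   1.55 -0.07  1.72 -0.87]
```

Call:
jog_arm(
  targets=[
    {"wx": 0,"wy": 0,"wz": 0,"tx": 0,"ty": 0,"tz": 0,"claw": -0.5},
    {"wx": 0,"wy": 0,"wz": 0,"tx": 0,"ty": 0,"tz": 0,"claw": -0.5},
    {"wx": 0,"wy": 0,"wz": 0,"tx": 0,"ty": 0,"tz": 0,"claw": -0.5},
    {"wx": 0,"wy": 0.7,"wz": 0,"tx": 0,"ty": 0,"tz": 0,"claw": -0.5},
    {"wx": 0,"wy": 0,"wz": 0,"tx": 0,"ty": 0,"tz": -1,"claw": -0.5},
    {"wx": 0,"wy": 0,"wz": 0,"tx": 0,"ty": 0,"tz": -0.5,"claw": -1},
    {"wx": 0,"wy": 0,"wz": 0,"tx": 1,"ty": 0,"tz": 0,"claw": -1},
    {"wx": 0,"wy": 0,"wz": 0,"tx": 0,"ty": 0,"tz": 0,"claw": -1},
  ],
)

```text
t: 83.18
tool_pos: [0.5055, -0.0133, 0.2104]
tool_rot: [0.001, 0.382, 0.924, 0.0]
wrist_force: [0.6, -0.0, 0.2]
opening: 0.0002
gripper_force: 0.0
```

Run:
```python
from h import *
st()
s=bot.snapshot("side");cv2.imwrite("pics/s18.png",s[:,:,::-1])
g=s.astype(int).sum(2)
for v in range(206,240,2): print(v,"".join("#" if x>540 else("+" if x>420 else("-" if x>300 else ".")) for x in g[v,245:335]))
```

```text
t 83.17 tcp [ 0.5055 -0.0133  0.2104] yawx 135.12 zax [ 0.001 -0.    -1.   ] F [ 0.6 -0.   0.2] M [ 0.02 -0.03  0.01] open 0.0002 gf 0.0 j [-0.09 -0.16  1.46  0.    1.84 -0.88]
206 ######+#####++++++++++++++++++++++---------------------------+###############++++++######+
208 ##########+++++++++++++++++++++++++++++----------------------+###############++++###++++++
210 ############++++++++++++++++-+++++++++++++-+-----------------+##############++#++++++++###
212 ###########+++++++++++++++++++++++++++++##########+---------+##############+++++++#++++###
214 ###########+---+++++++++++++++++++####################++++################--++++++++++++++
216 ##########++----++######################################################+---+##+++++#+++++
218 ###########++----+####################################################+-+---++##+++++++#++
220 ############+------+##############################################++-------++++##++##+####
222 ############++---------+#######################################++--++------+##############
224 #############+-------------+++###########################++---------------++#++++++++#####
226 ##############++----------------------+++++++++++-----------------------+++++++++++++#++++
228 ###+++####+####++--------------------------------------+---------------+++##+++++++##+++++
230 #########+#+##++++----------------------------------------------------+++++##++++++#######
232 ##############++++----------------------------------------------------+++++#+++####+++####
234 +####+#++###+#+###+--------------------------------------------------++#+++######++++####+
236 ###+#+###++########+-----+----------------------------------+-------++####++++++++##++####
238 +++####++###+#+####++-------+---------------######+-----++---------++++###+#####++#++#####
```

Call:
jog_arm(
  targets=[
    {"wx": 0,"wy": 0,"wz": 0,"tx": 0,"ty": 0,"tz": 0.9,"claw": -1},
    {"wx": 0,"wy": 0,"wz": 0,"tx": 0,"ty": 0,"tz": 0.1,"claw": -1},
    {"wx": 0,"wy": 0,"wz": 0,"tx": 0,"ty": 0,"tz": 0,"claw": -1},
  ],
)

```text
t: 83.6
tool_pos: [0.5053, -0.014, 0.1887]
tool_rot: [-0.001, 0.382, 0.924, -0.0]
wrist_force: [0.6, 0.0, 0.2]
opening: 0.0003
gripper_force: 0.0
```

Call:
jog_arm(
  targets=[
    {"wx": 0,"wy": 0,"wz": 0,"tx": 0,"ty": 0,"tz": 0.1,"claw": -1},
    {"wx": 0,"wy": 0,"wz": 0,"tx": 0,"ty": 0,"tz": 0,"claw": -1},
  ],
)

```text
t: 83.85
tool_pos: [0.5057, -0.0139, 0.1879]
tool_rot: [0.0, 0.382, 0.924, 0.0]
wrist_force: [0.1, -0.1, -0.3]
opening: -0.0
gripper_force: 0.0
```

Call:
jog_arm(
  targets=[
    {"wx": 0,"wy": 0,"wz": 0,"tx": 0,"ty": 0,"tz": 0.1,"claw": -1},
    {"wx": 0,"wy": 0,"wz": 0,"tx": 0,"ty": 0,"tz": 0,"claw": -1},
  ],
)

```text
t: 84.1
tool_pos: [0.5056, -0.0138, 0.1856]
tool_rot: [-0.0, 0.382, 0.924, -0.0]
wrist_force: [-0.6, 0.3, -0.1]
opening: 0.0
gripper_force: 0.0
```

Call:
jog_arm(
  targets=[
    {"wx": 0,"wy": 0,"wz": 0,"tx": 0,"ty": 0,"tz": 0.1,"claw": -1},
    {"wx": 0,"wy": 0,"wz": 0,"tx": 0,"ty": 0,"tz": 0,"claw": -1},
  ],
)

```text
t: 84.35
tool_pos: [0.5055, -0.0138, 0.1835]
tool_rot: [-0.0, 0.382, 0.924, -0.0]
wrist_force: [-0.6, 0.3, -1.5]
opening: 0.0
gripper_force: 0.0
```

Call:
jog_arm(
  targets=[
    {"wx": 0,"wy": 0,"wz": 0,"tx": 0,"ty": 0,"tz": 0.1,"claw": -1},
    {"wx": 0,"wy": 0,"wz": 0,"tx": 0,"ty": 0,"tz": 0,"claw": -1},
  ],
)

```text
t: 84.6
tool_pos: [0.5059, -0.0137, 0.1832]
tool_rot: [0.001, 0.382, 0.924, 0.0]
wrist_force: [-0.7, 0.8, 4.6]
opening: -0.0001
gripper_force: 2.6
```

Call:
jog_arm(
  targets=[
    {"wx": 0,"wy": 0,"wz": 0,"tx": 0,"ty": 0,"tz": 0.1,"claw": -1},
    {"wx": 0,"wy": 0,"wz": 0,"tx": 0,"ty": 0,"tz": 0,"claw": -1},
  ],
)

```text
t: 84.85
tool_pos: [0.5061, -0.0136, 0.1829]
tool_rot: [0.002, 0.382, 0.924, 0.001]
wrist_force: [-3.4, 1.2, 11.0]
opening: 0.0004
gripper_force: 5.7
```

Call:
jog_arm(
  targets=[
    {"wx": 0,"wy": 0,"wz": 0,"tx": 0,"ty": 0,"tz": 0.1,"claw": -1},
    {"wx": 0,"wy": 0,"wz": 0,"tx": 0,"ty": 0,"tz": 0,"claw": -1},
  ],
)

```text
t: 85.1
tool_pos: [0.5063, -0.0135, 0.1827]
tool_rot: [0.003, 0.382, 0.924, 0.001]
wrist_force: [-4.8, 1.3, 18.0]
opening: -0.0001
gripper_force: 8.7
```

Call:
jog_arm(
  targets=[
    {"wx": 0,"wy": 0,"wz": 0,"tx": 0,"ty": 0,"tz": -0.6,"claw": -1},
    {"wx": 0,"wy": 0,"wz": 0,"tx": -1,"ty": 0,"tz": 0,"claw": -1},
    {"wx": 0,"wy": 0,"wz": 0,"tx": -1,"ty": 0,"tz": 0,"claw": -1},
    {"wx": 0,"wy": 0,"wz": 0,"tx": 0,"ty": 0,"tz": 0.25,"claw": -1},
    {"wx": 0,"wy": 0,"wz": 0,"tx": 0,"ty": 0,"tz": 0,"claw": -1},
  ],
)

```text
t: 85.72
tool_pos: [0.5333, -0.0417, 0.1837]
tool_rot: [-0.001, 0.382, 0.924, -0.0]
wrist_force: [0.3, -0.5, -0.8]
opening: 0.0003
gripper_force: 0.0
```

Call:
jog_arm(
  targets=[
    {"wx": 0,"wy": 0,"wz": 0,"tx": 0,"ty": 0,"tz": 0.1,"claw": -1},
    {"wx": 0,"wy": 0,"wz": 0,"tx": 0,"ty": 0,"tz": 0,"claw": -1},
  ],
)

```text
t: 85.98
tool_pos: [0.5338, -0.0416, 0.1832]
tool_rot: [0.0, 0.382, 0.924, 0.0]
wrist_force: [0.1, 0.8, 1.0]
opening: 0.0
gripper_force: 0.8
```

Call:
jog_arm(
  targets=[
    {"wx": 0,"wy": 0,"wz": 0,"tx": 0,"ty": 0,"tz": 0.1,"claw": -1},
    {"wx": 0,"wy": 0,"wz": 0,"tx": 0,"ty": 0,"tz": 0,"claw": -1},
  ],
)

```text
t: 86.22
tool_pos: [0.5342, -0.0415, 0.183]
tool_rot: [0.001, 0.382, 0.924, 0.001]
wrist_force: [-2.3, 1.6, 8.2]
opening: -0.0001
gripper_force: 4.0
```

Call:
jog_arm(
  targets=[
    {"wx": 0,"wy": 0,"wz": 0,"tx": 0,"ty": 0,"tz": 0.1,"claw": -1},
    {"wx": 0,"wy": 0,"wz": 0,"tx": 0,"ty": 0,"tz": 0,"claw": -1},
  ],
)

```text
t: 86.48
tool_pos: [0.5344, -0.0415, 0.1827]
tool_rot: [0.002, 0.382, 0.924, 0.001]
wrist_force: [-3.7, 2.3, 13.7]
opening: -0.0001
gripper_force: 7.0
```

The bar ends now probe level (0.1832 m both), so both lugs have dropped into the thread start. I'll regrip on the axis and screw it down.

Call:
jog_arm(
  targets=[
    {"wx": 0,"wy": 0,"wz": 0,"tx": 0,"ty": 0,"tz": -0.7,"claw": -1},
    {"wx": 0,"wy": 0,"wz": 0,"tx": 0.99,"ty": -0.06,"tz": 0,"claw": 0},
    {"wx": 0,"wy": 0,"wz": 0,"tx": 0,"ty": 0,"tz": 0,"claw": 0},
    {"wx": 0,"wy": 0,"wz": 0,"tx": 0,"ty": 0,"tz": 0,"claw": 0},
    {"wx": 0,"wy": 0,"wz": 0,"tx": 0,"ty": 0,"tz": 0.5,"claw": 0},
    {"wx": 0,"wy": 0,"wz": 0,"tx": 0,"ty": 0,"tz": 0.4,"claw": 0},
    {"wx": 0,"wy": 0,"wz": 0,"tx": 0,"ty": 0,"tz": 0,"claw": 0},
  ],
)

```text
t: 87.35
tool_pos: [0.5185, -0.029, 0.173]
tool_rot: [-0.001, 0.382, 0.924, -0.0]
wrist_force: [0.1, 0.8, -0.4]
opening: 0.0422
gripper_force: 0.0
```

Run:
```python
from h import *
go(.5195,-.0285,.172,135)
```

```text
t 87.35 tcp [ 0.5185 -0.029   0.173 ] yawx 135.05 zax [-0.003  0.    -1.   ] F [ 0.1  0.8 -0.4] M [ 0.01 -0.01 -0.01] open 0.0422 gf 0.0 j [-0.12 -0.13  1.49 -0.    1.78 -0.91]
  -> shift units tx ty tz [-0.02  0.05  0.05] wz units 0.005754557854057651
```

Call:
jog_arm(
  targets=[
    {"wx": 0,"wy": 0,"wz": 0,"tx": 0,"ty": 0.05,"tz": 0,"claw": -0.5},
    {"wx": 0,"wy": 0,"wz": 0,"tx": 0,"ty": 0,"tz": 0,"claw": -1},
    {"wx": 0,"wy": 0,"wz": 0,"tx": 0,"ty": 0,"tz": 0,"claw": -1},
    {"wx": 0,"wy": 0,"wz": 0,"tx": 0,"ty": 0,"tz": 0,"claw": -1},
    {"wx": 0,"wy": 0,"wz": 0.75,"tx": 0,"ty": 0,"tz": 0.02,"claw": -1},
    {"wx": 0,"wy": 0,"wz": 0.75,"tx": 0,"ty": 0,"tz": 0.02,"claw": -1},
    {"wx": 0,"wy": 0,"wz": 0.75,"tx": 0,"ty": 0,"tz": 0.02,"claw": -1},
    {"wx": 0,"wy": 0,"wz": 0.75,"tx": 0,"ty": 0,"tz": 0.02,"claw": -1},
    {"wx": 0,"wy": 0,"wz": 0.75,"tx": 0,"ty": 0,"tz": 0.02,"claw": -1},
    {"wx": 0,"wy": 0,"wz": 0,"tx": 0,"ty": 0,"tz": 0,"claw": -1},
  ],
)

```text
t: 88.6
tool_pos: [0.5201, -0.0282, 0.1734]
tool_rot: [0.001, 0.608, 0.794, 0.0]
wrist_force: [-0.9, -0.2, 3.4]
opening: 0.0119
gripper_force: 60.8
```

Run:
```python
from h import *
st()
```

```text
t 88.6 tcp [ 0.5201 -0.0282  0.1734] yawx 105.1 zax [ 0.001 -0.    -1.   ] F [-0.9 -0.2  3.4] M [ 0.01 -0.01 -0.16] open 0.0119 gf 60.8 j [-0.12 -0.13  1.49  0.    1.78 -0.38]
```

Call:
jog_arm(
  targets=[
    {"wx": 0,"wy": 0,"wz": 0.75,"tx": 0,"ty": 0,"tz": 0.02,"claw": -1},
    {"wx": 0,"wy": 0,"wz": 0.75,"tx": 0,"ty": 0,"tz": 0.02,"claw": -1},
    {"wx": 0,"wy": 0,"wz": 0.75,"tx": 0,"ty": 0,"tz": 0.02,"claw": -1},
    {"wx": 0,"wy": 0,"wz": 0.75,"tx": 0,"ty": 0,"tz": 0.02,"claw": -1},
    {"wx": 0,"wy": 0,"wz": 0.75,"tx": 0,"ty": 0,"tz": 0.02,"claw": -1},
    {"wx": 0,"wy": 0,"wz": 0,"tx": 0,"ty": 0,"tz": 0,"claw": -1},
  ],
)

```text
t: 89.35
tool_pos: [0.5202, -0.0283, 0.1716]
tool_rot: [0.001, 0.792, 0.61, 0.001]
wrist_force: [0.7, 0.4, 5.2]
opening: 0.0119
gripper_force: 60.9
```

Run:
```python
from h import *
st()
```

```text
t 89.35 tcp [ 0.5202 -0.0283  0.1716] yawx 75.21 zax [ 0.002 -0.    -1.   ] F [0.7 0.4 5.2] M [-0.02 -0.21 -0.11] open 0.0119 gf 60.9 j [-0.12 -0.13  1.49 -0.    1.77  0.14]
```

Call:
jog_arm(
  targets=[
    {"wx": 0,"wy": 0,"wz": 0.75,"tx": 0,"ty": 0,"tz": 0.02,"claw": -1},
    {"wx": 0,"wy": 0,"wz": 0.75,"tx": 0,"ty": 0,"tz": 0.02,"claw": -1},
    {"wx": 0,"wy": 0,"wz": 0.75,"tx": 0,"ty": 0,"tz": 0.02,"claw": -1},
    {"wx": 0,"wy": 0,"wz": 0.75,"tx": 0,"ty": 0,"tz": 0.02,"claw": -1},
    {"wx": 0,"wy": 0,"wz": 0.75,"tx": 0,"ty": 0,"tz": 0.02,"claw": -1},
    {"wx": 0,"wy": 0,"wz": 0.75,"tx": 0,"ty": 0,"tz": 0.02,"claw": -1},
    {"wx": 0,"wy": 0,"wz": 0.75,"tx": 0,"ty": 0,"tz": 0.02,"claw": -1},
    {"wx": 0,"wy": 0,"wz": 0,"tx": 0,"ty": 0,"tz": 0,"claw": -1},
  ],
)

```text
t: 90.35
tool_pos: [0.5202, -0.0284, 0.169]
tool_rot: [0.001, 0.958, 0.286, 0.001]
wrist_force: [0.2, -0.6, 6.6]
opening: 0.0118
gripper_force: 61.1
```

Run:
```python
from h import *
st()
```

```text
t 90.35 tcp [ 0.5202 -0.0284  0.169 ] yawx 33.21 zax [ 0.002 -0.    -1.   ] F [ 0.2 -0.6  6.6] M [-0.13 -0.02 -0.03] open 0.0118 gf 61.1 j [-0.12 -0.13  1.5  -0.    1.77  0.87]
```

Call:
jog_arm(
  targets=[
    {"wx": 0,"wy": 0,"wz": 0.5,"tx": 0,"ty": 0,"tz": 0,"claw": -1},
    {"wx": 0,"wy": 0,"wz": 0.5,"tx": 0,"ty": 0,"tz": 0,"claw": -1},
    {"wx": 0,"wy": 0,"wz": 0.5,"tx": 0,"ty": 0,"tz": 0,"claw": -1},
    {"wx": 0,"wy": 0,"wz": 0.5,"tx": 0,"ty": 0,"tz": 0,"claw": -1},
    {"wx": 0,"wy": 0,"wz": 0,"tx": 0,"ty": 0,"tz": 0,"claw": -1},
  ],
)

```text
t: 90.98
tool_pos: [0.5201, -0.0283, 0.1689]
tool_rot: [0.0, 0.989, 0.15, 0.001]
wrist_force: [0.9, -0.5, 6.6]
opening: 0.0116
gripper_force: 61.0
```

Run:
```python
from h import *
st()
```

```text
t 90.97 tcp [ 0.5201 -0.0283  0.1689] yawx 17.24 zax [ 0.002 -0.    -1.   ] F [ 0.9 -0.5  6.6] M [-0.04  0.03 -0.  ] open 0.0116 gf 61.0 j [-0.12 -0.13  1.5  -0.    1.77  1.15]
```

Call:
jog_arm(
  targets=[
    {"wx": 0,"wy": 0,"wz": 0.5,"tx": 0,"ty": 0,"tz": 0,"claw": -1},
    {"wx": 0,"wy": 0,"wz": 0.4,"tx": 0,"ty": 0,"tz": 0,"claw": -1},
    {"wx": 0,"wy": 0,"wz": 0.4,"tx": 0,"ty": 0,"tz": 0,"claw": -1},
    {"wx": 0,"wy": 0,"wz": 0,"tx": 0,"ty": 0,"tz": 0,"claw": -1},
  ],
)

```text
t: 91.48
tool_pos: [0.52, -0.0276, 0.1689]
tool_rot: [-0.0, 0.998, 0.062, 0.001]
wrist_force: [-0.4, -0.0, 6.8]
opening: 0.0118
gripper_force: 76.4
```

Run:
```python
from h import *
st()
```

```text
t 91.47 tcp [ 0.52   -0.0276  0.1689] yawx 7.05 zax [ 0.001  0.001 -1.   ] F [-0.4 -0.   6.8] M [0.07 0.11 1.65] open 0.0118 gf 76.4 j [-0.12 -0.13  1.5   0.    1.77  1.33]
```

Call:
jog_arm(
  targets=[
    {"wx": 0,"wy": 0,"wz": 0.4,"tx": 0,"ty": 0,"tz": 0,"claw": -1},
    {"wx": 0,"wy": 0,"wz": 0.3,"tx": 0,"ty": 0,"tz": 0,"claw": -1},
    {"wx": 0,"wy": 0,"wz": 0,"tx": 0,"ty": 0,"tz": 0,"claw": -1},
  ],
)

```text
t: 91.85
tool_pos: [0.52, -0.0275, 0.169]
tool_rot: [-0.0, 1.0, 0.014, 0.001]
wrist_force: [-0.9, -0.5, 6.0]
opening: 0.0117
gripper_force: 102.2
```

Run:
```python
from h import *
st()
```

```text
t 91.85 tcp [ 0.52   -0.0275  0.169 ] yawx 1.56 zax [ 0.001  0.001 -1.   ] F [-0.9 -0.5  6. ] M [-0.1   0.18  2.59] open 0.0117 gf 102.2 j [-0.12 -0.13  1.5   0.    1.77  1.42]
```

The lid is at a firm stop (Mz 2.6 N·m). I'll release it and probe both bar ends for height and level.

Call:
jog_arm(
  targets=[
    {"wx": 0,"wy": 0,"wz": 0,"tx": 0,"ty": 0,"tz": 0,"claw": 0},
    {"wx": 0,"wy": 0,"wz": 0,"tx": 0,"ty": 0,"tz": 0,"claw": 0},
    {"wx": 0,"wy": 0,"wz": 0,"tx": 0,"ty": 0,"tz": 0,"claw": 0},
    {"wx": 0,"wy": 0,"wz": 0,"tx": 0,"ty": 0,"tz": -1,"claw": 0},
    {"wx": 0,"wy": 0,"wz": -0.6,"tx": 0,"ty": 0,"tz": -0.3,"claw": -1},
    {"wx": 0,"wy": 0,"wz": -0.6,"tx": 0,"ty": 0,"tz": 0,"claw": -1},
    {"wx": 0,"wy": 0,"wz": 0,"tx": 1,"ty": 0,"tz": 0,"claw": -1},
    {"wx": 0,"wy": 0,"wz": 0,"tx": 0,"ty": 0,"tz": 0.5,"claw": -1},
    {"wx": 0,"wy": 0,"wz": 0,"tx": 0,"ty": 0,"tz": 0,"claw": -1},
  ],
)

```text
t: 92.98
tool_pos: [0.5387, -0.0246, 0.1831]
tool_rot: [-0.0, 0.996, 0.093, -0.001]
wrist_force: [-0.5, -0.5, -0.2]
opening: 0.0002
gripper_force: 0.0
```

Call:
jog_arm(
  targets=[
    {"wx": 0,"wy": 0,"wz": 0,"tx": 0,"ty": 0,"tz": 0.15,"claw": -1},
    {"wx": 0,"wy": 0,"wz": 0,"tx": 0,"ty": 0,"tz": 0,"claw": -1},
  ],
)

```text
t: 93.22
tool_pos: [0.5391, -0.0246, 0.1809]
tool_rot: [0.0, 0.996, 0.093, -0.0]
wrist_force: [0.8, -0.2, -0.0]
opening: -0.0001
gripper_force: 0.0
```

Call:
jog_arm(
  targets=[
    {"wx": 0,"wy": 0,"wz": 0,"tx": 0,"ty": 0,"tz": 0.1,"claw": -1},
    {"wx": 0,"wy": 0,"wz": 0,"tx": 0,"ty": 0,"tz": 0,"claw": -1},
  ],
)

```text
t: 93.48
tool_pos: [0.5393, -0.0245, 0.1788]
tool_rot: [-0.0, 0.996, 0.093, -0.0]
wrist_force: [1.1, -0.8, -0.6]
opening: 0.0002
gripper_force: 0.0
```

Call:
jog_arm(
  targets=[
    {"wx": 0,"wy": 0,"wz": 0,"tx": 0,"ty": 0,"tz": 0.1,"claw": -1},
    {"wx": 0,"wy": 0,"wz": 0,"tx": 0,"ty": 0,"tz": 0,"claw": -1},
  ],
)

```text
t: 93.72
tool_pos: [0.5394, -0.0245, 0.1769]
tool_rot: [-0.0, 0.996, 0.093, 0.0]
wrist_force: [0.9, 0.5, 0.2]
opening: 0.0002
gripper_force: 0.0
```

Call:
jog_arm(
  targets=[
    {"wx": 0,"wy": 0,"wz": 0,"tx": 0,"ty": 0,"tz": 0.1,"claw": -1},
    {"wx": 0,"wy": 0,"wz": 0,"tx": 0,"ty": 0,"tz": 0,"claw": -1},
  ],
)

```text
t: 93.98
tool_pos: [0.5396, -0.0245, 0.1768]
tool_rot: [0.0, 0.996, 0.093, 0.001]
wrist_force: [-2.5, 0.4, 6.9]
opening: -0.0003
gripper_force: 3.5
```

Call:
jog_arm(
  targets=[
    {"wx": 0,"wy": 0,"wz": 0,"tx": 0,"ty": 0,"tz": -0.4,"claw": -1},
    {"wx": 0,"wy": 0,"wz": 0,"tx": -1,"ty": 0,"tz": 0,"claw": -1},
    {"wx": 0,"wy": 0,"wz": 0,"tx": -1,"ty": 0,"tz": 0,"claw": -1},
    {"wx": 0,"wy": 0,"wz": 0,"tx": 0,"ty": 0,"tz": 0.3,"claw": -1},
    {"wx": 0,"wy": 0,"wz": 0,"tx": 0,"ty": 0,"tz": 0,"claw": -1},
  ],
)

```text
t: 94.6
tool_pos: [0.5003, -0.0319, 0.1768]
tool_rot: [0.0, 0.996, 0.093, -0.0]
wrist_force: [-1.0, -0.0, 2.1]
opening: -0.0001
gripper_force: 0.9
```

Call:
jog_arm(
  targets=[
    {"wx": 0,"wy": 0,"wz": 0,"tx": 0,"ty": 0,"tz": 0.1,"claw": -1},
    {"wx": 0,"wy": 0,"wz": 0,"tx": 0,"ty": 0,"tz": 0,"claw": -1},
  ],
)

```text
t: 94.85
tool_pos: [0.5004, -0.032, 0.1766]
tool_rot: [0.0, 0.996, 0.093, 0.0]
wrist_force: [-4.5, -0.8, 8.1]
opening: -0.0004
gripper_force: 4.6
```

Both ends sit at 0.1768 m: level, and 6.4 mm below the drop-in height, so the lid is home. I'll retreat and hand in.

Call:
jog_arm(
  targets=[
    {"wx": 0,"wy": 0,"wz": 0,"tx": 0,"ty": 0,"tz": -0.6,"claw": -1},
    {"wx": 0,"wy": 0,"wz": 0,"tx": 0,"ty": 0,"tz": -1,"claw": -1},
    {"wx": 0,"wy": 0,"wz": 0,"tx": 0,"ty": 0,"tz": -1,"claw": -1},
    {"wx": 0,"wy": 0,"wz": 0,"tx": 0,"ty": 0,"tz": -1,"claw": -1},
    {"wx": 0,"wy": 0,"wz": 0,"tx": 0,"ty": 0,"tz": -1,"claw": -1},
    {"wx": 0,"wy": 0,"wz": 0,"tx": 0,"ty": 0,"tz": 0,"claw": -1},
    {"wx": 0,"wy": 0,"wz": 0,"tx": 0,"ty": 0,"tz": 0,"claw": -1},
  ],
)

```text
t: 95.72
tool_pos: [0.5002, -0.0319, 0.2659]
tool_rot: [-0.0, 0.996, 0.093, -0.001]
wrist_force: [1.0, -0.3, -0.1]
opening: 0.0001
gripper_force: 0.0
```

Run:
```python
from h import *
st(); print(bot.sign_off())
```

```text
t 95.72 tcp [ 0.5002 -0.0319  0.2659] yawx 10.66 zax [-0.001  0.    -1.   ] F [ 1.  -0.3 -0.1] M [ 0.02 -0.04  0.01] open 0.0001 gf 0.0 j [-0.13 -0.15  1.35  0.    1.95  1.25]
the job is handed in; nothing more can be done
None
```

I handed the job in at 96 s: the tube is locked out, all five punches are in the canister, and the lid is screwed down level to its stop after the first try cross-threaded and I backed it off and restarted it.

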